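# Load the module rack, lock it and clamp it to the tie-down tube

### The job

Draw back the rack's locking bar and put every loose instrument module into the rack, panel up, one to a slot and either way round, lowering each one all the way down instead of letting it drop, then slide the bar fully home into its keeper so that its tabs hold the panels down. Also fasten the rack to the tie-down tube: swing the coupler's hinged half right over the tube until it is shut, and only then swing the bolt upright into the slot of its fork. Leave the screwdriver and the meter where they are.

Things in the scene. Friction and masses are not known exactly. Their poses are not given: they have to be found in the camera images.
- rack: grey open-topped module rack, fixed, 150 x 244 mm, walls 65 mm high, highest fixed points 100 mm. Origin: centre of its underside; x along the slots' length (parallel to the tie-down tube), y along the row of four slots, towards the coupler on its +y side; z up. Slots at y = -81, -27, 27, 81 mm; the locking bar, 12 mm square, runs along y at x = 78, z = 81 mm
- half_hinge (a point): middle of the coupler's hinge pin, on the rack (195 mm along its y, 75 mm up); the pin lies along the rack's x, axes as the rack's
- bolt_pivot (a point): middle of the swing bolt's pivot pin, on the rack (285 mm along its y, 63 mm up); the pin lies along the rack's x, axes as the rack's
- slot1 (a point): centre of the floor of slot 1, 10 mm above the rack's underside: the centre of a seated module's underside comes here. The slot is 31 mm wide (y) and 114 mm long (x), its mouth flares out to about 41 mm wide at 64 mm above the rack's underside; axes as the rack's
- slot2 (a point): centre of the floor of slot 2, 10 mm above the rack's underside: the centre of a seated module's underside comes here. The slot is 31 mm wide (y) and 114 mm long (x), its mouth flares out to about 41 mm wide at 64 mm above the rack's underside; axes as the rack's
- slot3 (a point): centre of the floor of slot 3, 10 mm above the rack's underside: the centre of a seated module's underside comes here. The slot is 31 mm wide (y) and 114 mm long (x), its mouth flares out to about 41 mm wide at 64 mm above the rack's underside; axes as the rack's
- slot4 (a point): centre of the floor of slot 4, 10 mm above the rack's underside: the centre of a seated module's underside comes here. The slot is 31 mm wide (y) and 114 mm long (x), its mouth flares out to about 41 mm wide at 64 mm above the rack's underside; axes as the rack's
- module1: loose plug-in module with a blue panel, standing panel up; absent in some starts. Case 110 x 28 x 58 mm (x, y, z), panel 128 x 30 x 4 mm on top of it. Black bridge handle along x over the panel: bar 70 mm long, 10 mm thick (y), 80 to 94 mm above the origin, legs 30 mm either side of the middle. 0.35 kg, bottom-heavy. Origin: centre of the underside, x along its length
- module2: loose plug-in module with a red panel, standing panel up; absent in some starts. Case 110 x 28 x 58 mm (x, y, z), panel 128 x 30 x 4 mm on top of it. Black bridge handle along x over the panel: bar 70 mm long, 10 mm thick (y), 80 to 94 mm above the origin, legs 30 mm either side of the middle. 0.35 kg, bottom-heavy. Origin: centre of the underside, x along its length
- module3: loose plug-in module with a white panel, standing panel up; absent in some starts. Case 110 x 28 x 58 mm (x, y, z), panel 128 x 30 x 4 mm on top of it. Black bridge handle along x over the panel: bar 70 mm long, 10 mm thick (y), 80 to 94 mm above the origin, legs 30 mm either side of the middle. 0.35 kg, bottom-heavy. Origin: centre of the underside, x along its length
- module4: loose plug-in module with a sand-coloured panel, standing panel up; absent in some starts. Case 110 x 28 x 58 mm (x, y, z), panel 128 x 30 x 4 mm on top of it. Black bridge handle along x over the panel: bar 70 mm long, 10 mm thick (y), 80 to 94 mm above the origin, legs 30 mm either side of the middle. 0.35 kg, bottom-heavy. Origin: centre of the underside, x along its length
- lock_bar (a joint): slide of the steel locking bar with four red tabs on the rack's +x side, along the rack's +y: 0 = drawn back, tabs between the slots; starts home or nearly so, where the tabs bar the slots; 0.027 = fully home, a tab over the end of each panel (2.5 mm above a seated one) and the nose in the red keeper. Moves with about 4 N and stays where it is left
- bar_knob (a point): centre of the bar's upright black knob, a cylinder of 20 mm diameter and 28 mm height at the bar's -y end, its centre 36 mm above the bar's axis; moves with the bar
- hinged_half (a joint): hinge of the coupler's steel upper half about the rack's +x axis: 0 = shut over the tube, grows as it swings up and back towards the rack, 1.57 = upright, 1.8 = fully open. Stiff: stays where it is left, about 2 to 5 N at the lug moves it
- half_lug (a point): grip point on the free end of the hinged half: centre of its forked lug, 36 mm wide along the tube, 36 mm long, 11 mm thick; 92 mm from the hinge pin. Shut, the lug is level, at y = 287, z = 80 mm in the rack's frame. The slot in the lug is 16 mm wide and open at the end
- swing_bolt (a joint): swing of the bolt about its pivot under the lug, about the rack's -x axis: 0 = upright in the fork's slot, grows as it swings out and down, away from the rack (towards +y); 1.57 = level. Stiff: stays where it is left, about 2 to 4 N at the nut moves it. If it is put upright first, its nut stands in the hinged half's way
- bolt_nut (a point): grip point on the long brass nut of the swing bolt (24 mm across, 44 mm long), on the bolt's axis 58 mm from its pivot (the nut reaches from 31 to 75 mm, the bolt's end is at 82 mm)
- rail: galvanised tie-down tube, 48 mm in diameter and 420 mm long, fixed on two feet 370 mm apart; origin on the shelf under its middle, tube along x, its axis 75 mm up
- screwdriver: bystander: screwdriver with a green handle lying on the shelf, 170 mm long, origin under its middle, x along it from handle to tip
- meter: bystander: small bench meter, 75 x 115 x 47 mm, origin at the centre of its underside

How it is judged:
On the way, in this order (a step that is already met when the one before it is completed fails the run):
1. the hinged half is shut over the tube while the swing bolt is still out (value of joint hinged_half below 0.07 rad and value of joint swing_bolt above 0.5 rad), for 0.2 s.
2. the swing bolt is upright in the slot of the shut half (value of joint hinged_half below 0.07 rad and value of joint swing_bolt below 0.16 rad), for 0.2 s.
At the end, for the whole second after the job is handed in: Every module present stands on the floor of a slot (within 3.5 mm of fully down, upright within 0.08 rad, at rest); the locking bar is within 3.5 mm of fully home; the hinged half is shut within 0.07 rad and the swing bolt upright within 0.16 rad (all of step 2 and z of module1 in the frame of rack between 0.005 and 0.0135 m and x of module1 in the frame of rack between -0.008 and 0.008 m and y of module1 in the frame of rack between -0.09 and 0.09 m and angle between each of module1, module2, module3, module4's own z axis and vertical below 0.08 rad and linear speed of each of module1, module2, module3, module4 below 0.03 m/s and z of module2 in the frame of rack between 0.005 and 0.0135 m and x of module2 in the frame of rack between -0.008 and 0.008 m and y of module2 in the frame of rack between -0.09 and 0.09 m and z of module3 in the frame of rack between 0.005 and 0.0135 m and x of module3 in the frame of rack between -0.008 and 0.008 m and y of module3 in the frame of rack between -0.09 and 0.09 m and z of module4 in the frame of rack between 0.005 and 0.0135 m and x of module4 in the frame of rack between -0.008 and 0.008 m and y of module4 in the frame of rack between -0.09 and 0.09 m and value of joint lock_bar above 0.0235 m and velocity of joint lock_bar below 0.01 m/s); the robot touches nothing.
It fails at once if a module is let drop into its slot (faster than 0.6 m/s inside it) ((horizontal distance between module1 and rack below 0.1 m and z of module1 in the frame of rack between 0.018 and 0.058 m and linear speed of module1 above 0.6 m/s) or (horizontal distance between module2 and rack below 0.1 m and z of module2 in the frame of rack between 0.018 and 0.058 m and linear speed of module2 above 0.6 m/s) or (horizontal distance between module3 and rack below 0.1 m and z of module3 in the frame of rack between 0.018 and 0.058 m and linear speed of module3 above 0.6 m/s) or (horizontal distance between module4 and rack below 0.1 m and z of module4 in the frame of rack between 0.018 and 0.058 m and linear speed of module4 above 0.6 m/s)).
It fails at once if the screwdriver or the meter is disturbed (moved over 30 mm) (distance of any of screwdriver, meter from where it was at the start of the episode above 0.03 m).
Of module1, module2, module3, module4 only 2 to 4 are there at a start; the rules pass over those that are not, and their reading is None.
At some moment in a run one of module1, module2, module3, module4 may be knocked a few centimetres aside while the robot is not near it.
It also fails if it takes over 210 s, if anything falls off the work surface, if the arm or the gripper's body presses on something with over 40 N, if the wrist force passes 120 N, or if a joint passes its speed limit or range.

### The arm

A 6-joint arm with a two-finger parallel gripper is mounted at the origin on the work surface. World frame = base frame: x ahead of the robot, y to its left, z up, the work surface at z = 0. Lengths are in m, angles in rad, forces in N, time in s.
With the tool pointing down it reaches from about 0.35 to 0.8 m from the base axis. Payload 7.3 kg.
Tool frame: the origin (TCP) lies between the finger pads; the fingertips stand 8 mm ahead of it and the grasp point (between the pads) lies 11 mm behind it; z points along the fingers, y is the direction in which the jaws open and shut (so a half turn about z gives the same grasp; the last joint's range is limited). The gripper opens to 85 mm and grips with 20 to 120 N. Pads are 22 mm wide; open, the fingers measure 114 mm over their backs; the gripper's body (76 mm by 85 mm) begins 54 mm behind the grasp point. The pads swing forward as they close: fully open they stand 13 mm farther back than shut.
Start: joints at [1.171, 0.342, 1.524, -0, 1.275, -0.146], TCP at [0.132, 0.508, 0.239] pointing down, gripper open.
Joint ranges: [-2.53, 2.53], [-0.77, 2.02], [0.04, 2.7], [-1, 4.14], [0.28, 2.66], [-3.11, 3.11]. Speed limits (rad/s): [2.57, 2.57, 3.14, 3.14, 3.14, 3.14].

### API

Orientations are given as a unit quaternion [w, x, y, z].
In Python, from workcell import robot gives the robot as it stands. The module is installed in compiled form; this text tells all that it offers.
- The arm moves only by the tool jog_arm, never from a script. Its argument "targets" is a list of rows, each an object with "slide": the shift along the tool's x, y, z in mm, a list of three; "yaw": the turn about the tool's z in degrees; "gripper": the opening, from 0 (shut) to 1 (fully open). A call has 1 to 20 rows; each row shifts and turns the commanded pose from where the row before left it, along the tool's axes as they then stand; what a row does not reach is not made up. A row lasts 1/8 s, in which the tool goes at most 62.5 mm and 10.7 degrees, less where a joint would pass 70% of its speed; a pose out of reach is approached as far as the arm can. A call with a gripper value outside its range is refused whole. The fingers move at their own pace and stop on an object; the grip force is fixed at half the most. Time passes only in rows, so rows that do not move let the fingers close. It gives the time, the measured TCP pose, the force and the opening at its end, in the units of the state.
- robot.observe(): the state, without advancing time (a new reading comes with each control period).
- robot.camera(name): name is "side" or "top"; returns a dict with "frame" (480x640x3 uint8, red, green, blue), "fovy" (degrees; the focal length in pixels is half the picture's height over the tangent of half this angle, whatever the lens; pixels are square), "cx", "cy" (the principal point, pixels), "view" (4x4, takes a point from world to camera coordinates). Camera axes: x right, y up, looking along -z (the intrinsics and any distortion apply to the point x, -y, -z); pixel columns grow to the right and rows downward; lengths in m; the calibration is good to about 2 mm. A picture is of the moment at which its call begins. There is no depth.
- robot.job_done(): hands the job in, once; it reports no verdict.
The state is a dict: "t": time; "joints": joint angles; "joint_velocities": joint speeds; "joint_efforts": joint torques, N m; "tcp_pos": TCP position; "tcp_rot": TCP orientation; "ft_force": force on the tool from outside, world axes, zero at the start; "moment": the same for the moment, N m; "opening": finger opening in m.
Only numpy, scipy, OpenCV 4.12 (cv2) and the standard library are available. Lean on these libraries where they do the work, as an engineer would, in place of code of your own. Each camera call takes 0.05 s, during which the arm holds its last target.

## Working session

There is one attempt and no reset: what is moved stays moved. The work goes in short steps, Python scripts to look and compute and a tool call to move; the robot and the scene stay as the last step left them, time stands still between calls to the robot, and variables do not carry over. Pictures are saved under pics/ and viewed, and the job is handed in when it is done.

Besides the shell and the picture viewer there is one more tool, called after ">>>" in YAML: its name, and indented under it one key for each argument. jog_arm: Moves the arm, as the interface text tells. Its arguments: {"type":"object","properties":{"targets":{"type":"array","items":{"type":"object","properties":{"slide":{"type":"array","items":{"type":"number"}},"yaw":{"type":"number"},"gripper":{"type":"number"}}}}},"required":["targets"]}

```bash
mkdir -p pics; ls; cat > h.py <<'E'
import numpy as np, cv2
from workcell import robot
def cam(n,save=None):
    c=robot.camera(n)
    if save: cv2.imwrite('pics/'+save,cv2.cvtColor(c['frame'],cv2.COLOR_RGB2BGR))
    return c
E
python3 - <<'E'
from h import *
s=robot.observe(); print(s)
for n in ('side','top'):
    c=cam(n,n+'0.png'); print({k:v for k,v in c.items() if k!='frame'})
E
```

```text
pics
{'t': 0.0, 'joints': array([ 1.17098006e+00,  3.42727936e-01,  1.52502983e+00,  2.48847258e-05,
        1.27539478e+00, -1.46029656e-01]), 'joint_velocities': array([-0.00139166,  0.00201439, -0.00145448, -0.0014604 ,  0.00038615,
        0.0008502 ]), 'joint_efforts': array([ 9.68659551e-04, -4.33698535e+01, -2.46006685e+01, -1.87242631e-04,
        8.08280805e-03, -4.14956423e-05]), 'tcp_pos': array([0.13164455, 0.50782223, 0.23861877]), 'tcp_rot': array([-2.21692674e-04,  1.26556606e-01,  9.91959080e-01, -7.47870791e-04]), 'ft_force': array([ 0.2279746 , -0.38079574, -0.74003991]), 'moment': array([-0.0276044 , -0.03001794,  0.01319903]), 'opening': 0.08531537909085438}
{'fovy': 42.373584982994856, 'cx': 312.67116884474154, 'cy': 238.97764120706, 'view': array([[-0.99829073, -0.05807069,  0.00658839,  0.53181157],
       [ 0.04579909, -0.70729552,  0.70543284, -0.10619846],
       [-0.03630504,  0.7045288 ,  0.70874615, -1.71091265],
       [ 0.        ,  0.        ,  0.        ,  1.        ]])}
{'fovy': 56.44997996485814, 'cx': 311.60212978719, 'cy': 236.52306654514595, 'view': array([[ 0.01631472, -0.99954202, -0.02548693,  0.02264223],
       [ 0.98987119,  0.01255105,  0.14141251, -0.52984843],
       [-0.14102785, -0.02753588,  0.98962261, -1.10433976],
       [ 0.        ,  0.        ,  0.        ,  1.        ]])}
```

View pics/side0.png

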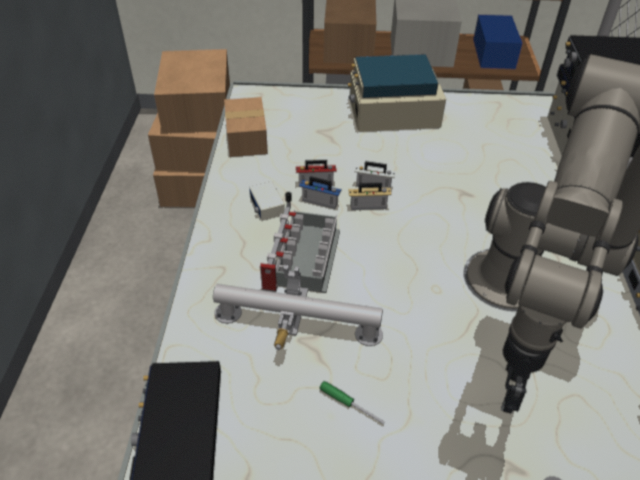

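View pics/top0.png

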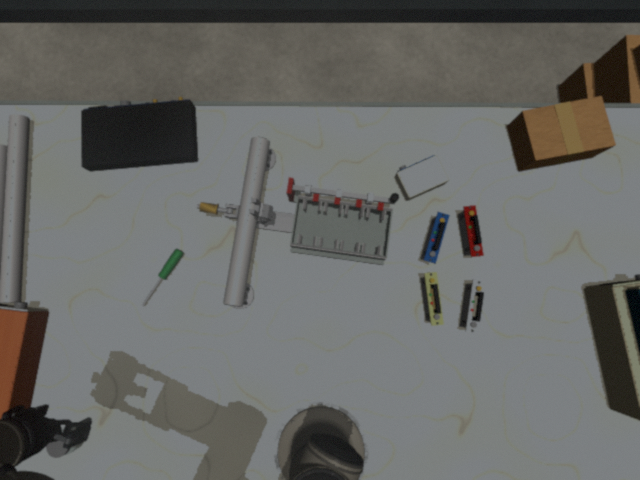

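The side view shows four modules at about (316,172), (320,190), (375,172) and (369,195), the rack at about (300,250), and the half folded back at (293,285). In the top view the rack is centred near (340,230) and the bolt nut is at (208,209). I'll zoom in on both.

```bash
python3 - <<'E'
import cv2
t=cv2.imread('pics/top0.png'); s=cv2.imread('pics/side0.png')
cv2.imwrite('pics/topz.png',cv2.resize(t[120:345,190:500],None,fx=2.58,fy=2.58,interpolation=cv2.INTER_CUBIC))
cv2.imwrite('pics/sidez.png',cv2.resize(s[145:365,200:410],None,fx=2.7,fy=2.7,interpolation=cv2.INTER_CUBIC))
E
```

```text
(no output)
```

View pics/topz.png

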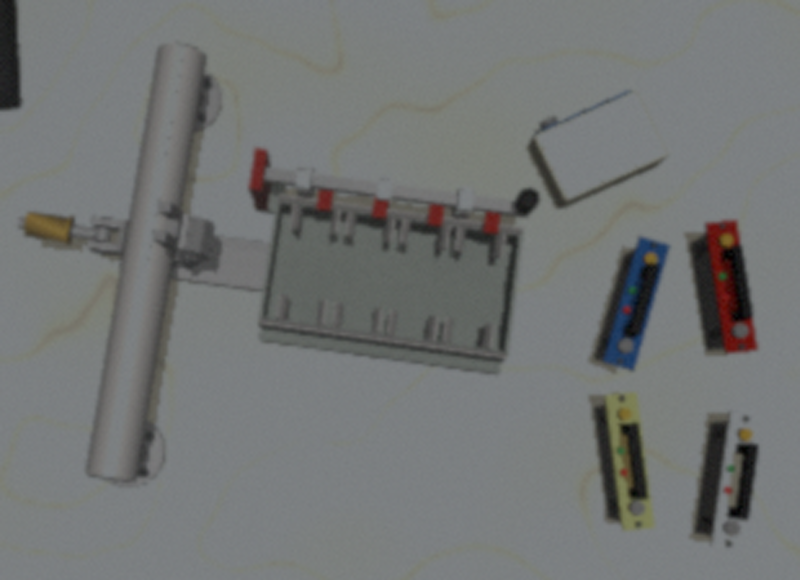

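View pics/sidez.png

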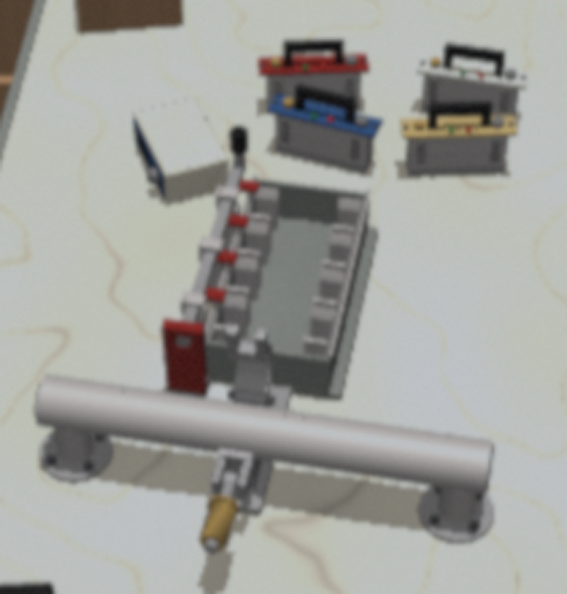

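```bash
cat >> h.py <<'E'
def K(c):
    f=240/np.tan(np.radians(c['fovy'])/2); return f
def proj(c,P):
    P=np.atleast_2d(P); q=P@c['view'][:3,:3].T+c['view'][:3,3]; f=K(c)
    return np.c_[c['cx']+f*q[:,0]/-q[:,2], c['cy']-f*q[:,1]/-q[:,2]]
def ray(c,u,v):
    f=K(c); d=np.array([(u-c['cx'])/f,-(v-c['cy'])/f,-1.]); R=c['view'][:3,:3]
    d=R.T@d; o=-R.T@c['view'][:3,3]; return o,d/np.linalg.norm(d)
def onz(c,u,v,z):
    o,d=ray(c,u,v); return o+d*(z-o[2])/d[2]
def tri(c1,p1,c2,p2):
    o1,d1=ray(c1,*p1);o2,d2=ray(c2,*p2)
    A=np.c_[d1,-d2]; s=np.linalg.lstsq(A,o2-o1,rcond=None)[0]
    a=o1+d1*s[0];b=o2+d2*s[1]; return (a+b)/2,np.linalg.norm(a-b)
def T(p,s,o): return ((p[0]+.5)/s-.5+o[0],(p[1]+.5)/s-.5+o[1])
def blobs(img,lo,hi,amin=6,roi=None):
    h=cv2.cvtColor(img,cv2.COLOR_RGB2HSV); m=cv2.inRange(h,np.array(lo),np.array(hi))
    if roi: 
        k=np.zeros_like(m); k[roi[1]:roi[3],roi[0]:roi[2]]=1; m=m*k
    n,l,st,ce=cv2.connectedComponentsWithStats(m)
    return [(st[i],ce[i],l==i) for i in range(1,n) if st[i][4]>=amin]
E
python3 - <<'E'
from h import *
np.set_printoptions(precision=4,suppress=True)
t=robot.camera('top'); s=robot.camera('side')
for c in(t,s): print('cam',-c['view'][:3,:3].T@c['view'][:3,3])
z=lambda p:T(p,2.58,(190,120)); y=lambda p:T(p,2.7,(200,145))
for p,h in [((262,326),.065),((503,353),.065),((263,342),0),((498,373),0)]: print(p,onz(t,*z(p),h))
print('knob',tri(t,z((527,201)),s,y((238,138))))
print('nut',tri(t,z((50,227)),s,y((217,520))))
print('nutend',tri(t,z((25,224)),s,y((210,545))))
print('keeper top', tri(t,z((259,155)),s,y((184,325))))
for nm,lo,hi in [('blue',(100,120,40),(125,255,255)),('red',(0,150,60),(6,255,255)),('sand',(18,60,60),(35,200,255)),('brass',(12,130,60),(25,255,255)),('green',(50,100,30),(80,255,255)),('white',(0,0,150),(180,30,255))]:
  for n,c in(('top',t),('side',s)):
    for st,ce,_ in blobs(c['frame'],lo,hi,8,(190,130,500,340) if n=='top' else (200,150,410,440)): print(nm,n,st,ce)
E
```

```text
cam [ 0.3684 -0.0011  1.1684]
cam [0.4737 1.1612 1.284 ]
(262, 326) [0.501  0.0799 0.065 ]
(503, 353) [ 0.4781 -0.1515  0.065 ]
(263, 342) [0.4924 0.0832 0.    ]
(498, 373) [ 0.4642 -0.1552  0.    ]
knob (array([ 0.6145, -0.1675,  0.1176]), np.float64(0.0004185903724221029))
nut (array([0.5948, 0.2894, 0.0692]), np.float64(0.0008009393863554127))
nutend (array([0.5983, 0.3147, 0.0669]), np.float64(0.0001960906185793627))
keeper top (array([0.6525, 0.0847, 0.1009]), np.float64(0.016200798767553794))
blue top [424 213  24  50 339] [434.4985 237.944 ]
blue side [300 180  40  15 171] [319.7193 187.3392]
red top [288 179   5  14  35] [289.9143 185.4571]
red top [314 195   4   6  21] [315.4286 197.4762]
red top [335 198   4   6  20] [336.65 200.85]
red top [357 200   4   7  27] [358.5556 203.1111]
red top [378 203   5   7  31] [380.129  206.0968]
red top [464 206  19  50 289] [470.9654 231.9827]
red side [298 167  37   5 115] [314.9217 169.1217]
red side [290 213   5   2  10] [292.  213.5]
red side [286 225   5   3  12] [287.75 226.25]
red side [281 239   6   3  14] [283.5 240. ]
red side 
[... 463 characters left out ...]
 20 165] [281.0788 336.7879]
brass top [201 204  15   8  73] [208.411  207.3014]
brass top [469 210   5   6  25] [471.08 212.8 ]
brass top [440 219   4   4  11] [441.8182 220.1818]
brass top [430 278   4   4  13] [431.4615 279.8462]
brass top [477 287   4   3  10] [478.2 288. ]
brass side [277 331   9  12  46] [281.3043 336.    ]
green side [321 382  32  24 285] [336.0947 393.4632]
white side [  200   150   210   290 44640] [307.1446 302.3812]
white side [373 172   4   2   8] [374.5 172.5]
white side [290 272   4   3  10] [291.3 273.2]
white side [242 307  50   8  94] [263.7766 310.7234]
white side [302 316  32   7  63] [316.2857 319.0476]
white side [336 322  22   5  48] [346.7917 323.6875]
```

```bash
python3 - <<'E'
from h import *
np.set_printoptions(precision=4,suppress=True)
t=robot.camera('top'); s=robot.camera('side')
tp=[(315.43,197.48),(336.65,200.85),(358.56,203.11),(380.13,206.1)]; sp=[(279.14,253.93),(283.5,240),(287.75,226.25),(292,213.5)]
for a,b in zip(tp,sp): print('tab',*tri(t,a,s,b))
# tube edges in top: bright threshold, edges per row -> midline
g=cv2.cvtColor(t['frame'],cv2.COLOR_RGB2GRAY)
g=cv2.GaussianBlur(g,(3,3),0).astype(float)
print(g[180,235:285:2].astype(int)); print(g[270,215:265:2].astype(int))
z=lambda p:T(p,2.58,(190,120))
for nm,L in [('left',((158,50),(88,470))),('right',((205,60),(137,470)))]:
    print(nm,[onz(t,*z(p),.075) for p in L])
# side view tube ends centre
E
python3 -c "
import cv2
t=cv2.imread('pics/top0.png'); s=cv2.imread('pics/side0.png')
cv2.imwrite('pics/ta.png',cv2.resize(t[170:280,190:320],None,fx=6,fy=5.4,interpolation=cv2.INTER_CUBIC))
cv2.imwrite('pics/sa.png',cv2.resize(s[240:360,240:340],None,fx=5,fy=5,interpolation=cv2.INTER_CUBIC))"
```

```text
tab [0.6227 0.0214 0.0747] 0.0007166167639256751
tab [ 0.6152 -0.0318  0.0746] 0.0004428871346167444
tab [ 0.609  -0.0862  0.0755] 0.0012277587657687854
tab [ 0.6017 -0.1396  0.0755] 0.0018287661077440404
[126 126 126 125 115  99 110 119 125 124 120 115 104  88  81  95 115 125
 126 126 127 126 125 125 126]
[126 126 126 126 126 126 120 100 106 117 124 126 125 120 110  97  81  86
 102 122 125 125 126 126 126]
left [array([0.7742, 0.1887, 0.075 ]), array([0.3609, 0.2403, 0.075 ])]
right [array([0.7642, 0.1417, 0.075 ]), array([0.3617, 0.1939, 0.075 ])]
```

View pics/ta.png

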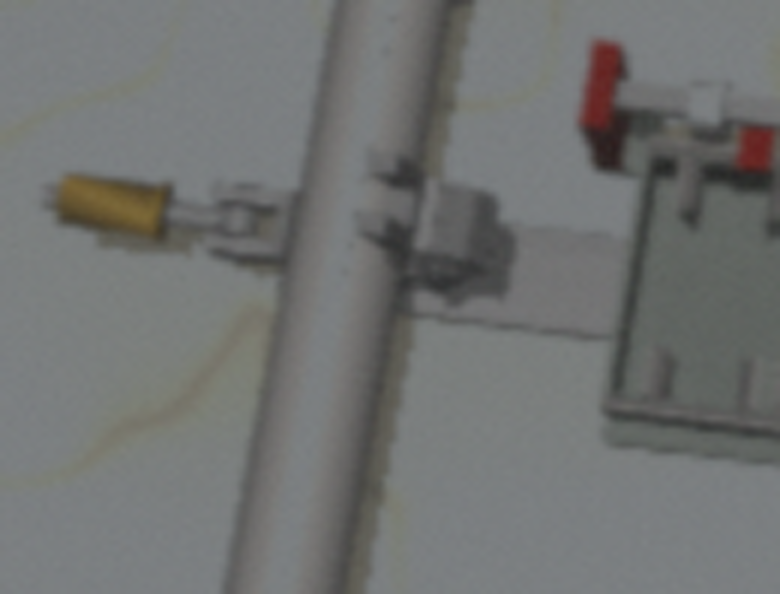

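View pics/sa.png

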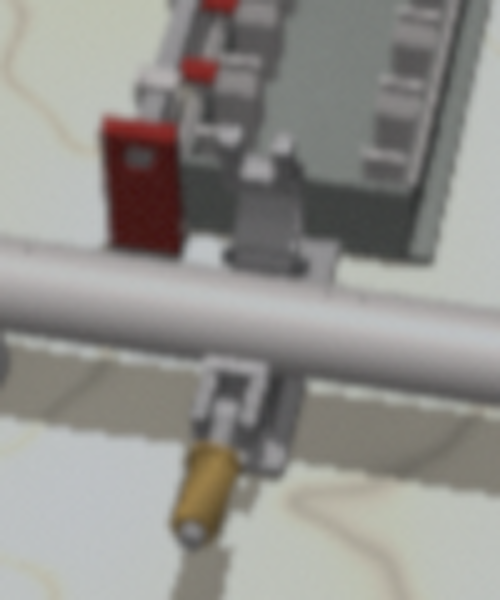

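```bash
python3 - <<'E'
from h import *
t=cv2.imread('pics/top0.png'); s=cv2.imread('pics/side0.png')
def lift(i): return cv2.convertScaleAbs(i,alpha=1.6,beta=0)
cv2.imwrite('pics/tb.png',cv2.resize(lift(t)[170:275,280:405],None,fx=6,fy=5.6,interpolation=cv2.INTER_CUBIC))
cv2.imwrite('pics/sb.png',cv2.resize(lift(s)[185:305,255:350],None,fx=5,fy=5,interpolation=cv2.INTER_CUBIC))
tt=robot.camera('top'); ss=robot.camera('side')
a=np.radians(-7.2);X=np.array([np.cos(a),np.sin(a),0]);Y=np.array([-np.sin(a),np.cos(a),0]);O=np.array([.5518,-.0509,0])
P=[(-75,122,0),(-75,-122,0),(-75,122,65),(-75,-122,65),(75,-122,65),(75,122,65)]
for p in P:
  w=O+X*p[0]/1e3+Y*p[1]/1e3+[0,0,p[2]/1e3]
  u=proj(tt,w)[0];v=proj(ss,w)[0]
  print(p,((u-[280,170]+.5)*[6,5.6]-.5).round(),((v-[255,185]+.5)*5-.5).round())
E
```

```text
(-75, 122, 0) [ 81. 462.] [356. 531.]
(-75, -122, 0) [636. 535.] [425. 222.]
(-75, 122, 65) [ 70. 447.] [358. 451.]
(-75, -122, 65) [658. 523.] [429. 141.]
(75, -122, 65) [700. 192.] [176. 108.]
(75, 122, 65) [123. 120.] [ 80. 411.]
```

View pics/tb.png

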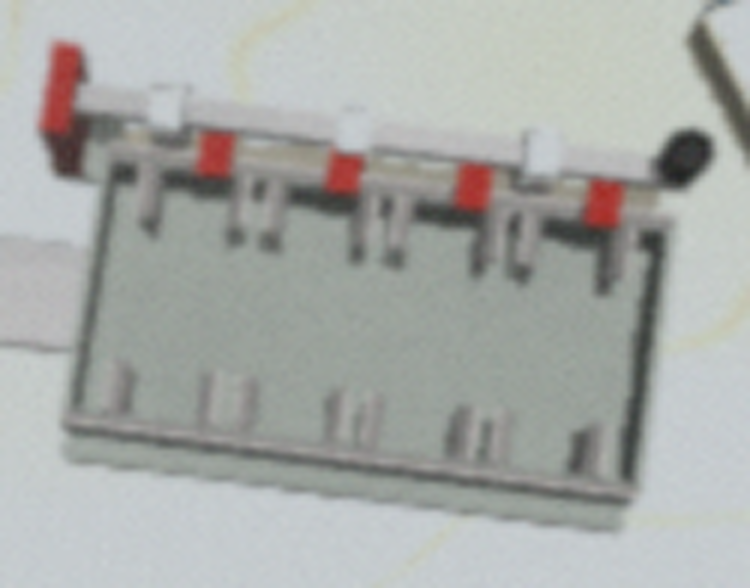

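View pics/sb.png

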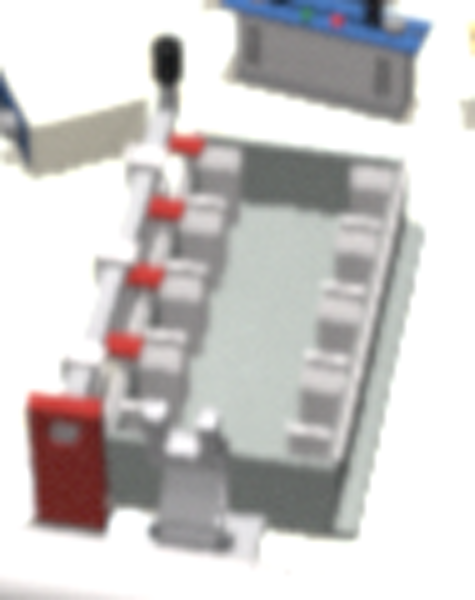

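```bash
python3 - <<'E'
from h import *
np.set_printoptions(precision=4,suppress=True)
t=robot.camera('top');s=robot.camera('side')
f=lambda p:((p[0]+.5)/6-.5+280,(p[1]+.5)/5.6-.5+170)
g=lambda p:((p[0]+.5)/5-.5+255,(p[1]+.5)/5-.5+185)
C=[onz(t,*f(p),.065) for p in [(65,425),(635,495),(672,215),(108,155)]]
print(np.array(C),np.mean(C,0))
for i in range(4): d=C[(i+1)%4]-C[i]; print(np.linalg.norm(d),np.degrees(np.arctan2(d[1],d[0])))
B=[onz(t,*f(p),0) for p in [(68,460),(620,530)]];d=B[0]-B[1];print(B,np.linalg.norm(d),np.degrees(np.arctan2(d[0],d[1])))
C=[onz(s,*g(p),.065) for p in [(335,462),(405,160),(200,135)]]; print(np.array(C))
E
```

```text
[[ 0.5024  0.082   0.065 ]
 [ 0.4745 -0.1534  0.065 ]
 [ 0.6004 -0.1696  0.065 ]
 [ 0.6254  0.0666  0.065 ]] [ 0.5507 -0.0436  0.065 ]
0.2369985114963952 -96.77228191041426
0.1269384221571219 -7.358279262979888
0.2376098597476999 83.95889135467915
0.12390164835405217 172.90112554434103
[array([ 0.4938,  0.0852, -0.    ]), array([ 0.4643, -0.1557,  0.    ])] 0.2427043995575545 6.979387865494976
[[ 0.5046  0.0881  0.065 ]
 [ 0.4754 -0.1457  0.065 ]
 [ 0.595  -0.1592  0.065 ]]
```

```bash
cat >> h.py <<'E'
np.set_printoptions(precision=4,suppress=True)
A=np.radians(-7.2);X=np.array([np.cos(A),np.sin(A),0]);Y=np.array([-np.sin(A),np.cos(A),0]);O=np.array([.552,-.044,0])
def rk(p): return O+X*p[0]/1e3+Y*p[1]/1e3+np.array([0,0,p[2]/1e3])   # rack mm -> world
def inr(w): d=np.asarray(w)-O; return np.array([d@X,d@Y,d[2]])*1e3
def RT(s):
    from scipy.spatial.transform import Rotation as R
    q=s['tcp_rot']; return R.from_quat([q[1],q[2],q[3],q[0]]).as_matrix()
def go(w,ydir=None):
    "tool-axes slide in mm to TCP target w; ydir = wanted tool y dir -> yaw first"
    s=robot.observe(); M=RT(s); p=s['tcp_pos']; yaw=0
    if ydir is not None:
        c=M.T@ydir; yaw=np.arctan2(-c[0],c[1])
        yaw=(yaw+np.pi/2)%np.pi-np.pi/2
        Z=np.array([[np.cos(yaw),-np.sin(yaw),0],[np.sin(yaw),np.cos(yaw),0],[0,0,1]]); M=M@Z
    print('yaw deg',np.degrees(yaw).round(2),'slide after yaw',(M.T@(np.asarray(w)-p)*1e3).round(1),'tcp',p,'tcp rack',inr(p).round(1),'F',s['ft_force'].round(1),'open',s['opening'].round(4),'t',s['t'],'j6',s['joints'][5].round(2),'j5',s['joints'][4].round(2))
E
python3 - <<'E'
from h import *
print(inr([.6145,-.1675,.1176]))
w=np.array([.6145,-.1675,.180]); go(w,Y)
E
```

```text
[  77.4858 -114.6928  117.6   ]Traceback (most recent call last):
  File "<stdin>", line 3, in <module>
  File "h.py", line 42, in go
    print('yaw deg',np.degrees(yaw).round(2),'slide after yaw',(M.T@(np.asarray(w)-p)*1e3).round(1),'tcp',p,'tcp rack',inr(p).round(1),'F',s['ft_force'].round(1),'open',s['opening'].round(4),'t',s['t'],'j6',s['joints'][5].round(2),'j5',s['joints'][4].round(2))
                                                                                                                                                                         ^^^^^^^^^^^^^^^^^^
AttributeError: 'float' object has no attribute 'round'
```

```bash
sed -i "s/s\['opening'\].round(4)/round(float(s['opening']),4)/" h.py
python3 - <<'E'
from h import *
go(np.array([.6145,-.1675,.180]),Y)
E
```

```text
yaw deg -7.34 slide after yaw [-563.6 -609.9   59.3] tcp [0.1318 0.5082 0.2393] tcp rack [-486.1  495.2  239.3] F [ 0.3 -0.1  0.8] open 0.0854 t 0.5 j6 -0.15 j5 1.28
```

>>> jog_arm:
  targets:
    - {"yaw":-7.3}
    - {"slide":[-20,-22,0],"gripper":0.55}
    - {"slide":[-40,-43,0],"gripper":0.55}
    - {"slide":[-42,-45,0],"gripper":0.55}
    - {"slide":[-42,-45,0],"gripper":0.55}
    - {"slide":[-42,-45,0],"gripper":0.55}
    - {"slide":[-42,-45,0],"gripper":0.55}
    - {"slide":[-42,-45,0],"gripper":0.55}
    - {"slide":[-42,-45,0],"gripper":0.55}
    - {"slide":[-42,-45,0],"gripper":0.55}
    - {"slide":[-42,-45,0],"gripper":0.55}
    - {"slide":[-42,-45,0],"gripper":0.55}
    - {"slide":[-42,-45,0],"gripper":0.55}
    - {"slide":[-42,-45,0],"gripper":0.55}
    - {"slide":[-32,-35,0],"gripper":0.55}
    - {"slide":[-10,-15,0],"gripper":0.55}
    - {"gripper":0.55}
    - {"gripper":0.55}
    - {"gripper":0.55}

```text
$.targets[0]: bad value
```

```bash
python3 - <<'E'
from h import *
go(np.array([.6145,-.1675,.107]),Y)
cam('side','s1.png');t=cam('top','t1.png')
E
python3 -c "
import cv2
s=cv2.imread('pics/s1.png');cv2.imwrite('pics/s1z.png',cv2.resize(s[120:320,200:420],None,fx=3,fy=3))"
```

```text
yaw deg -7.34 slide after yaw [-563.6 -609.9  132.3] tcp [0.1318 0.5082 0.2393] tcp rack [-486.1  495.2  239.3] F [ 0.3 -0.1  0.8] open 0.0854 t 0.5 j6 -0.15 j5 1.28
```

View pics/s1z.png

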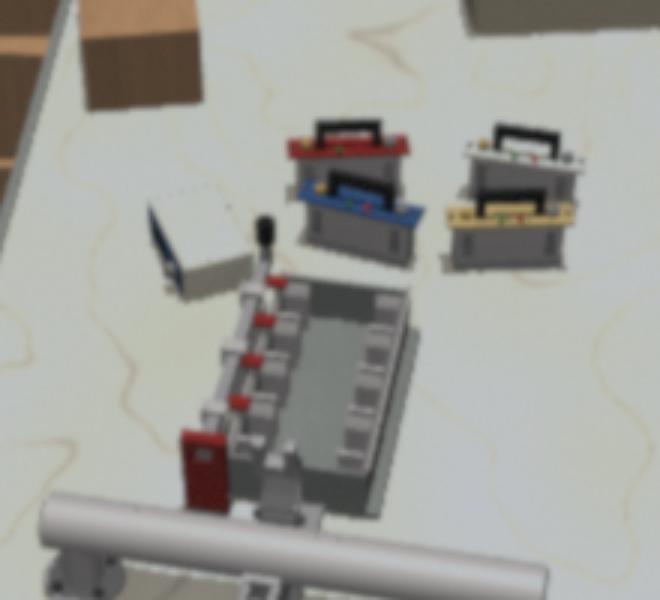

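The scene is unchanged because the call was refused; each row seems to need all three fields.

>>> jog_arm:
  targets:
    - {"slide":[0,0,0],"yaw":-7.3,"gripper":0.55}
    - {"slide":[-20,-22,0],"yaw":0,"gripper":0.55}
    - {"slide":[-40,-43,0],"yaw":0,"gripper":0.55}
    - {"slide":[-42,-45,0],"yaw":0,"gripper":0.55}
    - {"slide":[-42,-45,0],"yaw":0,"gripper":0.55}
    - {"slide":[-42,-45,0],"yaw":0,"gripper":0.55}
    - {"slide":[-42,-45,0],"yaw":0,"gripper":0.55}
    - {"slide":[-42,-45,0],"yaw":0,"gripper":0.55}
    - {"slide":[-42,-45,0],"yaw":0,"gripper":0.55}
    - {"slide":[-42,-45,0],"yaw":0,"gripper":0.55}
    - {"slide":[-42,-45,0],"yaw":0,"gripper":0.55}
    - {"slide":[-42,-45,0],"yaw":0,"gripper":0.55}
    - {"slide":[-42,-45,0],"yaw":0,"gripper":0.55}
    - {"slide":[-42,-45,0],"yaw":0,"gripper":0.55}
    - {"slide":[-32,-35,0],"yaw":0,"gripper":0.55}
    - {"slide":[-10,-15,0],"yaw":0,"gripper":0.55}
    - {"slide":[0,0,0],"yaw":0,"gripper":0.55}
    - {"slide":[0,0,0],"yaw":0,"gripper":0.55}

```text
t: 2.85
tcp_pos: [0.614, -0.1671, 0.2393]
tcp_rot: [-0.0, 0.063, 0.998, 0.0]
ft_force: [0.7, -0.4, -0.9]
opening: 0.047
```

```bash
python3 - <<'E'
from h import *
go(np.array([.6145,-.1675,.107]),Y)
cam('side','s2.png');t=cam('top','t2.png')
E
python3 -c "
import cv2
s=cv2.imread('pics/s2.png');cv2.imwrite('pics/s2z.png',cv2.resize(s[120:320,200:420],None,fx=3,fy=3))"
```

```text
yaw deg -0.01 slide after yaw [ -0.6  -0.4 132.3] tcp [ 0.614  -0.1671  0.2393] tcp rack [  77.  -114.4  239.3] F [ 0.7 -0.4 -0.9] open 0.047 t 2.85 j6 -1.83 j5 1.4
```

View pics/s2z.png

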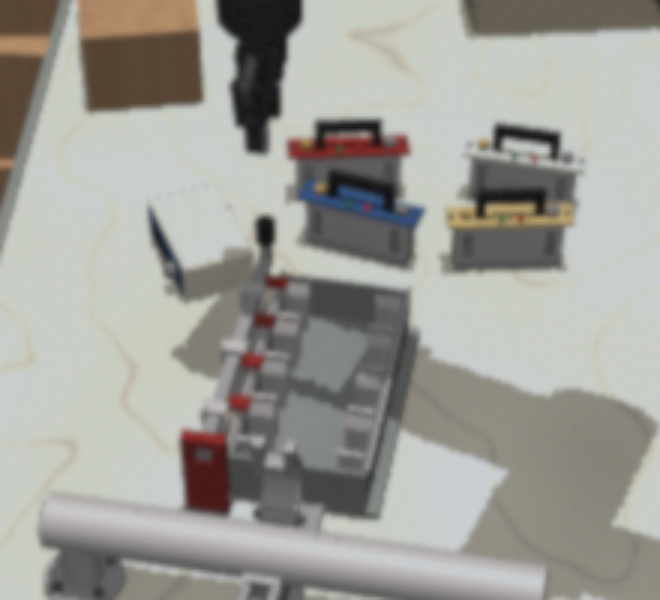

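The gripper (fingertips near (257,150) in the crop) is above the knob at (265,232). Next I'll descend and grip.

>>> jog_arm:
  targets:
    - {"slide":[0,0,40],"yaw":0,"gripper":0.55}
    - {"slide":[0,0,40],"yaw":0,"gripper":0.55}
    - {"slide":[0,0,30],"yaw":0,"gripper":0.55}
    - {"slide":[0,0,15],"yaw":0,"gripper":0.55}
    - {"slide":[0,0,7],"yaw":0,"gripper":0.55}
    - {"slide":[0,0,0],"yaw":0,"gripper":0.1}
    - {"slide":[0,0,0],"yaw":0,"gripper":0}
    - {"slide":[0,0,0],"yaw":0,"gripper":0}
    - {"slide":[0,0,0],"yaw":0,"gripper":0}
    - {"slide":[0,0,0],"yaw":0,"gripper":0}

```text
t: 4.2
tcp_pos: [0.615, -0.1681, 0.1086]
tcp_rot: [0.001, 0.063, 0.998, -0.0]
ft_force: [0.1, 2.0, 6.6]
opening: 0.0183
```

>>> jog_arm:
  targets:
    - {"slide":[0,-4,0],"yaw":0,"gripper":0}
    - {"slide":[0,-5,0],"yaw":0,"gripper":0}
    - {"slide":[0,-5,0],"yaw":0,"gripper":0}
    - {"slide":[0,-4,0],"yaw":0,"gripper":0}
    - {"slide":[0,-2,0],"yaw":0,"gripper":0}
    - {"slide":[0,0,0],"yaw":0,"gripper":0}

```text
t: 4.95
tcp_pos: [0.6126, -0.1871, 0.1086]
tcp_rot: [0.001, 0.063, 0.998, 0.0]
ft_force: [-0.5, 3.5, 6.6]
opening: 0.0182
```

>>> jog_arm:
  targets:
    - {"slide":[0,-1,0],"yaw":0,"gripper":0}
    - {"slide":[0,-1,0],"yaw":0,"gripper":0}
    - {"slide":[0,0,0],"yaw":0,"gripper":0}

```text
t: 5.32
tcp_pos: [0.6126, -0.1872, 0.1086]
tcp_rot: [0.001, 0.063, 0.998, 0.002]
ft_force: [1.1, 11.3, 7.0]
opening: 0.0186
```

Everything is consistent: the stop was reached after about 19.5 mm, which puts home at tabs y≈81. I'll release, lift, and look at the modules.

>>> jog_arm:
  targets:
    - {"slide":[0,1,0],"yaw":0,"gripper":0.5}
    - {"slide":[0,0,0],"yaw":0,"gripper":0.5}
    - {"slide":[0,0,0],"yaw":0,"gripper":0.5}
    - {"slide":[0,0,-20],"yaw":0,"gripper":0.5}
    - {"slide":[0,0,-40],"yaw":0,"gripper":0.5}
    - {"slide":[0,0,-40],"yaw":0,"gripper":0.5}
    - {"slide":[45,45,0],"yaw":0,"gripper":0.5}
    - {"slide":[45,45,0],"yaw":0,"gripper":0.5}
    - {"slide":[0,0,0],"yaw":0,"gripper":0.5}

```text
t: 6.45
tcp_pos: [0.5322, -0.0872, 0.2072]
tcp_rot: [-0.002, 0.062, 0.998, 0.001]
ft_force: [-0.6, -0.6, 0.4]
opening: 0.0431
```

```bash
cat > mods.py <<'E'
from h import *
import sys
t=cam('top',sys.argv[1]+'t.png'); s=cam('side',sys.argv[1]+'s.png')
# panel contours: top view at panel top z=.062 (standing) -> minAreaRect
for nm,lo,hi in [('blue',(100,110,40),(125,255,255)),('red',(0,130,60),(8,255,255)),('red2',(172,130,50),(180,255,255)),('sand',(18,50,60),(35,255,255))]:
    for n,c,roi in(('top',t,(395,190,510,345)),('side',s,(280,145,420,220))):
        for st,ce,m in blobs(c['frame'],lo,hi,40,roi):
            cn=max(cv2.findContours(m.astype(np.uint8),cv2.RETR_EXTERNAL,cv2.CHAIN_APPROX_NONE)[0],key=len)
            h=cv2.convexHull(cn); b=cv2.boxPoints(cv2.minAreaRect(h))
            W=np.array([onz(c,u,v,.062)[:2] for u,v in b]); ctr=W.mean(0); e=[W[1]-W[0],W[2]-W[1]]; L=max(e,key=np.linalg.norm)
            print(nm,n,'centre',ctr,'L',np.linalg.norm(e[0]).round(3),np.linalg.norm(e[1]).round(3),'dir deg',(np.degrees(np.arctan2(L[1],L[0]))%180).round(1))
for n,c,roi in(('top',t,(395,190,510,345)),('side',s,(280,145,420,200))):
    x0,y0,x1,y1=roi
    im=cv2.cvtColor(c['frame'],cv2.COLOR_RGB2BGR)[y0:y1,x0:x1]; im=cv2.convertScaleAbs(im,alpha=1.5 if n=='top' else 1)
    cv2.imwrite('pics/%s%sz.png'%(sys.argv[1],n[0]),cv2.resize(im,None,fx=5 if n=='side' else 3.8,fy=5 if n=='side' else 3.8,interpolation=cv2.INTER_CUBIC))
E
python3 mods.py a
```

```text
blue top centre [ 0.5289 -0.2785] L 0.125 0.03 dir deg 163.1
blue side centre [ 0.5001 -0.2678] L 0.034 0.066 dir deg 147.8
red top centre [ 0.5458 -0.3693] L 0.03 0.124 dir deg 6.8
sand top centre [ 0.3779 -0.2684] L 0.032 0.126 dir deg 6.1
sand side centre [ 0.3768 -0.2666] L 0.125 0.042 dir deg 3.8
```

View pics/atz.png

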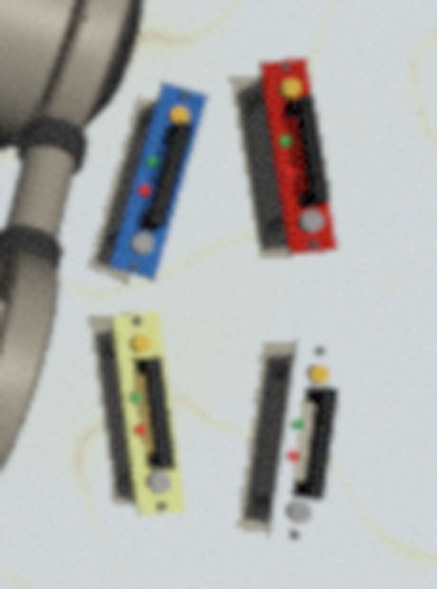

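View pics/asz.png

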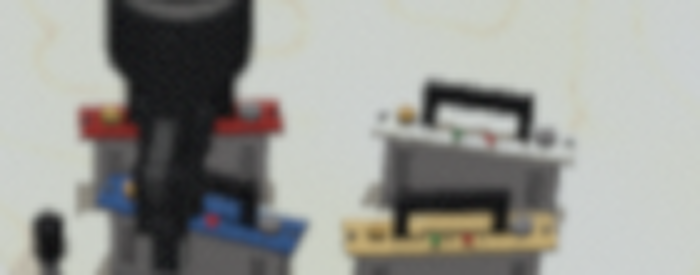

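Modules: blue is at (.529,-.279) and -17°, red at (.546,-.369) and 7°, sand at (.378,-.268) and 6°; white is still to be measured. I'll take sand first.

```bash
python3 - <<'E'
from h import *
a=np.radians(6.1+90); go(np.array([.3775,-.268,.178]),np.array([np.cos(a),np.sin(a),0]))
E
```

```text
yaw deg -13.3 slide after yaw [ 176.1 -160.    29.8] tcp [ 0.5356 -0.0902  0.2079] tcp rack [-10.5 -47.9 207.9] F [0.1 0.3 0.4] open 0.043 t 6.55 j6 -1.75 j5 1.21
```

>>> jog_arm:
  targets:
    - {"slide":[0,0,0],"yaw":-6.6,"gripper":0.5}
    - {"slide":[0,0,0],"yaw":-6.7,"gripper":0.5}
    - {"slide":[30,-27,0],"yaw":0,"gripper":0.5}
    - {"slide":[40,-36,0],"yaw":0,"gripper":0.5}
    - {"slide":[40,-36,0],"yaw":0,"gripper":0.5}
    - {"slide":[40,-36,0],"yaw":0,"gripper":0.5}
    - {"slide":[26,-25,0],"yaw":0,"gripper":0.5}
    - {"slide":[0,0,15],"yaw":0,"gripper":0.5}
    - {"slide":[0,0,15],"yaw":0,"gripper":0.5}
    - {"slide":[0,0,0],"yaw":0,"gripper":0.5}
    - {"slide":[0,0,0],"yaw":0,"gripper":0.5}

```text
t: 7.92
tcp_pos: [0.3776, -0.2688, 0.1777]
tcp_rot: [0.0, -0.053, 0.999, -0.0]
ft_force: [0.4, -0.7, 0.0]
opening: 0.0427
```

```bash
python3 mods.py b; python3 - <<'E'
from h import *
a=np.radians(6.1+90); go(np.array([.3775,-.268,.078]),np.array([np.cos(a),np.sin(a),0]))
E
```

```text
blue top centre [ 0.5289 -0.2785] L 0.125 0.03 dir deg 163.1
blue side centre [ 0.5288 -0.2793] L 0.036 0.124 dir deg 162.5
red top centre [ 0.5454 -0.3694] L 0.03 0.125 dir deg 7.0
red side centre [ 0.5439 -0.3661] L 0.12 0.025 dir deg 3.8
sand top centre [ 0.4149 -0.2655] L 0.032 0.053 dir deg 6.3
sand top centre [ 0.3449 -0.2654] L 0.014 0.029 dir deg 178.7
sand side centre [ 0.3767 -0.2683] L 0.126 0.041 dir deg 6.9
yaw deg -0.04 slide after yaw [ 0.1  0.5 99.9] tcp [ 0.3776 -0.2684  0.1779] tcp rack [-144.9 -244.5  177.9] F [ 0.4 -1.   0.3] open 0.043 t 8.025 j6 -2.46 j5 1.07
```

View pics/bsz.png

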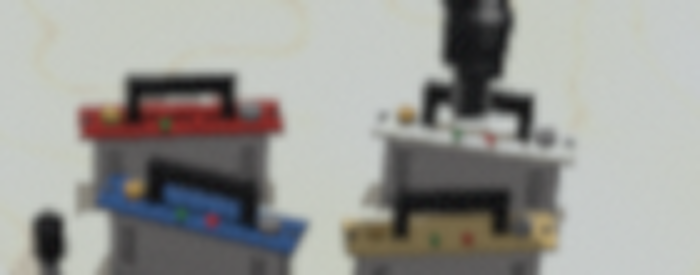

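View pics/btz.png

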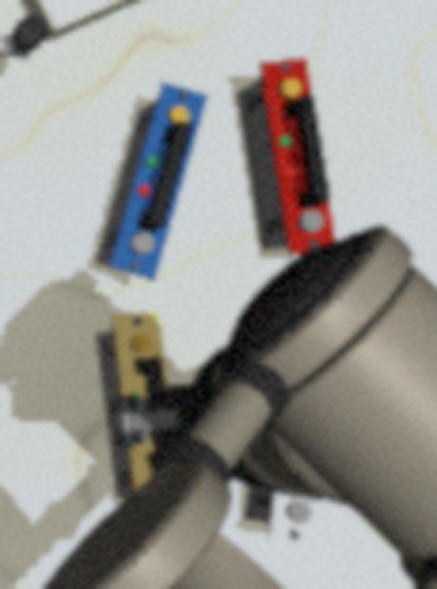

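The gripper is over sand's handle: fingertips at about (470,110) against a handle spanning 395–510 in the side crop. I'll descend and grip.

>>> jog_arm:
  targets:
    - {"slide":[0,0,30],"yaw":0,"gripper":0.5}
    - {"slide":[0,0,30],"yaw":0,"gripper":0.5}
    - {"slide":[0,0,25],"yaw":0,"gripper":0.5}
    - {"slide":[0,0,15],"yaw":0,"gripper":0.5}
    - {"slide":[0,0,0],"yaw":0,"gripper":0.3}
    - {"slide":[0,0,0],"yaw":0,"gripper":0}
    - {"slide":[0,0,0],"yaw":0,"gripper":0}
    - {"slide":[0,0,0],"yaw":0,"gripper":0}
    - {"slide":[0,0,0],"yaw":0,"gripper":0}
    - {"slide":[0,0,-10],"yaw":0,"gripper":0}
    - {"slide":[0,0,0],"yaw":0,"gripper":0}

```text
t: 9.4
tcp_pos: [0.3771, -0.2677, 0.0877]
tcp_rot: [0.0, -0.053, 0.999, -0.0]
ft_force: [0.2, 0.3, -4.7]
opening: 0.0086
```

```bash
python3 mods.py c; python3 - <<'E'
from h import *
a=np.radians(6.1+90); go(np.array([.3775,-.268,.078]),np.array([np.cos(a),np.sin(a),0]))
E
```

```text
blue top centre [ 0.5289 -0.2784] L 0.125 0.03 dir deg 163.3
blue side centre [ 0.5287 -0.2799] L 0.037 0.125 dir deg 162.5
red top centre [ 0.5458 -0.3695] L 0.03 0.124 dir deg 6.8
red side centre [ 0.5455 -0.366 ] L 0.117 0.025 dir deg 3.8
sand top centre [ 0.4154 -0.2653] L 0.032 0.052 dir deg 5.8
sand side centre [ 0.3749 -0.275 ] L 0.129 0.037 dir deg 7.4
yaw deg -0.04 slide after yaw [-0.5 -0.6  9.2] tcp [ 0.3769 -0.2675  0.0872] tcp rack [-145.7 -243.6   87.2] F [ 0.2  0.3 -3. ] open 0.0091 t 9.5 j6 -2.46 j5 0.83
```

View pics/csz.png

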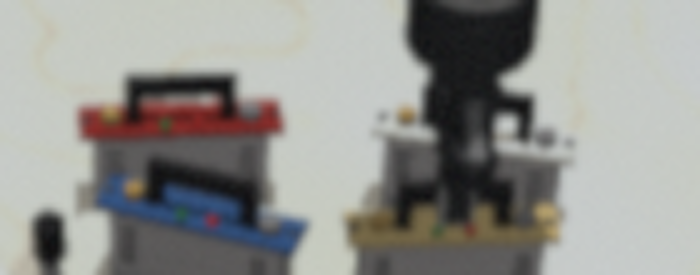

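```bash
python3 -c "
import cv2
s=cv2.imread('pics/cs.png');s=cv2.convertScaleAbs(s,alpha=1.6);cv2.imwrite('pics/csz2.png',cv2.resize(s[150:205,335:405],None,fx=11,fy=10,interpolation=cv2.INTER_CUBIC))"
python3 - <<'E'
from h import *
s=robot.camera('side'); t=robot.camera('top');p=robot.observe()['tcp_pos']
for n,c,o,f in(('side',s,(335,150),(11,10)),):
  for d in ([0,0,.011],[0,.01,.011],[0,0,-.008],[0,.01,.04]): print(n,d,(proj(c,p+np.array(d))[0]-o)*f)
E
```

```text
side [0, 0, 0.011] [389.0178 321.0928]
side [0, 0.01, 0.011] [389.2987 342.7575]
side [0, 0, -0.008] [383.9566 369.906 ]
side [0, 0.01, 0.04] [397.2015 266.8135]
```

View pics/csz2.png

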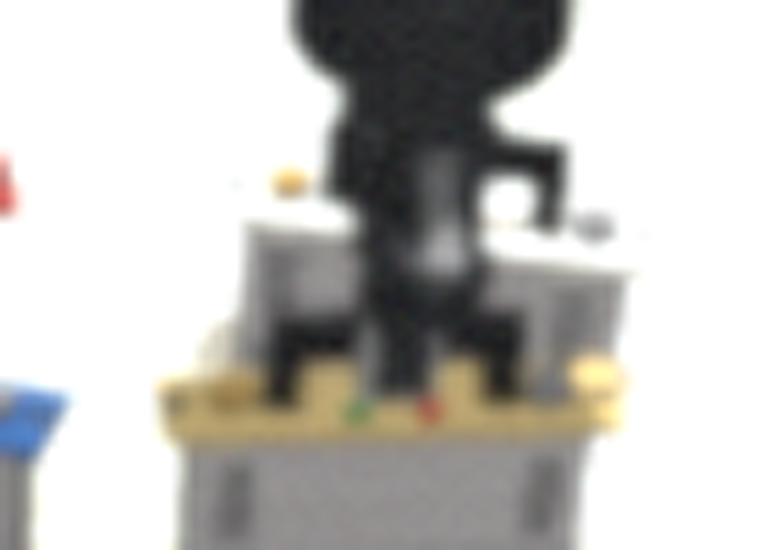

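```bash
python3 - <<'E'
from h import *
go(rk((0,81,225)),Y)
E
```

```text
yaw deg 13.26 slide after yaw [-145.7  324.7 -137.9] tcp [ 0.3769 -0.2674  0.087 ] tcp rack [-145.8 -243.6   87. ] F [ 0.3 -1.1 -3.9] open 0.0088 t 9.6 j6 -2.46 j5 0.83
```

>>> jog_arm:
  targets:
    - {"slide":[0,0,-15],"yaw":0,"gripper":0}
    - {"slide":[0,0,-30],"yaw":0,"gripper":0}
    - {"slide":[0,0,-40],"yaw":0,"gripper":0}
    - {"slide":[0,0,-35],"yaw":0,"gripper":0}
    - {"slide":[0,0,-18],"yaw":4.3,"gripper":0}
    - {"slide":[0,0,0],"yaw":5,"gripper":0}
    - {"slide":[0,0,0],"yaw":4,"gripper":0}
    - {"slide":[-7,16,0],"yaw":0,"gripper":0}
    - {"slide":[-14,31,0],"yaw":0,"gripper":0}
    - {"slide":[-18,40,0],"yaw":0,"gripper":0}
    - {"slide":[-18,40,0],"yaw":0,"gripper":0}
    - {"slide":[-18,40,0],"yaw":0,"gripper":0}
    - {"slide":[-18,40,0],"yaw":0,"gripper":0}
    - {"slide":[-18,40,0],"yaw":0,"gripper":0}
    - {"slide":[-15,33,0],"yaw":0,"gripper":0}
    - {"slide":[-12,28,0],"yaw":0,"gripper":0}
    - {"slide":[-8,17,0],"yaw":0,"gripper":0}
    - {"slide":[0,0,0],"yaw":0,"gripper":0}
    - {"slide":[0,0,0],"yaw":0,"gripper":0}

```text
t: 11.98
tcp_pos: [0.5624, 0.0358, 0.2251]
tcp_rot: [-0.0, 0.063, 0.998, -0.0]
ft_force: [0.6, -0.3, -2.8]
opening: 0.0087
```

```bash
python3 - <<'E'
from h import *
go(rk((0,81,88)),Y)
cam('side','d_s.png');cam('top','d_t.png')
E
python3 -c "
import cv2
s=cv2.imread('pics/d_s.png');s=cv2.convertScaleAbs(s,alpha=1.2);cv2.imwrite('pics/d_sz.png',cv2.resize(s[160:290,240:360],None,fx=5,fy=4.6,interpolation=cv2.INTER_CUBIC))
s=cv2.imread('pics/d_t.png');s=cv2.convertScaleAbs(s,alpha=1.6);cv2.imwrite('pics/d_tz.png',cv2.resize(s[150:280,260:410],None,fx=5,fy=4.6,interpolation=cv2.INTER_CUBIC))"
```

```text
yaw deg -0.04 slide after yaw [  0.2   0.5 137.1] tcp [0.5624 0.0358 0.2251] tcp rack [  0.3  80.5 225.1] F [ 0.6 -0.3 -2.8] open 0.0087 t 11.975 j6 -1.52 j5 1.28
```

View pics/d_sz.png

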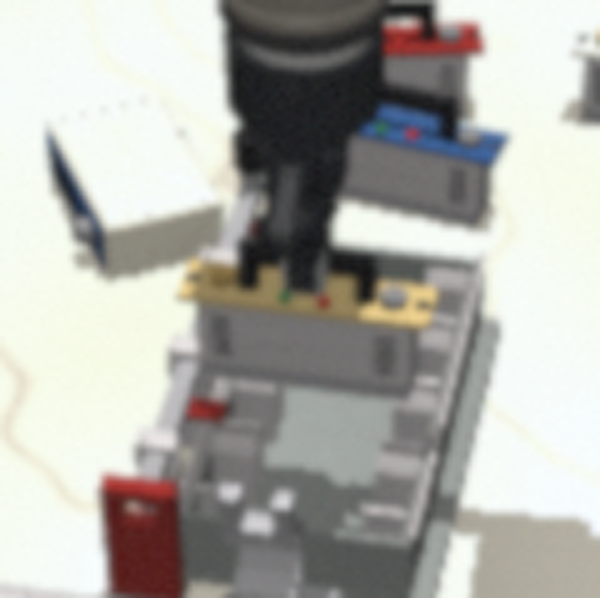

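View pics/d_tz.png

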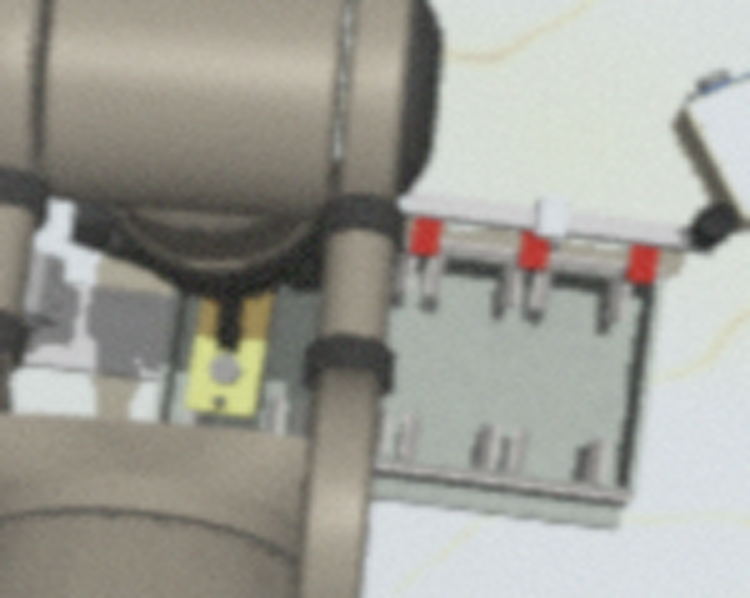

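```bash
python3 - <<'E'
from h import *
s=robot.camera('side')
f=lambda p:((p[0]+.5)/5-.5+240,(p[1]+.5)/4.6-.5+160)
for p in [(179,294),(434,318),(190,258),(440,290)]: print(inr(onz(s,*f(p),.209)).round(1))
for p in [(198,309),(414,325)]: print('case under panel',inr(onz(s,*f(p),.205)).round(1))
for p in [(203,362),(410,393)]: print('case bottom',inr(onz(s,*f(p),.147)).round(1))
E
```

```text
[ 61.7  96.4 209. ]
[-67.2  90.7 209. ]
[ 62.7  67.3 209. ]
[-66.5  68.5 209. ]
case under panel [ 50.8 102.1 205. ]
case under panel [-57.7  93.9 205. ]
case bottom [ 53.8  85.3 147. ]
case bottom [-55.8  89.1 147. ]
```

>>> jog_arm:
  targets:
    - {"slide":[0,0,15],"yaw":0,"gripper":0}
    - {"slide":[0,0,20],"yaw":0,"gripper":0}
    - {"slide":[0,0,20],"yaw":0,"gripper":0}
    - {"slide":[0,0,15],"yaw":0,"gripper":0}
    - {"slide":[0,0,10],"yaw":0,"gripper":0}
    - {"slide":[0,0,6],"yaw":0,"gripper":0}
    - {"slide":[0,0,4],"yaw":0,"gripper":0}
    - {"slide":[0,0,4],"yaw":0,"gripper":0}
    - {"slide":[0,0,0],"yaw":0,"gripper":0}

```text
t: 13.25
tcp_pos: [0.5629, 0.0363, 0.1312]
tcp_rot: [-0.0, 0.063, 0.998, 0.0]
ft_force: [0.4, -0.7, -3.0]
opening: 0.0089
```

>>> jog_arm:
  targets:
    - {"slide":[0,0,4],"yaw":0,"gripper":0}
    - {"slide":[0,0,4],"yaw":0,"gripper":0}
    - {"slide":[0,0,0],"yaw":0,"gripper":0}

```text
t: 13.62
tcp_pos: [0.5626, 0.0363, 0.1228]
tcp_rot: [-0.0, 0.063, 0.998, 0.0]
ft_force: [0.4, -0.0, -2.6]
opening: 0.0089
```

>>> jog_arm:
  targets:
    - {"slide":[0,0,5],"yaw":0,"gripper":0}
    - {"slide":[0,0,5],"yaw":0,"gripper":0}
    - {"slide":[0,0,5],"yaw":0,"gripper":0}
    - {"slide":[0,0,0],"yaw":0,"gripper":0}

```text
t: 14.12
tcp_pos: [0.5625, 0.0363, 0.1077]
tcp_rot: [-0.001, 0.063, 0.998, 0.0]
ft_force: [0.6, 0.8, -3.0]
opening: 0.009
```

>>> jog_arm:
  targets:
    - {"slide":[0,0,5],"yaw":0,"gripper":0}
    - {"slide":[0,0,5],"yaw":0,"gripper":0}
    - {"slide":[0,0,4],"yaw":0,"gripper":0}
    - {"slide":[0,0,2],"yaw":0,"gripper":0}
    - {"slide":[0,0,0],"yaw":0,"gripper":0}

```text
t: 14.75
tcp_pos: [0.5628, 0.0363, 0.0921]
tcp_rot: [-0.0, 0.063, 0.998, 0.0]
ft_force: [-0.3, -0.2, -2.6]
opening: 0.0087
```

>>> jog_arm:
  targets:
    - {"slide":[0,0,2],"yaw":0,"gripper":0}
    - {"slide":[0,0,1.5],"yaw":0,"gripper":0}
    - {"slide":[0,0,1],"yaw":0,"gripper":0}
    - {"slide":[0,0,0],"yaw":0,"gripper":0}

```text
t: 15.25
tcp_pos: [0.5629, 0.0363, 0.0881]
tcp_rot: [0.0, 0.063, 0.998, 0.0]
ft_force: [-1.7, -0.4, 0.8]
opening: 0.0084
```

>>> jog_arm:
  targets:
    - {"slide":[0,0,0],"yaw":0,"gripper":0.2}
    - {"slide":[0,0,0],"yaw":0,"gripper":0.35}
    - {"slide":[0,0,0],"yaw":0,"gripper":0.35}
    - {"slide":[0,0,-10],"yaw":0,"gripper":0.35}
    - {"slide":[0,0,-20],"yaw":0,"gripper":0.35}
    - {"slide":[0,0,-40],"yaw":0,"gripper":0.35}
    - {"slide":[0,0,-40],"yaw":0,"gripper":0.35}
    - {"slide":[0,0,-20],"yaw":0,"gripper":0.35}
    - {"slide":[40,-15,0],"yaw":0,"gripper":0.35}
    - {"slide":[50,-15,0],"yaw":0,"gripper":0.35}
    - {"slide":[20,-5,0],"yaw":0,"gripper":0.35}
    - {"slide":[0,0,0],"yaw":0,"gripper":0.35}

```text
t: 16.75
tcp_pos: [0.4487, 0.0154, 0.2189]
tcp_rot: [0.001, 0.063, 0.998, 0.0]
ft_force: [0.7, 0.6, 0.5]
opening: 0.0298
```

```bash
python3 mods.py e
python3 -c "
import cv2
s=cv2.imread('pics/es.png');s=cv2.convertScaleAbs(s,alpha=1.2);cv2.imwrite('pics/e_sz.png',cv2.resize(s[140:290,240:400],None,fx=4.6,fy=4,interpolation=cv2.INTER_CUBIC))"
```

```text
blue top centre [ 0.5289 -0.2785] L 0.125 0.03 dir deg 163.1
blue side centre [ 0.5273 -0.2789] L 0.036 0.127 dir deg 162.5
red top centre [ 0.5457 -0.3695] L 0.03 0.125 dir deg 7.0
red side centre [ 0.5455 -0.366 ] L 0.117 0.025 dir deg 3.8
```

View pics/e_sz.png

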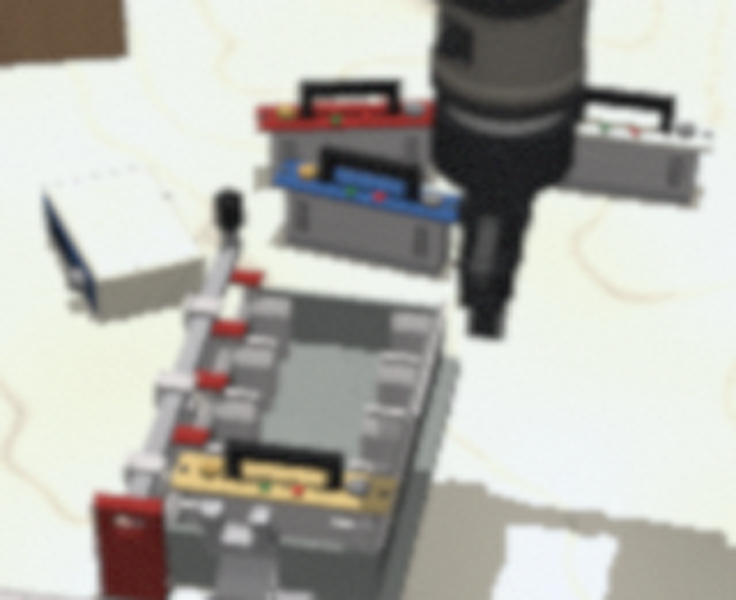

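View pics/et.png

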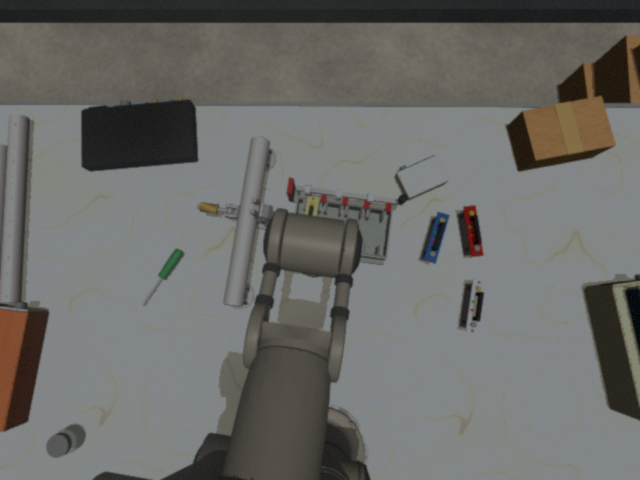

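Sand is seated: its panel lies at (175–395, 460–510) in the side crop. Next I'll measure white using the two end screws.

```bash
python3 - <<'E'
from h import *
t=robot.camera('top'); s=robot.camera('side')
f=lambda p:((p[0]+.5)/3.8-.5+395,(p[1]+.5)/3.8-.5+190)
g=lambda p:((p[0]+.5)/5-.5+280,(p[1]+.5)/5-.5+145)
a,b=[onz(t,*f(p),.062) for p in ((319,350),(293,533))]
print(a,b,(a+b)/2,np.linalg.norm(a-b),np.degrees(np.arctan2(*(a-b)[1::-1])))
# compare the same recipe on red: dots
a,b=[onz(t,*f(p),.062) for p in ((286,68),(313,243))]; print('red dots',(a+b)/2,np.linalg.norm(a-b))
a,b=[onz(s,*g(p),.062) for p in ((383,116),(569,143))]; print('side white',(a+b)/2,np.linalg.norm(a-b),np.degrees(np.arctan2(*(a-b)[1::-1])))
# handle: dark mask top view
h=cv2.cvtColor(t['frame'],cv2.COLOR_RGB2GRAY)[270:340,468:490]
m=(h<40).astype(np.uint8); n,l,st,ce=cv2.connectedComponentsWithStats(m)
for i in range(1,n):
  if st[i][4]>20:
    c=max(cv2.findContours((l==i).astype(np.uint8),0,1)[0],key=len); r=cv2.minAreaRect(c); bx=cv2.boxPoints(r)+[468,270]
    W=np.array([onz(t,*p,.094) for p in bx]); print('handle',W.mean(0),np.linalg.norm(W[1]-W[0]),np.linalg.norm(W[2]-W[1]))
a=np.radians(-9+90)
E
```

```text
[ 0.4197 -0.38    0.062 ] [ 0.304  -0.3595  0.062 ] [ 0.3618 -0.3697  0.062 ] 0.11751751624983686 -10.031344827117419
red dots [ 0.5465 -0.3718  0.062 ] 0.11631603376761
side white [ 0.3599 -0.3683  0.062 ] 0.1176324966650865 -9.379411978997172
handle [ 0.3614 -0.3645  0.094 ] 0.06309998025590237 0.01442798863662146
```

```bash
python3 - <<'E'
from h import *
a=np.radians(-9.7+90); go(np.array([.3618,-.3685,.150]),np.array([np.cos(a),np.sin(a),0]))
E
```

```text
yaw deg 2.47 slide after yaw [  22.7 -393.4   67.9] tcp [0.4504 0.0155 0.218 ] tcp rack [-108.2   46.3  218. ] F [-0.2  0.8  0.5] open 0.0297 t 16.95 j6 -1.58 j5 1.16
```

>>> jog_arm:
  targets:
    - {"slide":[0,0,0],"yaw":2.5,"gripper":0.5}
    - {"slide":[1,-20,0],"yaw":0,"gripper":0.5}
    - {"slide":[2.7,-46,0],"yaw":0,"gripper":0.5}
    - {"slide":[3,-50,0],"yaw":0,"gripper":0.5}
    - {"slide":[3,-50,0],"yaw":0,"gripper":0.5}
    - {"slide":[3,-50,0],"yaw":0,"gripper":0.5}
    - {"slide":[3,-50,0],"yaw":0,"gripper":0.5}
    - {"slide":[3,-50,0],"yaw":0,"gripper":0.5}
    - {"slide":[3,-50,0],"yaw":0,"gripper":0.5}
    - {"slide":[1,-27.4,0],"yaw":0,"gripper":0.5}
    - {"slide":[0,0,30],"yaw":0,"gripper":0.5}
    - {"slide":[0,0,28],"yaw":0,"gripper":0.5}
    - {"slide":[0,0,10],"yaw":0,"gripper":0.5}
    - {"slide":[0,0,0],"yaw":0,"gripper":0.5}
    - {"slide":[0,0,0],"yaw":0,"gripper":0.5}

```text
t: 18.82
tcp_pos: [0.361, -0.369, 0.1507]
tcp_rot: [0.001, 0.085, 0.996, -0.001]
ft_force: [-0.0, -0.7, 0.7]
opening: 0.0426
```

```bash
python3 - <<'E'
from h import *
a=np.radians(-9.7+90); go(np.array([.3618,-.3685,.078]),np.array([np.cos(a),np.sin(a),0]))
cam('side','f_s.png');cam('top','f_t.png')
E
python3 -c "
import cv2
s=cv2.imread('pics/f_s.png');s=cv2.convertScaleAbs(s,alpha=1.2);cv2.imwrite('pics/f_sz.png',cv2.resize(s[130:210,290:410],None,fx=6,fy=6,interpolation=cv2.INTER_CUBIC))
s=cv2.imread('pics/f_t.png');s=cv2.convertScaleAbs(s,alpha=1.6);cv2.imwrite('pics/f_tz.png',cv2.resize(s[190:345,395:510],None,fx=3.8,fy=3.8,interpolation=cv2.INTER_CUBIC))"
```

```text
yaw deg -0.02 slide after yaw [-0.6  0.7 72.7] tcp [ 0.361  -0.369   0.1507] tcp rack [-148.7 -346.4  150.7] F [-0.  -0.7  0.7] open 0.0426 t 18.825 j6 -2.35 j5 1.05
```

View pics/f_sz.png

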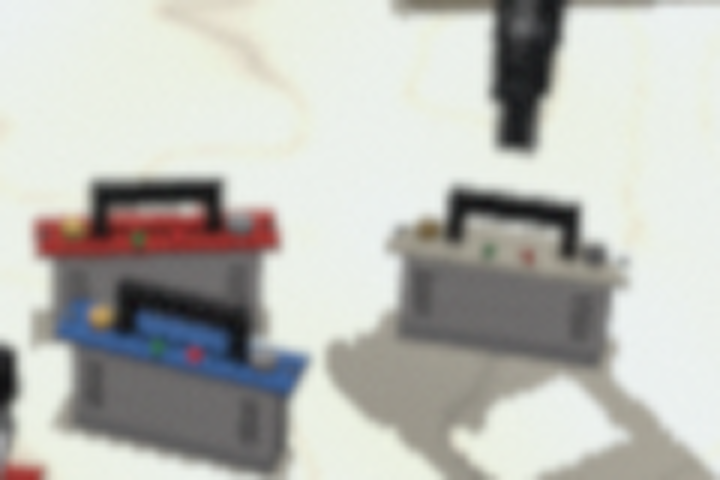

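View pics/f_tz.png

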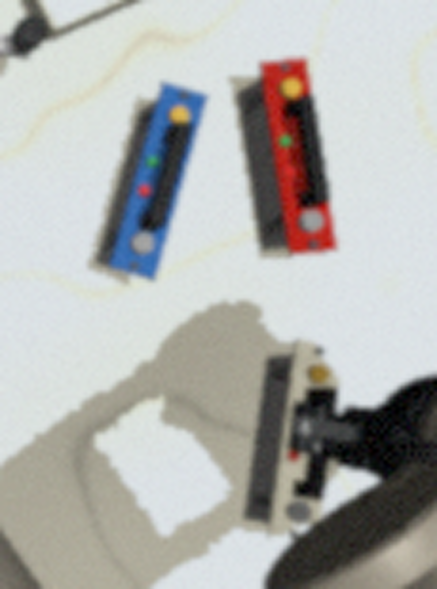

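```bash
python3 - <<'E'
from h import *
s=robot.camera('side');p=robot.observe()['tcp_pos']
for dz in(0,-.073): print((proj(s,p+[0,0,-.008+dz])[0]-[290,130])*6)
E
```

```text
[518.7848 117.4258]
[507.624  230.6713]
```

The handle spans 447–580 and the finger should land around 508–510, so I'm shifting about 1 mm and descending.

>>> jog_arm:
  targets:
    - {"slide":[1,0.5,25],"yaw":0,"gripper":0.5}
    - {"slide":[0,0,25],"yaw":0,"gripper":0.5}
    - {"slide":[0,0,15],"yaw":0,"gripper":0.5}
    - {"slide":[0,0,8],"yaw":0,"gripper":0.5}
    - {"slide":[0,0,0],"yaw":0,"gripper":0.3}
    - {"slide":[0,0,0],"yaw":0,"gripper":0}
    - {"slide":[0,0,0],"yaw":0,"gripper":0}
    - {"slide":[0,0,0],"yaw":0,"gripper":0}
    - {"slide":[0,0,0],"yaw":0,"gripper":0}
    - {"slide":[0,0,-10],"yaw":0,"gripper":0}
    - {"slide":[0,0,0],"yaw":0,"gripper":0}

```text
t: 20.35
tcp_pos: [0.3596, -0.3677, 0.0871]
tcp_rot: [0.0, 0.085, 0.996, 0.0]
ft_force: [-0.6, -0.5, -2.9]
opening: 0.0089
```

```bash
python3 - <<'E'
from h import *
go(rk((0,27,225)),Y)
cam('side','g_s.png')
E
python3 -c "
import cv2
s=cv2.imread('pics/g_s.png');s=cv2.convertScaleAbs(s,alpha=1.5);cv2.imwrite('pics/g_sz.png',cv2.resize(s[140:200,340:410],None,fx=10,fy=10,interpolation=cv2.INTER_CUBIC))"
```

```text
yaw deg -2.54 slide after yaw [-150.4  372.2 -137.8] tcp [ 0.3596 -0.3677  0.0871] tcp rack [-150.4 -345.2   87.1] F [-0.6 -0.5 -2.9] open 0.0089 t 20.35 j6 -2.35 j5 0.89
```

View pics/g_sz.png

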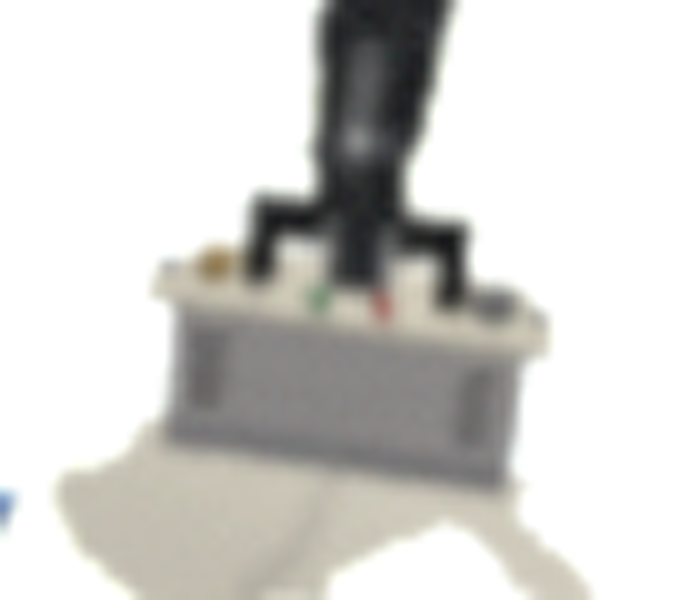

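White is gripped centrally (finger at 362, handle centre 360). I'm carrying it to slot 3.

>>> jog_arm:
  targets:
    - {"slide":[0,0,-15],"yaw":0,"gripper":0}
    - {"slide":[0,0,-30],"yaw":0,"gripper":0}
    - {"slide":[0,0,-40],"yaw":0,"gripper":0}
    - {"slide":[0,0,-35],"yaw":0,"gripper":0}
    - {"slide":[0,0,-18],"yaw":-2.5,"gripper":0}
    - {"slide":[-8,20,0],"yaw":0,"gripper":0}
    - {"slide":[-14,36,0],"yaw":0,"gripper":0}
    - {"slide":[-18,44,0],"yaw":0,"gripper":0}
    - {"slide":[-18,44,0],"yaw":0,"gripper":0}
    - {"slide":[-18,44,0],"yaw":0,"gripper":0}
    - {"slide":[-18,44,0],"yaw":0,"gripper":0}
    - {"slide":[-18,44,0],"yaw":0,"gripper":0}
    - {"slide":[-16,40,0],"yaw":0,"gripper":0}
    - {"slide":[-13,33,0],"yaw":0,"gripper":0}
    - {"slide":[-10,23,0],"yaw":0,"gripper":0}
    - {"slide":[0,0,0],"yaw":0,"gripper":0}
    - {"slide":[0,0,0],"yaw":0,"gripper":0}

```text
t: 22.52
tcp_pos: [0.5558, -0.0181, 0.225]
tcp_rot: [-0.0, 0.063, 0.998, -0.0]
ft_force: [0.8, -0.4, -3.0]
opening: 0.0086
```

```bash
python3 - <<'E'
from h import *
go(rk((1,27,88)),Y)
cam('side','i_s.png');cam('top','i_t.png')
E
python3 -c "
import cv2
s=cv2.imread('pics/i_s.png');s=cv2.convertScaleAbs(s,alpha=1.2);cv2.imwrite('pics/i_sz.png',cv2.resize(s[140:290,240:400],None,fx=4.6,fy=4,interpolation=cv2.INTER_CUBIC))"
```

```text
yaw deg -0.04 slide after yaw [ -0.6   0.9 137. ] tcp [ 0.5558 -0.0181  0.225 ] tcp rack [  0.5  26.1 225. ] F [ 0.8 -0.4 -3. ] open 0.0086 t 22.525 j6 -1.61 j5 1.27
```

View pics/i_sz.png

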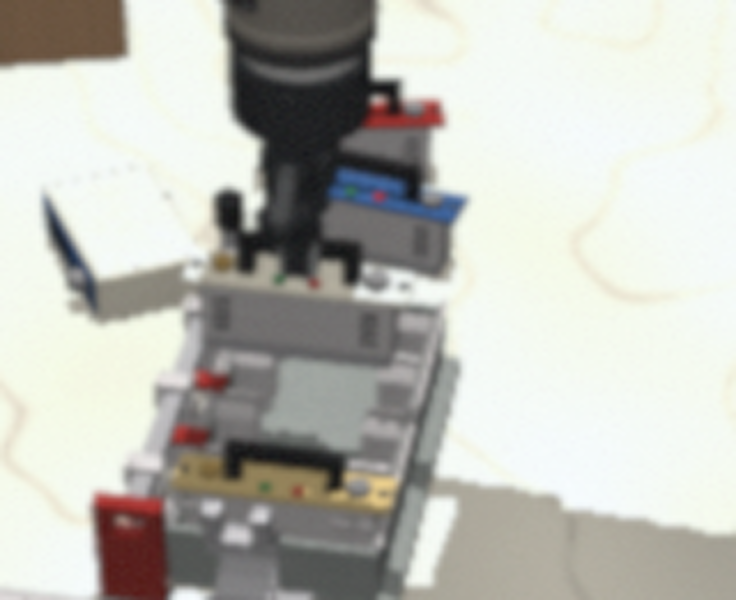

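>>> jog_arm:
  targets:
    - {"slide":[-0.5,1,15],"yaw":0,"gripper":0}
    - {"slide":[0,0,20],"yaw":0,"gripper":0}
    - {"slide":[0,0,20],"yaw":0,"gripper":0}
    - {"slide":[0,0,15],"yaw":0,"gripper":0}
    - {"slide":[0,0,10],"yaw":0,"gripper":0}
    - {"slide":[0,0,6],"yaw":0,"gripper":0}
    - {"slide":[0,0,4],"yaw":0,"gripper":0}
    - {"slide":[0,0,4],"yaw":0,"gripper":0}
    - {"slide":[0,0,4],"yaw":0,"gripper":0}
    - {"slide":[0,0,4],"yaw":0,"gripper":0}
    - {"slide":[0,0,0],"yaw":0,"gripper":0}

```text
t: 24.0
tcp_pos: [0.554, -0.0162, 0.1285]
tcp_rot: [-0.001, 0.063, 0.998, -0.0]
ft_force: [-27.8, 2.9, 44.2]
opening: 0.0087
```

>>> jog_arm:
  targets:
    - {"slide":[0,0,5],"yaw":0,"gripper":0}
    - {"slide":[0,0,5],"yaw":0,"gripper":0}
    - {"slide":[0,0,5],"yaw":0,"gripper":0}
    - {"slide":[0,0,5],"yaw":0,"gripper":0}
    - {"slide":[0,0,0],"yaw":0,"gripper":0}

```text
t: 24.62
tcp_pos: [0.555, -0.0165, 0.1024]
tcp_rot: [-0.002, 0.063, 0.998, 0.0]
ft_force: [-4.5, 0.1, -2.5]
opening: 0.0087
```

>>> jog_arm:
  targets:
    - {"slide":[0,0,4],"yaw":0,"gripper":0}
    - {"slide":[0,0,4],"yaw":0,"gripper":0}
    - {"slide":[0,0,2],"yaw":0,"gripper":0}
    - {"slide":[0,0,0],"yaw":0,"gripper":0}

```text
t: 25.12
tcp_pos: [0.555, -0.0165, 0.0926]
tcp_rot: [-0.002, 0.063, 0.998, 0.0]
ft_force: [-5.3, 1.6, -1.1]
opening: 0.0086
```

The module touched the slot end (Fx -28 N), then slid in. The slot centre is therefore about 1.5 mm further toward -x. I'll continue gently.

>>> jog_arm:
  targets:
    - {"slide":[0.5,0,2],"yaw":0,"gripper":0}
    - {"slide":[0,0,1],"yaw":0,"gripper":0}
    - {"slide":[0,0,0],"yaw":0,"gripper":0}

```text
t: 25.5
tcp_pos: [0.5548, -0.0165, 0.0898]
tcp_rot: [-0.002, 0.063, 0.998, 0.0]
ft_force: [-5.6, 0.2, -0.5]
opening: 0.0087
```

>>> jog_arm:
  targets:
    - {"slide":[0.5,0,1],"yaw":0,"gripper":0}
    - {"slide":[0,0,0.7],"yaw":0,"gripper":0}
    - {"slide":[0,0,0],"yaw":0,"gripper":0}

```text
t: 25.88
tcp_pos: [0.5548, -0.0165, 0.0883]
tcp_rot: [-0.001, 0.063, 0.998, 0.0]
ft_force: [-4.9, 0.2, 0.6]
opening: 0.0087
```

>>> jog_arm:
  targets:
    - {"slide":[0,0,0.7],"yaw":0,"gripper":0}
    - {"slide":[0,0,0.5],"yaw":0,"gripper":0}
    - {"slide":[0,0,0],"yaw":0,"gripper":0}

```text
t: 26.25
tcp_pos: [0.5552, -0.0166, 0.0879]
tcp_rot: [-0.0, 0.063, 0.998, 0.0]
ft_force: [-6.2, -0.8, 5.3]
opening: 0.0088
```

>>> jog_arm:
  targets:
    - {"slide":[0,0,0.7],"yaw":0,"gripper":0}
    - {"slide":[0,0,0],"yaw":0,"gripper":0}

```text
t: 26.5
tcp_pos: [0.5555, -0.0167, 0.0876]
tcp_rot: [-0.0, 0.063, 0.998, -0.0]
ft_force: [-5.8, 0.0, 8.9]
opening: 0.0089
```

>>> jog_arm:
  targets:
    - {"slide":[0,0,-0.7],"yaw":0,"gripper":0.2}
    - {"slide":[0,0,0],"yaw":0,"gripper":0.35}
    - {"slide":[0,0,0],"yaw":0,"gripper":0.35}
    - {"slide":[0,0,-10],"yaw":0,"gripper":0.35}
    - {"slide":[0,0,-20],"yaw":0,"gripper":0.35}
    - {"slide":[0,0,-40],"yaw":0,"gripper":0.35}
    - {"slide":[0,0,-40],"yaw":0,"gripper":0.35}
    - {"slide":[0,0,-20],"yaw":0,"gripper":0.35}
    - {"slide":[40,0,0],"yaw":0,"gripper":0.35}
    - {"slide":[50,0,0],"yaw":0,"gripper":0.35}
    - {"slide":[30,0,0],"yaw":0,"gripper":0.35}
    - {"slide":[0,0,0],"yaw":0,"gripper":0.35}
    - {"slide":[0,0,0],"yaw":0,"gripper":0.35}

```text
t: 28.12
tcp_pos: [0.4379, -0.0018, 0.2176]
tcp_rot: [0.001, 0.063, 0.998, -0.0]
ft_force: [1.3, 0.1, 0.2]
opening: 0.0299
```

```bash
python3 mods.py k
python3 -c "
import cv2
s=cv2.imread('pics/ks.png');s=cv2.convertScaleAbs(s,alpha=1.2);cv2.imwrite('pics/k_sz.png',cv2.resize(s[140:290,240:400],None,fx=4.6,fy=4,interpolation=cv2.INTER_CUBIC))"
```

```text
blue top centre [ 0.5289 -0.2785] L 0.125 0.03 dir deg 163.1
blue side centre [ 0.5288 -0.2793] L 0.036 0.124 dir deg 162.5
red top centre [ 0.5458 -0.3695] L 0.03 0.124 dir deg 7.0
red side centre [ 0.5455 -0.366 ] L 0.117 0.025 dir deg 3.8
```

View pics/k_sz.png

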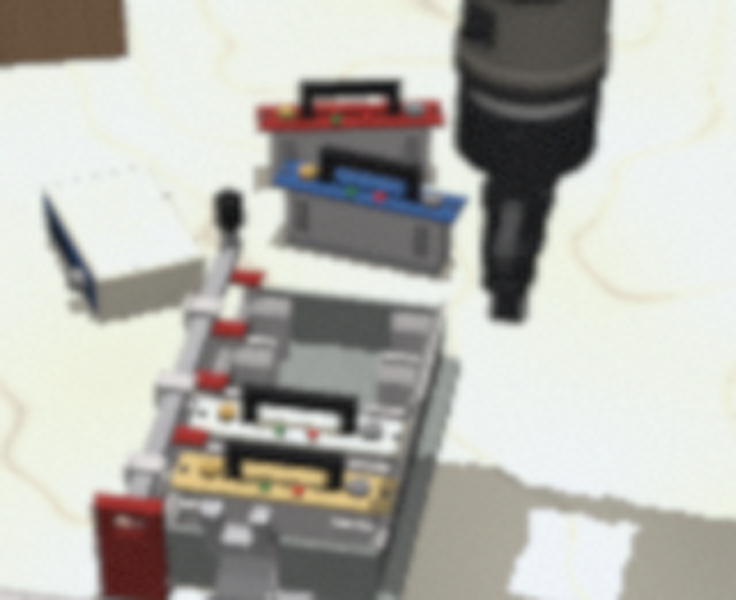

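View pics/kt.png

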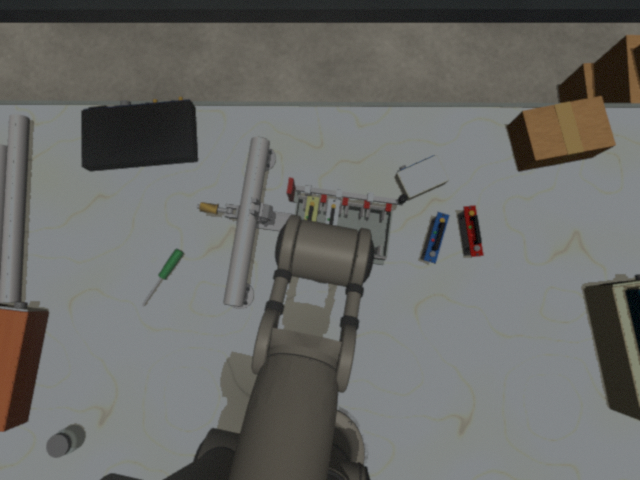

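White and sand are both seated at the same level. Blue is next.

```bash
python3 - <<'E'
from h import *
a=np.radians(-17+90); go(np.array([.5288,-.279,.150]),np.array([np.cos(a),np.sin(a),0]))
E
```

```text
yaw deg 9.75 slide after yaw [-168.  -238.5   67.2] tcp [ 0.4379 -0.0018  0.2171] tcp rack [-118.5   27.5  217.1] F [ 0.1  0.8 -0.1] open 0.0301 t 28.225 j6 -1.62 j5 1.15
```

>>> jog_arm:
  targets:
    - {"slide":[0,0,0],"yaw":5,"gripper":0.45}
    - {"slide":[0,0,0],"yaw":4.8,"gripper":0.45}
    - {"slide":[-14,-20,0],"yaw":0,"gripper":0.45}
    - {"slide":[-28,-40,0],"yaw":0,"gripper":0.45}
    - {"slide":[-28,-40,0],"yaw":0,"gripper":0.45}
    - {"slide":[-28,-40,0],"yaw":0,"gripper":0.45}
    - {"slide":[-28,-40,0],"yaw":0,"gripper":0.45}
    - {"slide":[-28,-38,0],"yaw":0,"gripper":0.45}
    - {"slide":[-14,-20.5,20],"yaw":0,"gripper":0.45}
    - {"slide":[0,0,30],"yaw":0,"gripper":0.45}
    - {"slide":[0,0,17],"yaw":0,"gripper":0.45}
    - {"slide":[0,0,0],"yaw":0,"gripper":0.45}
    - {"slide":[0,0,0],"yaw":0,"gripper":0.45}

```text
t: 29.85
tcp_pos: [0.5282, -0.2792, 0.1504]
tcp_rot: [0.0, 0.148, 0.989, -0.0]
ft_force: [-0.6, 0.1, 0.3]
opening: 0.0383
```

```bash
python3 - <<'E'
from h import *
a=np.radians(-17+90); go(np.array([.5288,-.279,.078]),np.array([np.cos(a),np.sin(a),0]))
s=cam('side','l_s.png');p=robot.observe()['tcp_pos']
for dz in(0,-.073): print((proj(s,p+[0,0,-.008+dz])[0]-[280,140])*8)
E
python3 -c "
import cv2
s=cv2.imread('pics/l_s.png');s=cv2.convertScaleAbs(s,alpha=1.5);cv2.imwrite('pics/l_sz.png',cv2.resize(s[140:210,280:370],None,fx=8,fy=8,interpolation=cv2.INTER_CUBIC))"
```

```text
yaw deg -0.04 slide after yaw [-0.5  0.4 72.4] tcp [ 0.5282 -0.2792  0.1504] tcp rack [   5.8 -236.4  150.4] F [-0.6  0.1  0.3] open 0.0383 t 29.85 j6 -1.89 j5 1.15
[320.0827 205.1867]
[317.1957 357.2246]
```

View pics/l_sz.png

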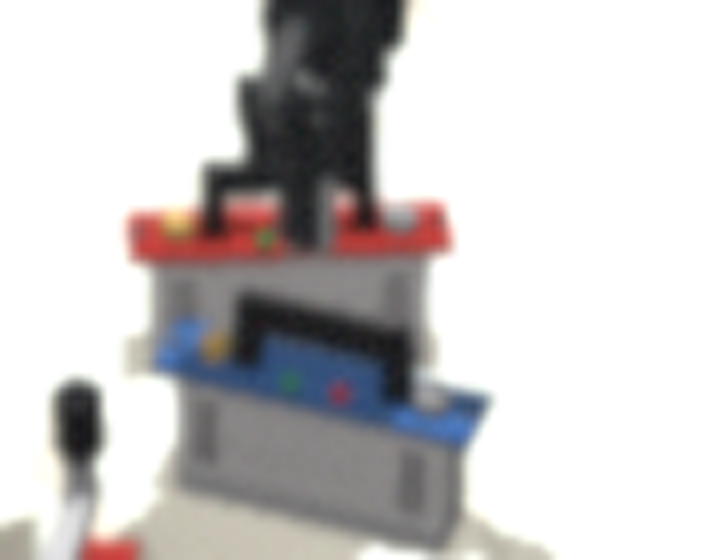

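>>> jog_arm:
  targets:
    - {"slide":[-0.8,0.4,25],"yaw":0,"gripper":0.45}
    - {"slide":[0,0,25],"yaw":0,"gripper":0.45}
    - {"slide":[0,0,15],"yaw":0,"gripper":0.45}
    - {"slide":[0,0,7.5],"yaw":0,"gripper":0.45}
    - {"slide":[0,0,0],"yaw":0,"gripper":0.3}
    - {"slide":[0,0,0],"yaw":0,"gripper":0}
    - {"slide":[0,0,0],"yaw":0,"gripper":0}
    - {"slide":[0,0,0],"yaw":0,"gripper":0}
    - {"slide":[0,0,0],"yaw":0,"gripper":0}
    - {"slide":[0,0,-10],"yaw":0,"gripper":0}
    - {"slide":[0,0,0],"yaw":0,"gripper":0}

```text
t: 31.28
tcp_pos: [0.5286, -0.2786, 0.0878]
tcp_rot: [0.0, 0.148, 0.989, 0.0]
ft_force: [0.4, -0.0, -2.6]
opening: 0.0087
```

```bash
python3 - <<'E'
from h import *
go(rk((-0.5,-27,225)),Y)
cam('side','m_s.png')
E
python3 -c "
import cv2
s=cv2.imread('pics/m_s.png');s=cv2.convertScaleAbs(s,alpha=1.5);cv2.imwrite('pics/m_sz.png',cv2.resize(s[140:210,280:370],None,fx=8,fy=8,interpolation=cv2.INTER_CUBIC))"
```

```text
yaw deg -9.84 slide after yaw [   6.6  208.7 -137.2] tcp [ 0.5286 -0.2786  0.0878] tcp rack [   6.2 -235.7   87.8] F [ 0.4 -0.  -2.6] open 0.0087 t 31.275 j6 -1.89 j5 1.01
```

View pics/m_sz.png

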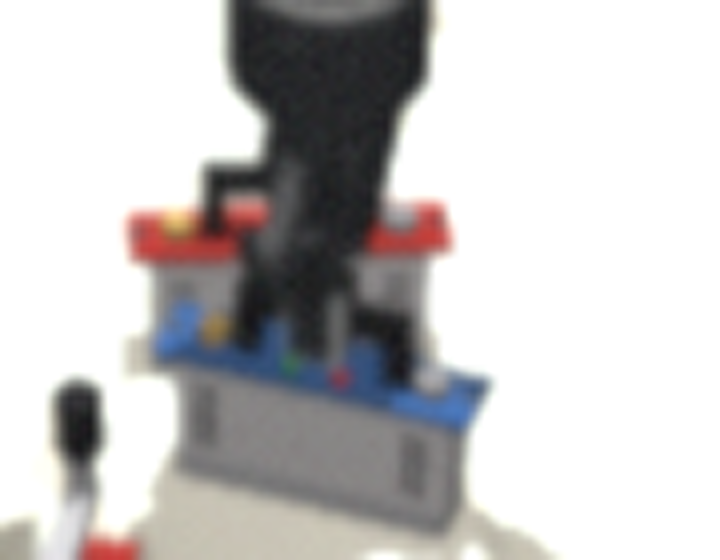

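>>> jog_arm:
  targets:
    - {"slide":[0,0,-15],"yaw":0,"gripper":0}
    - {"slide":[0,0,-30],"yaw":0,"gripper":0}
    - {"slide":[0,0,-40],"yaw":0,"gripper":0}
    - {"slide":[0,0,-35],"yaw":0,"gripper":0}
    - {"slide":[0,0,-17],"yaw":-3.8,"gripper":0}
    - {"slide":[0,0,0],"yaw":-4,"gripper":0}
    - {"slide":[0,0,0],"yaw":-2,"gripper":0}
    - {"slide":[0.6,20,0],"yaw":0,"gripper":0}
    - {"slide":[1,34,0],"yaw":0,"gripper":0}
    - {"slide":[1,40,0],"yaw":0,"gripper":0}
    - {"slide":[1,40,0],"yaw":0,"gripper":0}
    - {"slide":[1,34,0],"yaw":0,"gripper":0}
    - {"slide":[0,25,0],"yaw":0,"gripper":0}
    - {"slide":[0,15.6,0],"yaw":0,"gripper":0}
    - {"slide":[0,0,0],"yaw":0,"gripper":0}
    - {"slide":[0,0,60],"yaw":0,"gripper":0}
    - {"slide":[0,0,0],"yaw":0,"gripper":0}
    - {"slide":[0,0,0],"yaw":0,"gripper":0}

```text
t: 33.58
tcp_pos: [0.5509, -0.0721, 0.1658]
tcp_rot: [0.001, 0.064, 0.998, -0.0]
ft_force: [0.0, -0.4, -2.6]
opening: 0.0086
```

```bash
python3 - <<'E'
from h import *
go(rk((1.5,-27,88)),Y)
cam('side','n_s.png');cam('top','n_t.png')
E
python3 -c "
import cv2
s=cv2.imread('pics/n_s.png');s=cv2.convertScaleAbs(s,alpha=1.2);cv2.imwrite('pics/n_sz.png',cv2.resize(s[170:280,260:350],None,fx=8,fy=5.4,interpolation=cv2.INTER_CUBIC))
s=cv2.imread('pics/n_t.png');s=cv2.convertScaleAbs(s,alpha=1.6);cv2.imwrite('pics/n_tz.png',cv2.resize(s[170:280,280:410],None,fx=5.4,fy=5.4,interpolation=cv2.INTER_CUBIC))"
```

```text
yaw deg -0.1 slide after yaw [ 1.1  1.  77.8] tcp [ 0.5509 -0.0721  0.1658] tcp rack [  2.4 -28.  165.8] F [ 0.  -0.4 -2.6] open 0.0086 t 33.575 j6 -1.71 j5 1.13
```

View pics/n_sz.png

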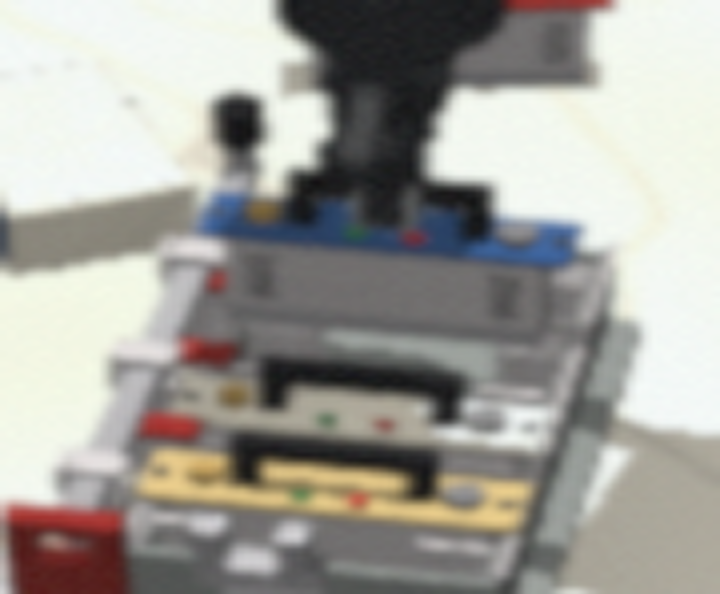

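View pics/n_tz.png

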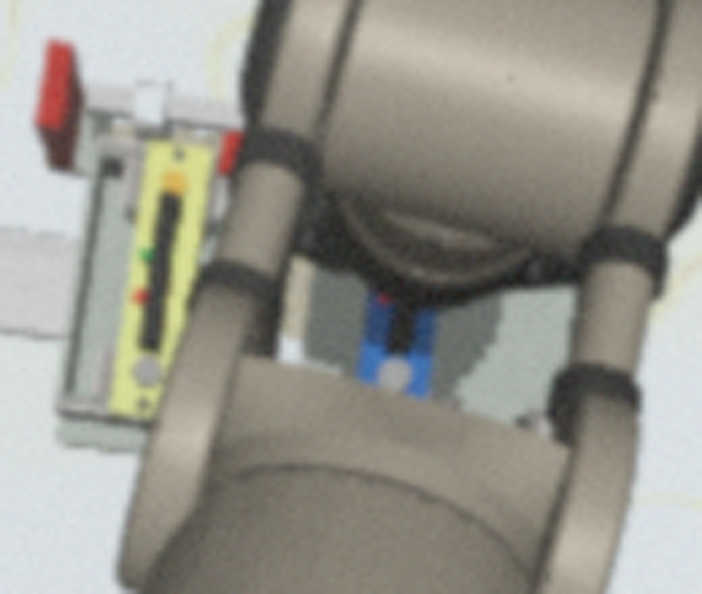

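```bash
python3 - <<'E'
from h import *
s=robot.camera('side')
f=lambda p:((p[0]+.5)/8-.5+260,(p[1]+.5)/5.4-.5+170)
for n,z,ps in [('sand',.072,((158,468),(507,503))),('white',.072,((190,393),(530,428))),('blue',.150,((222,210),(562,240))),('sandLEDs',.072,((302,496),(357,500))),('whiteLED',.072,((327,421),(384,425))),('blueLED',.15,((358,232),(414,238))),('sandH',.104,((233,440),(437,460))),('whiteH',.104,((262,365),(465,380))),('blueH',.182,((288,178),(492,190)))]:
  a,b=[inr(onz(s,*f(p),z)) for p in ps]; print(n,((a+b)/2).round(1),np.linalg.norm(a-b).round(1))
E
```

```text
sand [ 0.3 80.2 72. ] 119.1
white [ 1.2 27.6 72. ] 118.8
blue [  0.6 -27.1 150. ] 117.0
sandLEDs [-0.7 88.7 72. ] 18.5
whiteLED [ 0.7 36.6 72. ] 19.6
blueLED [  1.  -19.5 150. ] 19.4
sandH [ -2.1  86.1 104. ] 68.5
whiteH [ -1.2  32.1 104. ] 69.1
blueH [  0.2 -22.1 182. ] 68.4
```

>>> jog_arm:
  targets:
    - {"slide":[1.7,1,10],"yaw":0,"gripper":0}
    - {"slide":[0,0,10],"yaw":0,"gripper":0}
    - {"slide":[0,0,6],"yaw":0,"gripper":0}
    - {"slide":[0,0,4],"yaw":0,"gripper":0}
    - {"slide":[0,0,3],"yaw":0,"gripper":0}
    - {"slide":[0,0,0],"yaw":0,"gripper":0}

```text
t: 34.48
tcp_pos: [0.5485, -0.07, 0.1312]
tcp_rot: [-0.0, 0.063, 0.998, 0.0]
ft_force: [-0.6, -0.1, -2.3]
opening: 0.0086
```

>>> jog_arm:
  targets:
    - {"slide":[0,0,3],"yaw":0,"gripper":0}
    - {"slide":[0,0,3],"yaw":0,"gripper":0}
    - {"slide":[0,0,0],"yaw":0,"gripper":0}

```text
t: 34.85
tcp_pos: [0.5484, -0.0699, 0.1251]
tcp_rot: [-0.0, 0.063, 0.998, 0.0]
ft_force: [-0.5, 0.7, -3.4]
opening: 0.0093
```

>>> jog_arm:
  targets:
    - {"slide":[0,0,4],"yaw":0,"gripper":0}
    - {"slide":[0,0,4],"yaw":0,"gripper":0}
    - {"slide":[0,0,4],"yaw":0,"gripper":0}
    - {"slide":[0,0,0],"yaw":0,"gripper":0}

```text
t: 35.35
tcp_pos: [0.5483, -0.0699, 0.1129]
tcp_rot: [-0.0, 0.063, 0.998, 0.0]
ft_force: [0.4, -0.9, -2.7]
opening: 0.0088
```

>>> jog_arm:
  targets:
    - {"slide":[0,0,5],"yaw":0,"gripper":0}
    - {"slide":[0,0,5],"yaw":0,"gripper":0}
    - {"slide":[0,0,5],"yaw":0,"gripper":0}
    - {"slide":[0,0,4],"yaw":0,"gripper":0}
    - {"slide":[0,0,3],"yaw":0,"gripper":0}
    - {"slide":[0,0,1],"yaw":0,"gripper":0}
    - {"slide":[0,0,0],"yaw":0,"gripper":0}

```text
t: 36.22
tcp_pos: [0.5486, -0.07, 0.0904]
tcp_rot: [0.0, 0.063, 0.998, 0.0]
ft_force: [-0.7, -0.2, -2.3]
opening: 0.0089
```

>>> jog_arm:
  targets:
    - {"slide":[0,0,1],"yaw":0,"gripper":0}
    - {"slide":[0,0,1],"yaw":0,"gripper":0}
    - {"slide":[0,0,0.7],"yaw":0,"gripper":0}
    - {"slide":[0,0,0],"yaw":0,"gripper":0}

```text
t: 36.72
tcp_pos: [0.5486, -0.0701, 0.0883]
tcp_rot: [0.0, 0.063, 0.998, -0.0]
ft_force: [-2.9, -0.5, 4.8]
opening: 0.0092
```

Blue is on the floor (Fz rose to +4.8). I'll release and go over toward red.

>>> jog_arm:
  targets:
    - {"slide":[0,0,0],"yaw":0,"gripper":0.2}
    - {"slide":[0,0,0],"yaw":0,"gripper":0.35}
    - {"slide":[0,0,0],"yaw":0,"gripper":0.35}
    - {"slide":[0,0,-10],"yaw":0,"gripper":0.35}
    - {"slide":[0,0,-20],"yaw":0,"gripper":0.35}
    - {"slide":[0,0,-40],"yaw":0,"gripper":0.35}
    - {"slide":[0,0,-40],"yaw":0,"gripper":0.35}
    - {"slide":[0,0,-20],"yaw":0,"gripper":0.35}
    - {"slide":[40,0,0],"yaw":0,"gripper":0.35}
    - {"slide":[50,0,0],"yaw":0,"gripper":0.35}
    - {"slide":[30,0,0],"yaw":0,"gripper":0.35}
    - {"slide":[0,0,0],"yaw":-7,"gripper":0.45}
    - {"slide":[0,0,0],"yaw":-7,"gripper":0.45}
    - {"slide":[0,0,0],"yaw":0,"gripper":0.45}

```text
t: 38.48
tcp_pos: [0.4296, -0.0549, 0.2184]
tcp_rot: [0.001, -0.058, 0.998, -0.0]
ft_force: [-0.8, 0.2, 0.7]
opening: 0.0384
```

```bash
python3 mods.py o
python3 - <<'E'
from h import *
a=np.radians(6.9+90); go(np.array([.5458,-.3695,.150]),np.array([np.cos(a),np.sin(a),0]))
E
python3 -c "
import cv2
s=cv2.imread('pics/os.png');s=cv2.convertScaleAbs(s,alpha=1.2);cv2.imwrite('pics/o_sz.png',cv2.resize(s[140:290,240:400],None,fx=4.6,fy=4,interpolation=cv2.INTER_CUBIC))"
```

```text
red top centre [ 0.5459 -0.3696] L 0.03 0.124 dir deg 6.8
red side centre [ 0.5439 -0.3661] L 0.12 0.025 dir deg 3.8
yaw deg -0.28 slide after yaw [ -77.5 -326.3   68.1] tcp [ 0.4296 -0.0549  0.218 ] tcp rack [-120.1  -26.1  218. ] F [ 0.1 -0.2  0.4] open 0.0384 t 38.575 j6 -1.99 j5 1.15
```

View pics/o_sz.png

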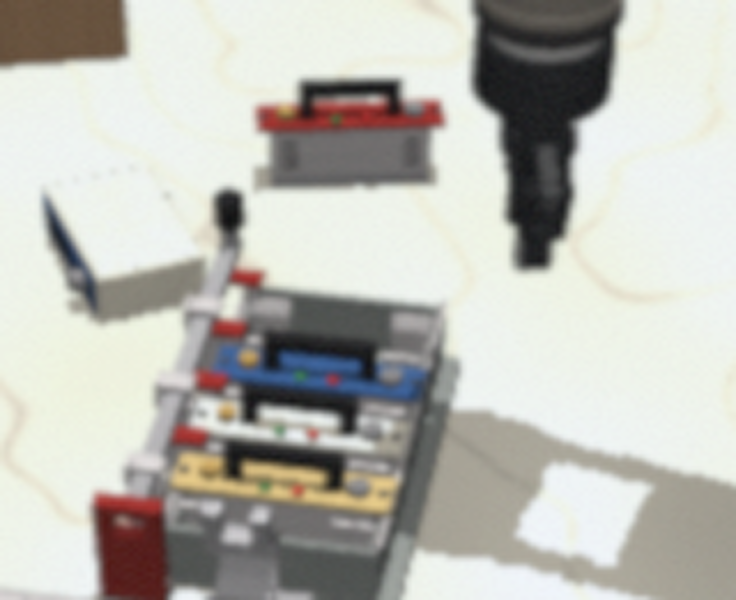

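>>> jog_arm:
  targets:
    - {"slide":[0,0,0],"yaw":-0.3,"gripper":0.45}
    - {"slide":[-5,-21,0],"yaw":0,"gripper":0.45}
    - {"slide":[-9,-40,0],"yaw":0,"gripper":0.45}
    - {"slide":[-11,-47,0],"yaw":0,"gripper":0.45}
    - {"slide":[-11,-47,0],"yaw":0,"gripper":0.45}
    - {"slide":[-11,-47,0],"yaw":0,"gripper":0.45}
    - {"slide":[-11,-47,0],"yaw":0,"gripper":0.45}
    - {"slide":[-11,-47,0],"yaw":0,"gripper":0.45}
    - {"slide":[-6.5,-30.3,0],"yaw":0,"gripper":0.45}
    - {"slide":[0,0,30],"yaw":0,"gripper":0.45}
    - {"slide":[0,0,26],"yaw":0,"gripper":0.45}
    - {"slide":[0,0,12],"yaw":0,"gripper":0.45}
    - {"slide":[0,0,0],"yaw":0,"gripper":0.45}
    - {"slide":[0,0,0],"yaw":0,"gripper":0.45}

```text
t: 40.33
tcp_pos: [0.5451, -0.3698, 0.151]
tcp_rot: [0.001, -0.062, 0.998, -0.001]
ft_force: [-0.4, 0.1, -0.3]
opening: 0.0386
```

```bash
python3 - <<'E'
from h import *
a=np.radians(6.9+90); go(np.array([.544,-.3695,.078]),np.array([np.cos(a),np.sin(a),0]))
s=cam('side','p_s.png');p=robot.observe()['tcp_pos']
for dz in(0,-.073): print((proj(s,p+[0,0,-.008+dz])[0]-[280,130])*8)
E
python3 -c "
import cv2
s=cv2.imread('pics/p_s.png');s=cv2.convertScaleAbs(s,alpha=1.5);cv2.imwrite('pics/p_sz.png',cv2.resize(s[130:200,280:370],None,fx=8,fy=8,interpolation=cv2.INTER_CUBIC))"
```

```text
yaw deg 0.16 slide after yaw [ 1.2  0.5 73. ] tcp [ 0.5451 -0.3698  0.151 ] tcp rack [  34.  -324.1  151. ] F [-0.4  0.1 -0.3] open 0.0386 t 40.325 j6 -2.41 j5 1.24
[287.6056 134.6495]
[285.6794 285.6762]
```

View pics/p_sz.png

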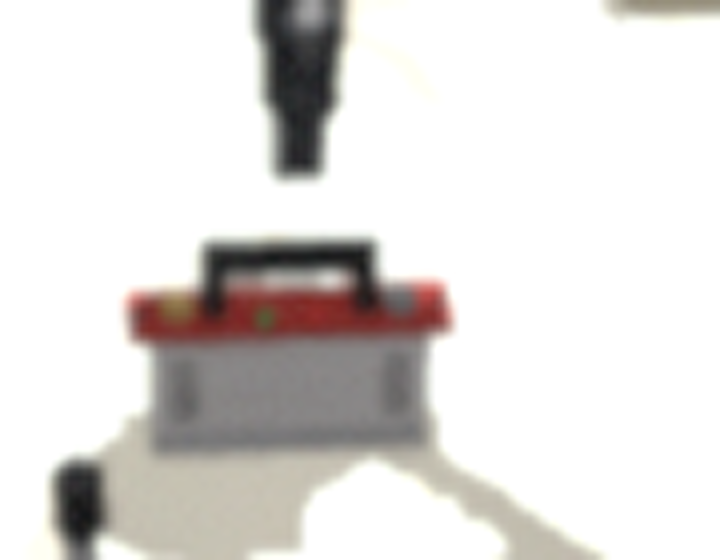

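Finger at 297 (about 290 once closed) against handle centre 290: it's centred, so I'm descending.

>>> jog_arm:
  targets:
    - {"slide":[0,0.4,25],"yaw":0,"gripper":0.45}
    - {"slide":[0,0,25],"yaw":0,"gripper":0.45}
    - {"slide":[0,0,15],"yaw":0,"gripper":0.45}
    - {"slide":[0,0,8],"yaw":0,"gripper":0.45}
    - {"slide":[0,0,0],"yaw":0,"gripper":0.3}
    - {"slide":[0,0,0],"yaw":0,"gripper":0}
    - {"slide":[0,0,0],"yaw":0,"gripper":0}
    - {"slide":[0,0,0],"yaw":0,"gripper":0}
    - {"slide":[0,0,0],"yaw":0,"gripper":0}
    - {"slide":[0,0,-10],"yaw":0,"gripper":0}
    - {"slide":[0,0,0],"yaw":0,"gripper":0}

```text
t: 41.75
tcp_pos: [0.5444, -0.3687, 0.0867]
tcp_rot: [-0.0, -0.062, 0.998, 0.0]
ft_force: [0.3, -0.1, -4.5]
opening: 0.0088
```

```bash
python3 - <<'E'
from h import *
go(rk((-0.5,-81,225)),Y)
s=cam('side','q_s.png')
E
python3 -c "
import cv2
s=cv2.imread('pics/q_s.png');s=cv2.convertScaleAbs(s,alpha=1.5);cv2.imwrite('pics/q_sz.png',cv2.resize(s[130:200,280:370],None,fx=8,fy=8,interpolation=cv2.INTER_CUBIC))"
```

```text
yaw deg 14.26 slide after yaw [  33.7  242.2 -138.2] tcp [ 0.5444 -0.3687  0.0867] tcp rack [  33.1 -323.1   86.7] F [ 0.3 -0.1 -4.5] open 0.0088 t 41.75 j6 -2.41 j5 1.11
```

View pics/q_sz.png

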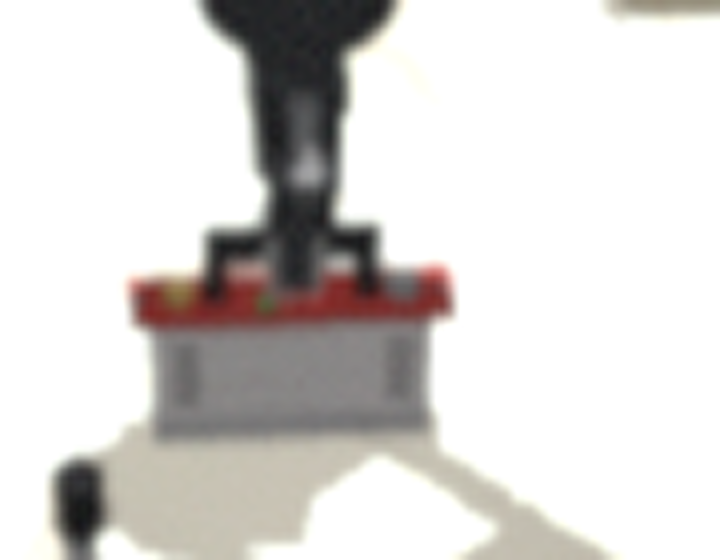

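>>> jog_arm:
  targets:
    - {"slide":[0,0,-15],"yaw":0,"gripper":0}
    - {"slide":[0,0,-30],"yaw":0,"gripper":0}
    - {"slide":[0,0,-40],"yaw":0,"gripper":0}
    - {"slide":[0,0,-35],"yaw":0,"gripper":0}
    - {"slide":[0,0,-18],"yaw":4.3,"gripper":0}
    - {"slide":[0,0,0],"yaw":6,"gripper":0}
    - {"slide":[0,0,0],"yaw":4,"gripper":0}
    - {"slide":[3,20,0],"yaw":0,"gripper":0}
    - {"slide":[5,35,0],"yaw":0,"gripper":0}
    - {"slide":[6,44,0],"yaw":0,"gripper":0}
    - {"slide":[6,44,0],"yaw":0,"gripper":0}
    - {"slide":[6,44,0],"yaw":0,"gripper":0}
    - {"slide":[5,35,0],"yaw":0,"gripper":0}
    - {"slide":[3,20.5,0],"yaw":0,"gripper":0}
    - {"slide":[0,0,30],"yaw":0,"gripper":0}
    - {"slide":[0,0,30],"yaw":0,"gripper":0}
    - {"slide":[0,0,0],"yaw":0,"gripper":0}
    - {"slide":[0,0,0],"yaw":0,"gripper":0}

```text
t: 44.05
tcp_pos: [0.5421, -0.1248, 0.166]
tcp_rot: [0.001, 0.063, 0.998, -0.0]
ft_force: [0.3, -0.1, -3.8]
opening: 0.0088
```

```bash
python3 - <<'E'
from h import *
go(rk((-1,-81,88)),Y)
cam('side','r_s.png')
E
python3 -c "
import cv2
s=cv2.imread('pics/r_s.png');s=cv2.convertScaleAbs(s,alpha=1.2);cv2.imwrite('pics/r_sz.png',cv2.resize(s[170:280,260:350],None,fx=8,fy=5.4,interpolation=cv2.INTER_CUBIC))"
```

```text
yaw deg -0.06 slide after yaw [ 1.5  0.4 78. ] tcp [ 0.5421 -0.1248  0.166 ] tcp rack [  0.3 -81.4 166. ] F [ 0.3 -0.1 -3.8] open 0.0088 t 44.05 j6 -1.81 j5 1.13
```

View pics/r_sz.png

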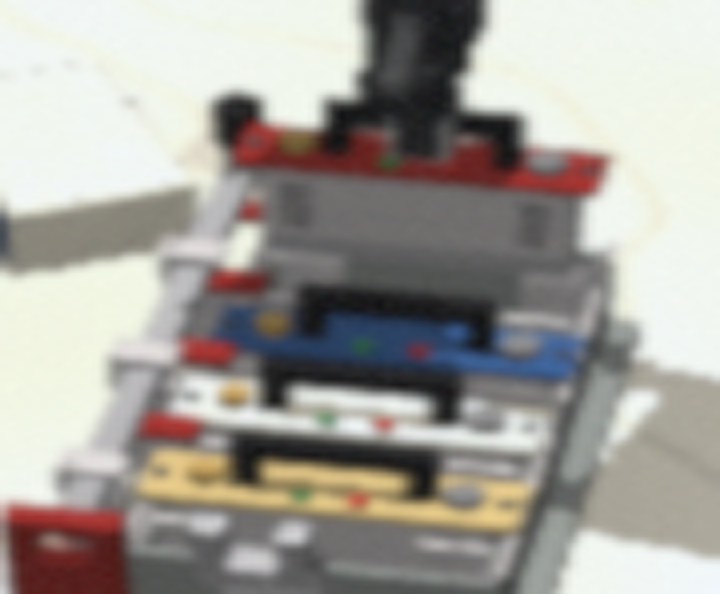

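```bash
python3 - <<'E'
from h import *
s=robot.camera('side')
f=lambda p:((p[0]+.5)/8-.5+260,(p[1]+.5)/5.4-.5+170)
for n,z,ps in [('sandH',.104,((233,440),(437,460))),('whiteH',.104,((262,367),(463,382))),('blueH',.104,((300,290),(496,308))),('redH',.182,((327,102),(522,118))),('redEnds',.150,((237,160),(602,190))),('whiteEnds',.072,((165,412),(545,447))),('blueEnds',.072,((200,340),(577,371))),('sandEnds',.072,((138,488),(530,525)))]:
  a,b=[inr(onz(s,*f(p),z)) for p in ps]; print(n,((a+b)/2).round(1),np.linalg.norm(a-b).round(1))
E
```

```text
sandH [ -2.1  86.1 104. ] 68.5
whiteH [ -1.1  33.5 104. ] 68.4
blueH [ -2.7 -22.1 104. ] 68.6
redH [ -0.8 -79.2 182. ] 67.5
redEnds [ -1.6 -65.8 150. ] 127.3
whiteEnds [ 0.3 41.1 72. ] 131.4
blueEnds [ -1. -13.  72.] 132.8
sandEnds [-2.9 94.  72. ] 132.7
```

>>> jog_arm:
  targets:
    - {"slide":[0.8,0.4,10],"yaw":0,"gripper":0}
    - {"slide":[0,0,10],"yaw":0,"gripper":0}
    - {"slide":[0,0,6],"yaw":0,"gripper":0}
    - {"slide":[0,0,4],"yaw":0,"gripper":0}
    - {"slide":[0,0,3],"yaw":0,"gripper":0}
    - {"slide":[0,0,2],"yaw":0,"gripper":0}
    - {"slide":[0,0,0],"yaw":0,"gripper":0}

```text
t: 45.02
tcp_pos: [0.5406, -0.1237, 0.1297]
tcp_rot: [0.0, 0.063, 0.998, 0.0]
ft_force: [-0.3, -0.3, -3.8]
opening: 0.0091
```

>>> jog_arm:
  targets:
    - {"slide":[0,0,3],"yaw":0,"gripper":0}
    - {"slide":[0,0,3],"yaw":0,"gripper":0}
    - {"slide":[0,0,0],"yaw":0,"gripper":0}

```text
t: 45.4
tcp_pos: [0.5404, -0.1236, 0.1234]
tcp_rot: [-0.0, 0.063, 0.998, 0.0]
ft_force: [0.8, 0.3, -4.6]
opening: 0.009
```

>>> jog_arm:
  targets:
    - {"slide":[0,0,4],"yaw":0,"gripper":0}
    - {"slide":[0,0,5],"yaw":0,"gripper":0}
    - {"slide":[0,0,5],"yaw":0,"gripper":0}
    - {"slide":[0,0,0],"yaw":0,"gripper":0}

```text
t: 45.9
tcp_pos: [0.5403, -0.1235, 0.1091]
tcp_rot: [-0.001, 0.063, 0.998, 0.0]
ft_force: [-0.2, -1.2, -4.6]
opening: 0.0091
```

>>> jog_arm:
  targets:
    - {"slide":[0,0,5],"yaw":0,"gripper":0}
    - {"slide":[0,0,5],"yaw":0,"gripper":0}
    - {"slide":[0,0,5],"yaw":0,"gripper":0}
    - {"slide":[0,0,3],"yaw":0,"gripper":0}
    - {"slide":[0,0,1],"yaw":0,"gripper":0}
    - {"slide":[0,0,0],"yaw":0,"gripper":0}

```text
t: 46.65
tcp_pos: [0.5407, -0.1237, 0.0907]
tcp_rot: [0.0, 0.063, 0.998, 0.0]
ft_force: [-0.4, -0.4, -5.5]
opening: 0.0086
```

>>> jog_arm:
  targets:
    - {"slide":[0,0,1],"yaw":0,"gripper":0}
    - {"slide":[0,0,1],"yaw":0,"gripper":0}
    - {"slide":[0,0,0.7],"yaw":0,"gripper":0}
    - {"slide":[0,0,0],"yaw":0,"gripper":0}

```text
t: 47.15
tcp_pos: [0.5406, -0.1237, 0.0879]
tcp_rot: [-0.0, 0.063, 0.998, 0.0]
ft_force: [-0.4, 0.5, -4.2]
opening: 0.009
```

>>> jog_arm:
  targets:
    - {"slide":[0,0,0.7],"yaw":0,"gripper":0}
    - {"slide":[0,0,0.7],"yaw":0,"gripper":0}
    - {"slide":[0,0,0.5],"yaw":0,"gripper":0}
    - {"slide":[0,0,0],"yaw":0,"gripper":0}

```text
t: 47.65
tcp_pos: [0.5406, -0.124, 0.0876]
tcp_rot: [0.0, 0.063, 0.998, -0.0]
ft_force: [-6.1, -0.5, 9.2]
opening: 0.0094
```

Red is seated. Next is the bar knob.

>>> jog_arm:
  targets:
    - {"slide":[0,0,-0.7],"yaw":0,"gripper":0.2}
    - {"slide":[0,0,0],"yaw":0,"gripper":0.35}
    - {"slide":[0,0,0],"yaw":0,"gripper":0.35}
    - {"slide":[0,0,-10],"yaw":0,"gripper":0.35}
    - {"slide":[0,0,-20],"yaw":0,"gripper":0.35}
    - {"slide":[0,0,-40],"yaw":0,"gripper":0.35}
    - {"slide":[0,0,-40],"yaw":0,"gripper":0.35}
    - {"slide":[40,0,-20],"yaw":0,"gripper":0.5}
    - {"slide":[40,0,0],"yaw":0,"gripper":0.5}
    - {"slide":[40,0,0],"yaw":0,"gripper":0.5}
    - {"slide":[0,0,0],"yaw":0,"gripper":0.5}

```text
t: 49.02
tcp_pos: [0.4197, -0.108, 0.2176]
tcp_rot: [0.0, 0.063, 0.998, -0.0]
ft_force: [0.1, -0.4, 0.2]
opening: 0.0428
```

```bash
python3 - <<'E'
from h import *
go(np.array([.6126,-.1865,.107]),Y)
cam('side','u_s.png');cam('top','u_t.png')
E
python3 -c "
import cv2
s=cv2.imread('pics/u_s.png');s=cv2.convertScaleAbs(s,alpha=1.2);cv2.imwrite('pics/u_sz.png',cv2.resize(s[160:290,250:350],None,fx=6,fy=4.6,interpolation=cv2.INTER_CUBIC))
s=cv2.imread('pics/u_t.png');s=cv2.convertScaleAbs(s,alpha=1.6);cv2.imwrite('pics/u_tz.png',cv2.resize(s[170:280,280:410],None,fx=5.4,fy=5.4,interpolation=cv2.INTER_CUBIC))"
```

```text
yaw deg -0.07 slide after yaw [-201.2  -53.7  110.7] tcp [ 0.4197 -0.108   0.2176] tcp rack [-123.3  -80.1  217.6] F [ 0.1 -0.4  0.2] open 0.0428 t 49.025 j6 -1.87 j5 1.15
```

View pics/u_sz.png

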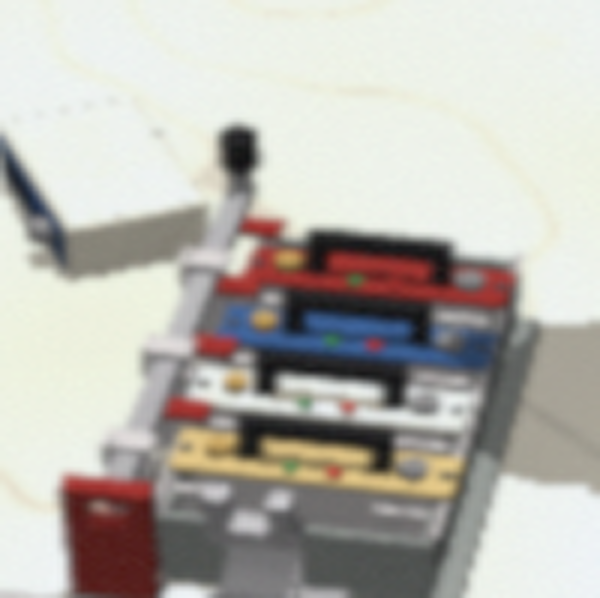

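View pics/u_tz.png

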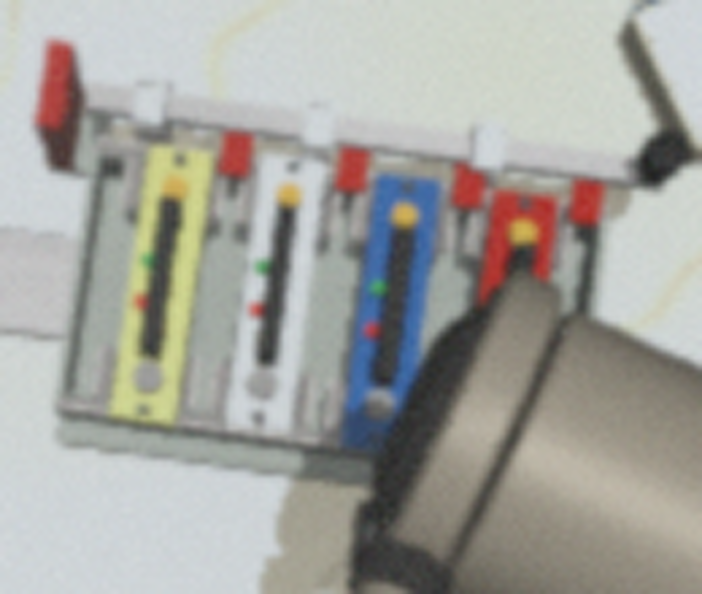

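All four panels are level in the slots, and the tabs sit between them. I'm moving to the knob.

>>> jog_arm:
  targets:
    - {"slide":[-30,-10,0],"yaw":0,"gripper":0.5}
    - {"slide":[-50,-15,0],"yaw":0,"gripper":0.5}
    - {"slide":[-55,-15,0],"yaw":0,"gripper":0.5}
    - {"slide":[-45,-10,0],"yaw":0,"gripper":0.5}
    - {"slide":[-21,-3.7,20],"yaw":0,"gripper":0.5}
    - {"slide":[0,0,35],"yaw":0,"gripper":0.5}
    - {"slide":[0,0,30],"yaw":0,"gripper":0.5}
    - {"slide":[0,0,18],"yaw":0,"gripper":0.5}
    - {"slide":[0,0,7],"yaw":0,"gripper":0.5}
    - {"slide":[0,0,0],"yaw":0,"gripper":0.5}
    - {"slide":[0,0,0],"yaw":0,"gripper":0}
    - {"slide":[0,0,0],"yaw":0,"gripper":0}
    - {"slide":[0,0,0],"yaw":0,"gripper":0}
    - {"slide":[0,0,0],"yaw":0,"gripper":0}

```text
t: 50.88
tcp_pos: [0.6149, -0.1874, 0.108]
tcp_rot: [0.001, 0.063, 0.998, -0.0]
ft_force: [-0.1, -0.0, 5.4]
opening: 0.0185
```

>>> jog_arm:
  targets:
    - {"slide":[0,4,0],"yaw":0,"gripper":0}
    - {"slide":[0,5,0],"yaw":0,"gripper":0}
    - {"slide":[0,5,0],"yaw":0,"gripper":0}
    - {"slide":[0,5,0],"yaw":0,"gripper":0}
    - {"slide":[0,4,0],"yaw":0,"gripper":0}
    - {"slide":[0,0,0],"yaw":0,"gripper":0}

```text
t: 51.62
tcp_pos: [0.6178, -0.1651, 0.108]
tcp_rot: [0.001, 0.063, 0.998, -0.001]
ft_force: [0.2, -2.0, 5.4]
opening: 0.0183
```

>>> jog_arm:
  targets:
    - {"slide":[0,2,0],"yaw":0,"gripper":0}
    - {"slide":[0,1.5,0],"yaw":0,"gripper":0}
    - {"slide":[0,0,0],"yaw":0,"gripper":0}

```text
t: 52.0
tcp_pos: [0.6182, -0.162, 0.108]
tcp_rot: [0.001, 0.063, 0.998, -0.001]
ft_force: [0.6, -2.6, 5.3]
opening: 0.0184
```

>>> jog_arm:
  targets:
    - {"slide":[0,1,0],"yaw":0,"gripper":0}
    - {"slide":[0,1,0],"yaw":0,"gripper":0}
    - {"slide":[0,0,0],"yaw":0,"gripper":0}

```text
t: 52.38
tcp_pos: [0.6184, -0.1606, 0.108]
tcp_rot: [0.001, 0.063, 0.998, -0.001]
ft_force: [-1.0, -5.0, 5.4]
opening: 0.0181
```

>>> jog_arm:
  targets:
    - {"slide":[0,1,0],"yaw":0,"gripper":0}
    - {"slide":[0,0,0],"yaw":0,"gripper":0}

```text
t: 52.62
tcp_pos: [0.6184, -0.1606, 0.108]
tcp_rot: [0.001, 0.063, 0.998, -0.002]
ft_force: [-0.7, -7.8, 5.2]
opening: 0.0184
```

The bar stopped after 27 mm of travel, so it is home. I'll release it and measure the half's lug.

>>> jog_arm:
  targets:
    - {"slide":[0,-1,0],"yaw":0,"gripper":0.25}
    - {"slide":[0,0,0],"yaw":0,"gripper":0.5}
    - {"slide":[0,0,0],"yaw":0,"gripper":0.5}
    - {"slide":[0,0,-20],"yaw":0,"gripper":0.5}
    - {"slide":[0,0,-40],"yaw":0,"gripper":0.5}
    - {"slide":[0,0,-50],"yaw":0,"gripper":0.5}
    - {"slide":[50,0,-30],"yaw":0,"gripper":0.5}
    - {"slide":[60,0,0],"yaw":0,"gripper":0.5}
    - {"slide":[60,0,0],"yaw":0,"gripper":0.5}
    - {"slide":[40,0,0],"yaw":0,"gripper":0.5}
    - {"slide":[0,0,0],"yaw":0,"gripper":0.5}

```text
t: 54.0
tcp_pos: [0.4074, -0.1316, 0.2472]
tcp_rot: [-0.0, 0.063, 0.998, 0.0]
ft_force: [0.7, -0.6, -0.4]
opening: 0.0425
```

```bash
python3 - <<'E'
from h import *
s=cam('side','v_s.png');t=cam('top','v_t.png')
f=lambda p:((p[0]+.5)/6-.5+190,(p[1]+.5)/5.4-.5+170)
g=lambda p:((p[0]+.5)/5-.5+240,(p[1]+.5)/5-.5+240)
for a,b in [((400,165),(258,168)),((385,235),(283,145)),((400,165),(283,145)),((385,235),(258,168))]:
  w,e=tri(t,f(a),s,g(b)); print(inr(w).round(1),e)
for th in (1.5,1.65,1.8):
  for x in(-13,13):
    w=rk((x,195+110*np.cos(th),75+110*np.sin(th))); print(th,x,'top ta',((proj(t,w)[0]-[190,170]+.5)*[6,5.4]).round(),'side sa',((proj(s,w)[0]-240+.5)*5).round())
E
python3 -c "
import cv2
s=cv2.imread('pics/v_s.png');s=cv2.convertScaleAbs(s,alpha=1.2);cv2.imwrite('pics/v_sz.png',cv2.resize(s[200:350,240:360],None,fx=5,fy=4,interpolation=cv2.INTER_CUBIC))
s=cv2.imread('pics/v_t.png');s=cv2.convertScaleAbs(s,alpha=1.8);cv2.imwrite('pics/v_tz.png',cv2.resize(s[170:260,190:320],None,fx=6,fy=6,interpolation=cv2.INTER_CUBIC))"
```

```text
[  8.8 204.6 156.2] 0.019442852196006145
[-14.  203.  171.7] 0.0019304961775595902
[  1.  201.5 173. ] 0.028045831579118972
[ -6.6 206.3 155.4] 0.011040036693048509
1.5 -13 top ta [382. 225.] side sa [283. 127.]
1.5 13 top ta [393. 164.] side sa [230. 120.]
1.65 -13 top ta [425. 230.] side sa [290. 103.]
1.65 13 top ta [436. 170.] side sa [238.  95.]
1.8 -13 top ta [469. 237.] side sa [297.  82.]
1.8 13 top ta [479. 176.] side sa [245.  75.]
```

View pics/v_sz.png

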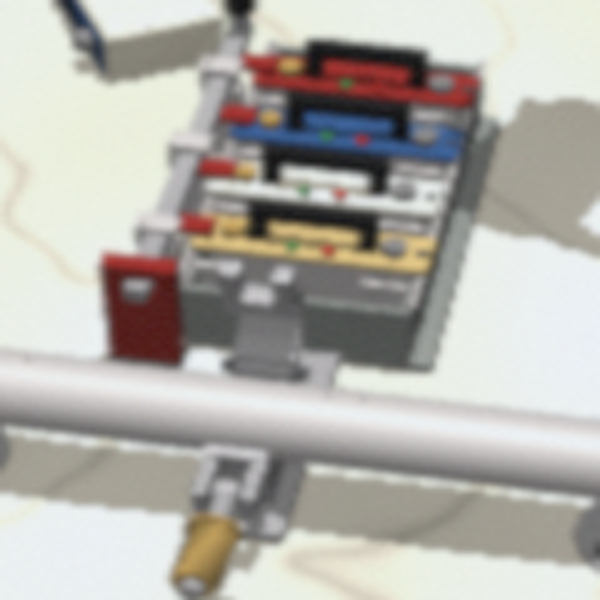

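View pics/v_tz.png

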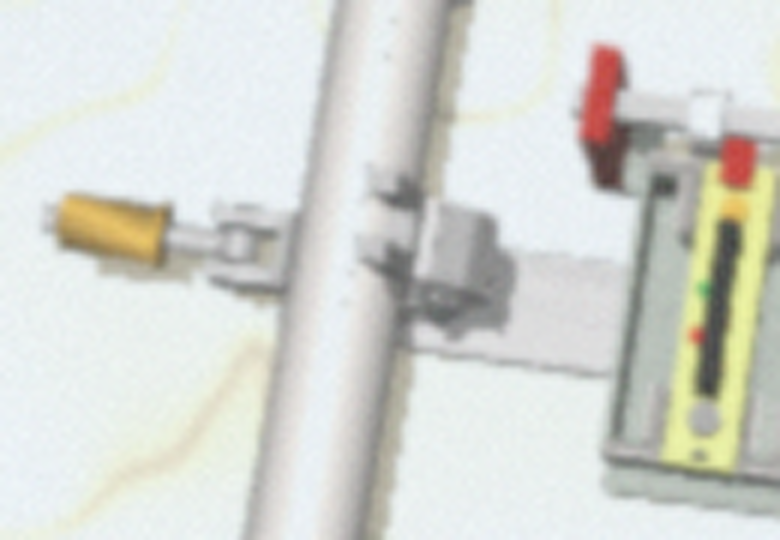

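```bash
python3 - <<'E'
from h import *
s=robot.camera('side');t=robot.camera('top')
f=lambda p:((p[0]+.5)/6-.5+190,(p[1]+.5)/6-.5+170)
g=lambda p:((p[0]+.5)/5-.5+240,(p[1]+.5)/4-.5+200)
for a,b in [((385,180),(232,267)),((375,248),(283,272))]:
  w,e=tri(t,f(a),s,g(b)); print(inr(w).round(1),e)
E
python3 -c "
import cv2
s=cv2.imread('pics/v_s.png');s=cv2.convertScaleAbs(s,alpha=1.2);cv2.imwrite('pics/v_sz2.png',cv2.resize(s[255:305,265:320],None,fx=12,fy=11,interpolation=cv2.INTER_CUBIC))
s=cv2.imread('pics/v_t.png');s=cv2.convertScaleAbs(s,alpha=1.8);cv2.imwrite('pics/v_tz2.png',cv2.resize(s[185:235,235:285],None,fx=12,fy=12,interpolation=cv2.INTER_CUBIC))"
```

```text
[ 12.9 206.6 178.9] 0.003381861459168829
[-12.8 206.1 179. ] 0.0019929180608520467
```

View pics/v_sz2.png

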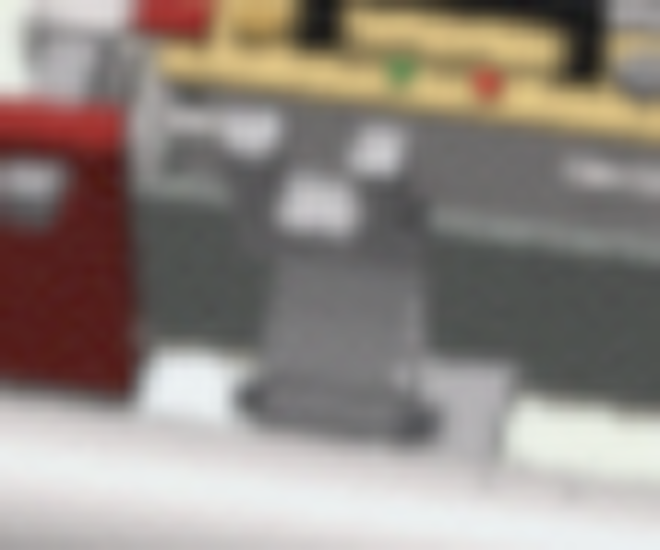

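View pics/v_tz2.png

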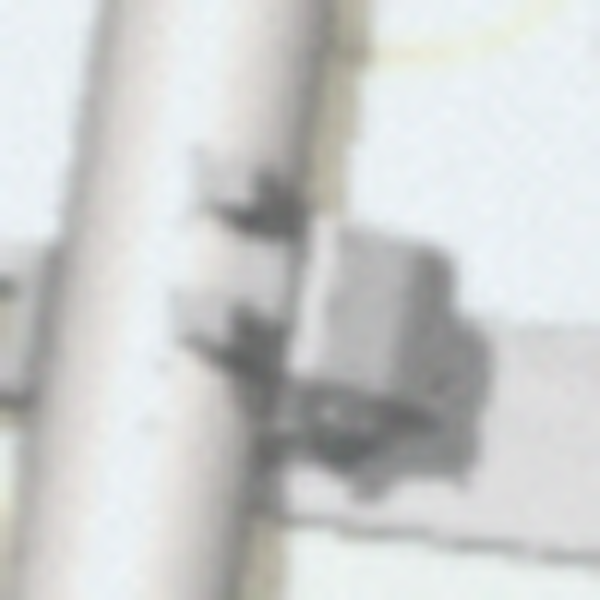

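The tabs are over the panel ends. The lug prongs triangulate to rack (±13, 206, 179), so the half stands at about 1.42 rad with the lug centre near (0, 204, 167). I'll grip the lug by its sides, with the jaws along the tube, and swing it along its arc. First a 90° yaw.

>>> jog_arm:
  targets:
    - {"slide":[0,0,0],"yaw":10,"gripper":0.6}
    - {"slide":[0,0,0],"yaw":10,"gripper":0.6}
    - {"slide":[0,0,0],"yaw":10,"gripper":0.6}
    - {"slide":[0,0,0],"yaw":10,"gripper":0.6}
    - {"slide":[0,0,0],"yaw":10,"gripper":0.6}
    - {"slide":[0,0,0],"yaw":10,"gripper":0.6}
    - {"slide":[0,0,0],"yaw":10,"gripper":0.6}
    - {"slide":[0,0,0],"yaw":10,"gripper":0.6}
    - {"slide":[0,0,0],"yaw":10,"gripper":0.6}
    - {"slide":[0,0,-10],"yaw":0,"gripper":0.6}
    - {"slide":[0,0,0],"yaw":0,"gripper":0.6}

```text
t: 55.58
tcp_pos: [0.4104, -0.1327, 0.2576]
tcp_rot: [0.001, 0.749, 0.662, 0.0]
ft_force: [-0.0, 0.3, 0.0]
opening: 0.0515
```

```bash
python3 - <<'E'
from h import *
go(rk((-.5,204,256)),X)
E
```

```text
yaw deg 0.17 slide after yaw [309.8 128.8   1.6] tcp [ 0.4104 -0.1327  0.2576] tcp rack [-129.3 -105.8  257.6] F [-0.   0.3  0. ] open 0.0515 t 55.575 j6 -0.37 j5 1.26
```

>>> jog_arm:
  targets:
    - {"slide":[22,9,0],"yaw":0,"gripper":0.65}
    - {"slide":[40,17,0],"yaw":0,"gripper":0.65}
    - {"slide":[48,20,0],"yaw":0,"gripper":0.65}
    - {"slide":[48,20,0],"yaw":0,"gripper":0.65}
    - {"slide":[48,20,0],"yaw":0,"gripper":0.65}
    - {"slide":[48,20,0],"yaw":0,"gripper":0.65}
    - {"slide":[38,16,0],"yaw":0,"gripper":0.65}
    - {"slide":[17.8,6.8,0],"yaw":0,"gripper":0.65}
    - {"slide":[0,0,0],"yaw":0,"gripper":0.65}
    - {"slide":[0,0,0],"yaw":0,"gripper":0.65}

```text
t: 56.82
tcp_pos: [0.576, 0.158, 0.2566]
tcp_rot: [-0.0, 0.75, 0.661, -0.0]
ft_force: [-0.1, 0.4, 0.2]
opening: 0.0553
```

```bash
python3 - <<'E'
from h import *
go(rk((-.5,204,169)),X)
s=cam('side','w_s.png');t=cam('top','w_t.png')
E
python3 -c "
import cv2
s=cv2.imread('pics/w_s.png');s=cv2.convertScaleAbs(s,alpha=1.2);cv2.imwrite('pics/w_sz.png',cv2.resize(s[190:340,240:360],None,fx=5,fy=4,interpolation=cv2.INTER_CUBIC))"
```

```text
yaw deg 0.0 slide after yaw [ 0.6  1.1 87.6] tcp [0.576  0.158  0.2566] tcp rack [ -1.5 203.4 256.6] F [-0.1  0.4  0.2] open 0.0553 t 56.825 j6 0.27 j5 1.39
```

View pics/w_sz.png

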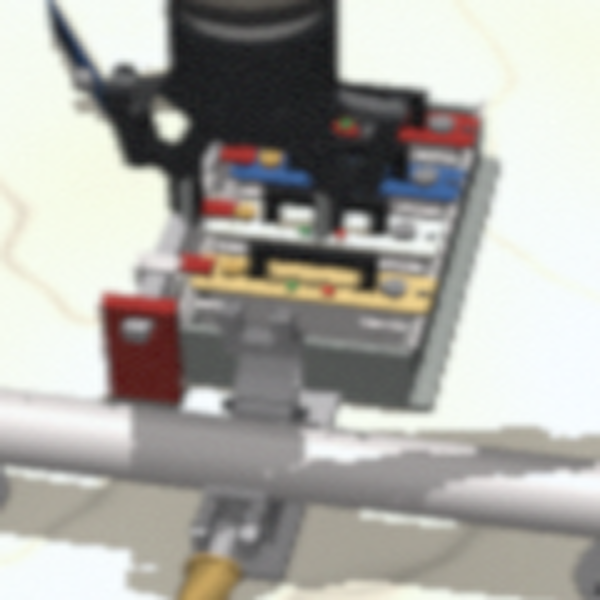

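The fingers (near x 188 and 322 in the crop) straddle the lug at about 258. Descending.

>>> jog_arm:
  targets:
    - {"slide":[0.6,1,25],"yaw":0,"gripper":0.65}
    - {"slide":[0,0,25],"yaw":0,"gripper":0.65}
    - {"slide":[0,0,20],"yaw":0,"gripper":0.65}
    - {"slide":[0,0,12],"yaw":0,"gripper":0.65}
    - {"slide":[0,0,5],"yaw":0,"gripper":0.65}
    - {"slide":[0,0,0],"yaw":0,"gripper":0.65}

```text
t: 57.68
tcp_pos: [0.5775, 0.159, 0.1701]
tcp_rot: [0.0, 0.75, 0.661, 0.0]
ft_force: [0.2, 0.1, -0.2]
opening: 0.0555
```

```bash
python3 - <<'E'
from h import *
go(rk((-.5,204,169)),X)
s=cam('side','x_s.png');t=cam('top','x_t.png')
E
python3 -c "
import cv2
s=cv2.imread('pics/x_s.png');s=cv2.convertScaleAbs(s,alpha=1.3);cv2.imwrite('pics/x_sz.png',cv2.resize(s[210:310,250:340],None,fx=7,fy=5.9,interpolation=cv2.INTER_CUBIC))"
```

```text
yaw deg -0.05 slide after yaw [-0.6 -0.4  1.1] tcp [0.5775 0.159  0.1701] tcp rack [ -0.1 204.6 170.1] F [ 0.2  0.1 -0.2] open 0.0555 t 57.675 j6 0.27 j5 1.19
```

View pics/x_sz.png

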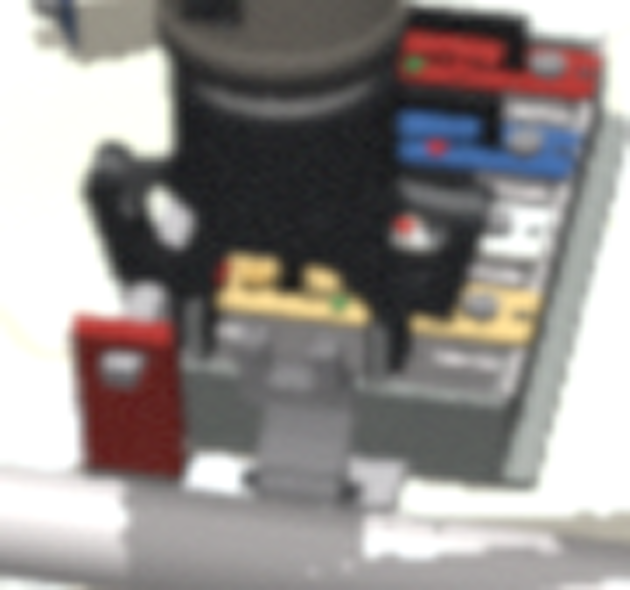

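>>> jog_arm:
  targets:
    - {"slide":[-0.5,-1.5,1],"yaw":0,"gripper":0.6}
    - {"slide":[0,0,0],"yaw":0,"gripper":0.5}
    - {"slide":[0,0,0],"yaw":0,"gripper":0.45}
    - {"slide":[0,0,0],"yaw":0,"gripper":0.42}
    - {"slide":[0,0,0],"yaw":0,"gripper":0.42}

```text
t: 58.4
tcp_pos: [0.5781, 0.1586, 0.1697]
tcp_rot: [0.002, 0.75, 0.661, 0.002]
ft_force: [7.6, -0.6, -0.3]
opening: 0.0363
```

>>> jog_arm:
  targets:
    - {"slide":[0,1.2,0],"yaw":0,"gripper":0.42}
    - {"slide":[0,0,0],"yaw":0,"gripper":0.4}
    - {"slide":[0,0,0],"yaw":0,"gripper":0.35}
    - {"slide":[0,0,0],"yaw":0,"gripper":0.3}
    - {"slide":[0,0,0],"yaw":0,"gripper":0.3}

```text
t: 59.02
tcp_pos: [0.5782, 0.1586, 0.17]
tcp_rot: [0.001, 0.75, 0.661, 0.001]
ft_force: [4.3, -1.4, 4.9]
opening: 0.0345
```

>>> jog_arm:
  targets:
    - {"slide":[5,0,0.6],"yaw":0,"gripper":0.3}
    - {"slide":[5.2,0,0.9],"yaw":0,"gripper":0.3}
    - {"slide":[7.7,0,2],"yaw":0,"gripper":0.3}
    - {"slide":[7.6,0,2.7],"yaw":0,"gripper":0.3}
    - {"slide":[0,0,0],"yaw":0,"gripper":0.3}

```text
t: 59.65
tcp_pos: [0.5815, 0.1842, 0.1643]
tcp_rot: [0.001, 0.75, 0.661, 0.002]
ft_force: [4.4, -0.3, 7.7]
opening: 0.0344
```

```bash
python3 - <<'E'
from h import *
go(rk((-.5,195+34.3,75+85.5+3)),X)
s=cam('side','y_s.png');t=cam('top','y_t.png')
E
python3 -c "
import cv2
s=cv2.imread('pics/y_s.png');s=cv2.convertScaleAbs(s,alpha=1.3);cv2.imwrite('pics/y_sz.png',cv2.resize(s[210:320,250:340],None,fx=7,fy=5.4,interpolation=cv2.INTER_CUBIC))"
```

```text
yaw deg -0.04 slide after yaw [-0.8 -1.2  0.8] tcp [0.5815 0.1842 0.1643] tcp rack [  0.7 230.1 164.3] F [ 4.4 -0.3  7.7] open 0.0344 t 59.65 j6 0.31 j5 1.19
```

View pics/y_sz.png

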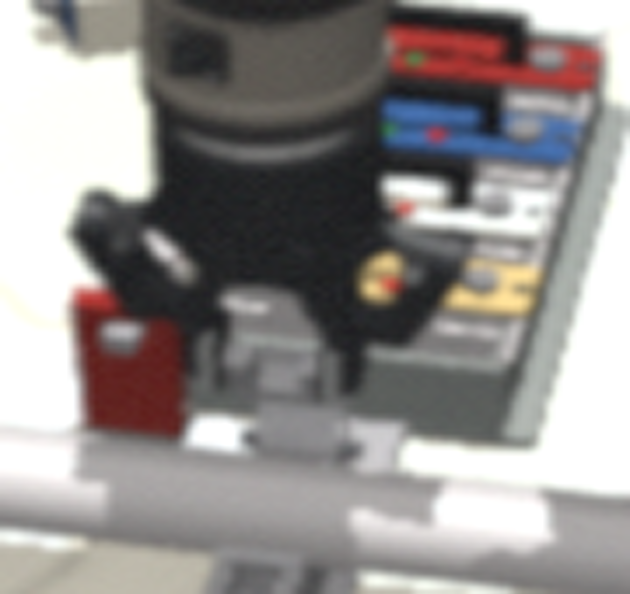

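The lug is moving with the gripper. I'll continue the arc to about 25°.

>>> jog_arm:
  targets:
    - {"slide":[6.8,0,4],"yaw":0,"gripper":0.3}
    - {"slide":[6.8,0,4.1],"yaw":0,"gripper":0.3}
    - {"slide":[6.6,0,4.5],"yaw":0,"gripper":0.3}
    - {"slide":[6.2,0,5.1],"yaw":0,"gripper":0.3}
    - {"slide":[5.7,0,5.6],"yaw":0,"gripper":0.3}
    - {"slide":[5.3,0,6.1],"yaw":0,"gripper":0.3}
    - {"slide":[0,0,0],"yaw":0,"gripper":0.3}

```text
t: 60.62
tcp_pos: [0.5868, 0.2243, 0.1364]
tcp_rot: [0.0, 0.75, 0.661, 0.005]
ft_force: [2.4, 10.3, 12.9]
opening: 0.0345
```

>>> jog_arm:
  targets:
    - {"slide":[4.7,0,6.6],"yaw":0,"gripper":0.3}
    - {"slide":[4.1,0,6.9],"yaw":0,"gripper":0.3}
    - {"slide":[0,0,0],"yaw":0,"gripper":0.3}

```text
t: 61.0
tcp_pos: [0.588, 0.2338, 0.1228]
tcp_rot: [0.0, 0.75, 0.662, 0.005]
ft_force: [2.6, 12.7, 10.7]
opening: 0.0345
```

```bash
python3 - <<'E'
from h import *
go(rk((-.5,195+81.3,75+43.4+3)),X)
s=cam('side','z_s.png');t=cam('top','z_t.png')
E
python3 -c "
import cv2
s=cv2.imread('pics/z_s.png');s=cv2.convertScaleAbs(s,alpha=1.3);cv2.imwrite('pics/z_sz.png',cv2.resize(s[230:360,240:340],None,fx=6.4,fy=4.6,interpolation=cv2.INTER_CUBIC))"
```

```text
yaw deg 0.04 slide after yaw [-3.8 -1.4  1.3] tcp [0.588  0.2338 0.1228] tcp rack [  0.9 280.1 122.8] F [ 2.6 12.7 10.7] open 0.0345 t 61.0 j6 0.38 j5 1.13
```

View pics/z_sz.png

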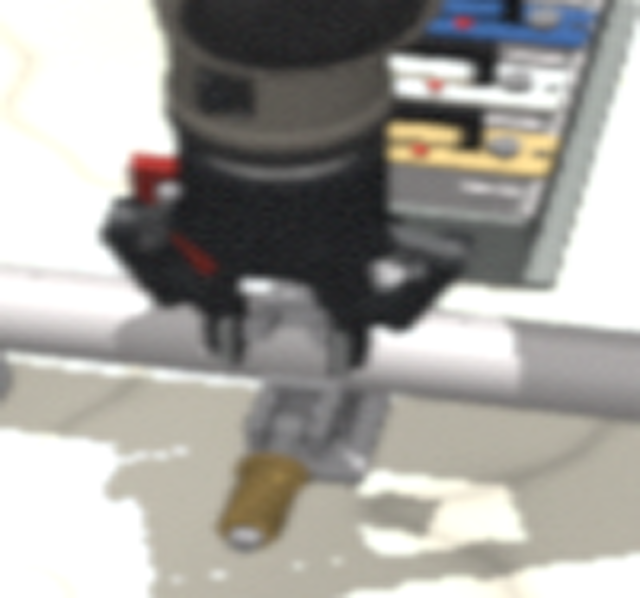

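>>> jog_arm:
  targets:
    - {"slide":[0.5,0,6],"yaw":0,"gripper":0.3}
    - {"slide":[1,0,6],"yaw":0,"gripper":0.3}
    - {"slide":[1,0,5],"yaw":0,"gripper":0.3}
    - {"slide":[1,0,5],"yaw":0,"gripper":0.3}
    - {"slide":[0,0,0],"yaw":0,"gripper":0.3}

```text
t: 61.72
tcp_pos: [0.5888, 0.2393, 0.1014]
tcp_rot: [-0.0, 0.75, 0.662, 0.007]
ft_force: [4.2, 21.1, 12.8]
opening: 0.0343
```

>>> jog_arm:
  targets:
    - {"slide":[0.5,0,5],"yaw":0,"gripper":0.3}
    - {"slide":[0,0,4],"yaw":0,"gripper":0.3}
    - {"slide":[0,0,0],"yaw":0,"gripper":0.3}

```text
t: 62.1
tcp_pos: [0.5889, 0.2402, 0.0925]
tcp_rot: [-0.001, 0.75, 0.662, 0.007]
ft_force: [3.4, 22.7, 12.1]
opening: 0.0348
```

```bash
python3 - <<'E'
from h import *
go(rk((-.5,287,83)),X)
s=cam('side','aa_s.png');t=cam('top','aa_t.png')
E
python3 -c "
import cv2
s=cv2.imread('pics/aa_s.png');s=cv2.convertScaleAbs(s,alpha=1.3);cv2.imwrite('pics/aa_sz.png',cv2.resize(s[230:360,240:340],None,fx=6.4,fy=4.6,interpolation=cv2.INTER_CUBIC))"
```

```text
yaw deg 0.08 slide after yaw [ 0.3 -1.6  9.4] tcp [0.5889 0.2402 0.0925] tcp rack [  1.  286.6  92.5] F [ 3.4 22.7 12.1] open 0.0348 t 62.1 j6 0.38 j5 1.06
```

View pics/aa_sz.png

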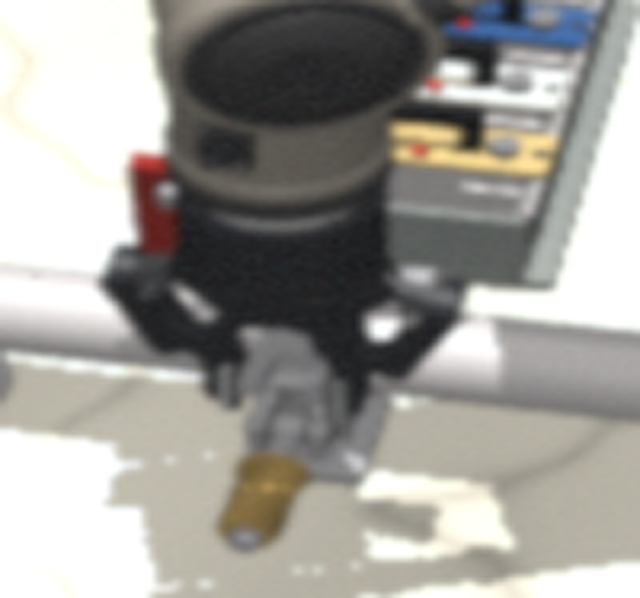

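>>> jog_arm:
  targets:
    - {"slide":[1,0,3],"yaw":0,"gripper":0.3}
    - {"slide":[1,0,3],"yaw":0,"gripper":0.3}
    - {"slide":[0,0,2],"yaw":0,"gripper":0.3}
    - {"slide":[0,0,0],"yaw":0,"gripper":0.3}

```text
t: 62.7
tcp_pos: [0.5891, 0.2411, 0.0841]
tcp_rot: [-0.0, 0.75, 0.662, 0.006]
ft_force: [3.9, 18.8, 10.9]
opening: 0.0343
```

>>> jog_arm:
  targets:
    - {"slide":[0.7,0,2],"yaw":0,"gripper":0.3}
    - {"slide":[0,0,1.5],"yaw":0,"gripper":0.3}
    - {"slide":[0,0,0],"yaw":0,"gripper":0.3}

```text
t: 63.08
tcp_pos: [0.589, 0.2415, 0.0804]
tcp_rot: [-0.0, 0.75, 0.661, 0.006]
ft_force: [4.1, 18.1, 12.0]
opening: 0.0347
```

>>> jog_arm:
  targets:
    - {"slide":[0.7,0,1.5],"yaw":0,"gripper":0.3}
    - {"slide":[0,0,1],"yaw":0,"gripper":0.3}
    - {"slide":[0,0,0],"yaw":0,"gripper":0.3}

```text
t: 63.45
tcp_pos: [0.589, 0.2417, 0.0778]
tcp_rot: [-0.0, 0.75, 0.661, 0.005]
ft_force: [3.5, 16.2, 10.9]
opening: 0.0343
```

```bash
python3 - <<'E'
from h import *
s=cam('side','ab_s.png');t=cam('top','ab_t.png')
E
python3 -c "
import cv2
s=cv2.imread('pics/ab_s.png');s=cv2.convertScaleAbs(s,alpha=1.5);cv2.imwrite('pics/ab_sz.png',cv2.resize(s[280:360,260:320],None,fx=10,fy=7.4,interpolation=cv2.INTER_CUBIC))
s=cv2.imread('pics/ab_t.png');s=cv2.convertScaleAbs(s,alpha=1.8);cv2.imwrite('pics/ab_tz.png',cv2.resize(s[170:260,190:320],None,fx=6,fy=6,interpolation=cv2.INTER_CUBIC))"
```

```text
(no output)
```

View pics/ab_sz.png

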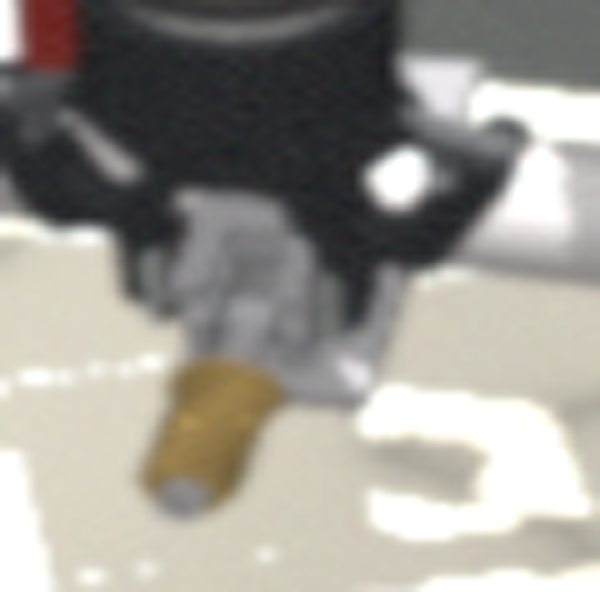

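View pics/ab_tz.png

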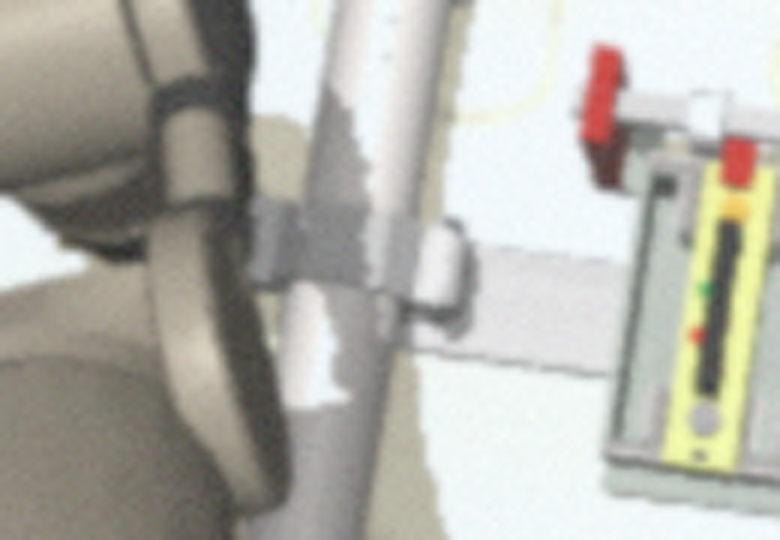

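>>> jog_arm:
  targets:
    - {"slide":[1,0,1],"yaw":0,"gripper":0.3}
    - {"slide":[0.5,0,1],"yaw":0,"gripper":0.3}
    - {"slide":[0,0,0],"yaw":0,"gripper":0.3}

```text
t: 63.92
tcp_pos: [0.589, 0.2419, 0.0754]
tcp_rot: [0.0, 0.75, 0.661, 0.004]
ft_force: [4.7, 11.1, 9.8]
opening: 0.0345
```

I'll release, then press the lug down from above with closed fingers, which gives a definite stop.

>>> jog_arm:
  targets:
    - {"slide":[0,0,0],"yaw":0,"gripper":0.45}
    - {"slide":[0,0,0],"yaw":0,"gripper":0.6}
    - {"slide":[0,0,0],"yaw":0,"gripper":0.6}
    - {"slide":[0,0,-20],"yaw":0,"gripper":0.6}
    - {"slide":[0,0,-30],"yaw":0,"gripper":0.6}
    - {"slide":[0,0,-20],"yaw":0,"gripper":0.3}
    - {"slide":[0,0,0],"yaw":0,"gripper":0}
    - {"slide":[0,0,0],"yaw":0,"gripper":0}
    - {"slide":[0,0,0],"yaw":0,"gripper":0}

```text
t: 65.05
tcp_pos: [0.5865, 0.2384, 0.1412]
tcp_rot: [-0.001, 0.75, 0.661, -0.001]
ft_force: [0.6, -0.7, -0.4]
opening: 0.0005
```

```bash
python3 - <<'E'
from h import *
go(rk((0,290,83)),X)
s=cam('side','ac_s.png');t=cam('top','ac_t.png')
E
python3 -c "
import cv2
s=cv2.imread('pics/ac_s.png');s=cv2.convertScaleAbs(s,alpha=1.5);cv2.imwrite('pics/ac_sz.png',cv2.resize(s[270:360,250:330],None,fx=8,fy=6.6,interpolation=cv2.INTER_CUBIC))"
```

```text
yaw deg -0.05 slide after yaw [ 5.6  1.4 58.2] tcp [0.5865 0.2384 0.1412] tcp rack [ -1.2 284.5 141.2] F [ 0.6 -0.7 -0.4] open 0.0005 t 65.05 j6 0.39 j5 1.18
```

View pics/ac_sz.png

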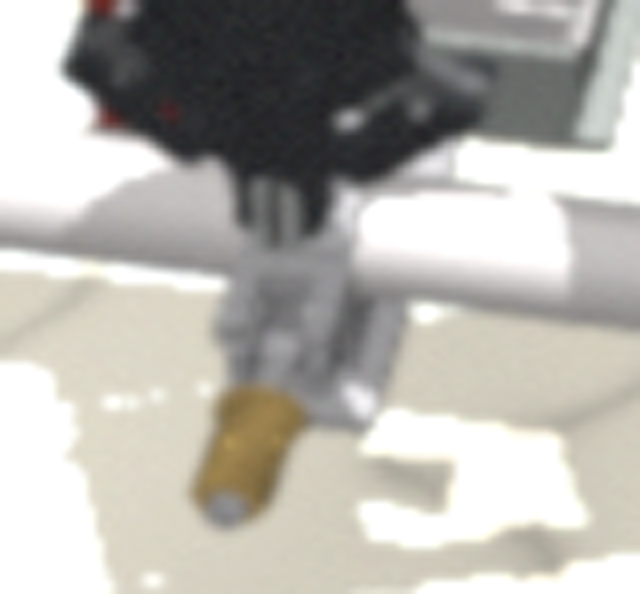

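>>> jog_arm:
  targets:
    - {"slide":[4.5,1.4,15],"yaw":0,"gripper":0}
    - {"slide":[0,0,15],"yaw":0,"gripper":0}
    - {"slide":[0,0,8],"yaw":0,"gripper":0}
    - {"slide":[0,0,4],"yaw":0,"gripper":0}
    - {"slide":[0,0,2],"yaw":0,"gripper":0}
    - {"slide":[0,0,0],"yaw":0,"gripper":0}

```text
t: 65.9
tcp_pos: [0.5893, 0.2429, 0.099]
tcp_rot: [0.0, 0.75, 0.661, 0.0]
ft_force: [-0.8, 0.0, 0.5]
opening: 0.0002
```

>>> jog_arm:
  targets:
    - {"slide":[0,0,2],"yaw":0,"gripper":0}
    - {"slide":[0,0,2],"yaw":0,"gripper":0}
    - {"slide":[0,0,0],"yaw":0,"gripper":0}

```text
t: 66.28
tcp_pos: [0.5891, 0.243, 0.0947]
tcp_rot: [0.0, 0.75, 0.661, 0.0]
ft_force: [-0.2, -0.7, -0.9]
opening: -0.0002
```

>>> jog_arm:
  targets:
    - {"slide":[0,0,1.5],"yaw":0,"gripper":0}
    - {"slide":[0,0,1],"yaw":0,"gripper":0}
    - {"slide":[0,0,0],"yaw":0,"gripper":0}

```text
t: 66.65
tcp_pos: [0.5891, 0.2429, 0.0921]
tcp_rot: [-0.0, 0.75, 0.661, -0.0]
ft_force: [0.1, -0.2, -0.2]
opening: 0.0002
```

>>> jog_arm:
  targets:
    - {"slide":[0,0,1],"yaw":0,"gripper":0}
    - {"slide":[0,0,1],"yaw":0,"gripper":0}
    - {"slide":[0,0,0],"yaw":0,"gripper":0}

```text
t: 67.03
tcp_pos: [0.5891, 0.2429, 0.0901]
tcp_rot: [-0.0, 0.75, 0.661, -0.0]
ft_force: [0.5, 0.4, 0.8]
opening: -0.0002
```

```bash
python3 - <<'E'
from h import *
s=cam('side','ad_s.png');t=cam('top','ad_t.png')
E
python3 -c "
import cv2
s=cv2.imread('pics/ad_s.png');s=cv2.convertScaleAbs(s,alpha=1.5);cv2.imwrite('pics/ad_sz.png',cv2.resize(s[270:360,250:330],None,fx=8,fy=6.6,interpolation=cv2.INTER_CUBIC))"
```

```text
(no output)
```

View pics/ad_sz.png

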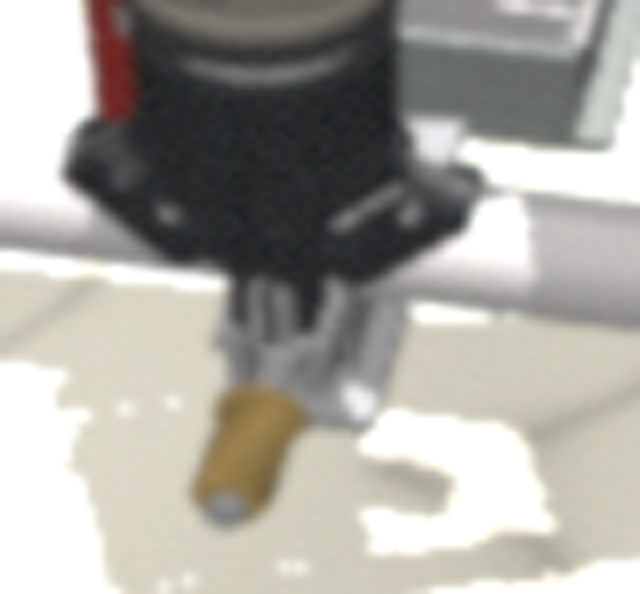

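>>> jog_arm:
  targets:
    - {"slide":[0,0,1],"yaw":0,"gripper":0}
    - {"slide":[0,0,1],"yaw":0,"gripper":0}
    - {"slide":[0,0,0],"yaw":0,"gripper":0}

```text
t: 67.5
tcp_pos: [0.5891, 0.2429, 0.0881]
tcp_rot: [-0.0, 0.75, 0.661, -0.0]
ft_force: [-0.2, -0.3, -0.5]
opening: 0.0001
```

>>> jog_arm:
  targets:
    - {"slide":[0,0,1],"yaw":0,"gripper":0}
    - {"slide":[0,0,1],"yaw":0,"gripper":0}
    - {"slide":[0,0,0],"yaw":0,"gripper":0}

```text
t: 67.88
tcp_pos: [0.5892, 0.2429, 0.0874]
tcp_rot: [0.0, 0.75, 0.661, 0.0]
ft_force: [-3.1, -0.7, 8.1]
opening: -0.0002
```

>>> jog_arm:
  targets:
    - {"slide":[0,0,1],"yaw":0,"gripper":0}
    - {"slide":[0,0,0.5],"yaw":0,"gripper":0}
    - {"slide":[0,0,0],"yaw":0,"gripper":0}

```text
t: 68.25
tcp_pos: [0.5893, 0.243, 0.0872]
tcp_rot: [0.0, 0.75, 0.661, 0.001]
ft_force: [-5.8, -0.9, 14.6]
opening: -0.0001
```

There's a firm stop at 15 N. I'll lift off and look.

>>> jog_arm:
  targets:
    - {"slide":[0,0,-15],"yaw":0,"gripper":0}
    - {"slide":[0,0,-40],"yaw":0,"gripper":0.2}
    - {"slide":[0,0,-50],"yaw":0,"gripper":0.4}
    - {"slide":[-30,0,-20],"yaw":0,"gripper":0.5}
    - {"slide":[-50,-20,0],"yaw":0,"gripper":0.5}
    - {"slide":[-50,-30,0],"yaw":0,"gripper":0.5}
    - {"slide":[-20,-50,0],"yaw":0,"gripper":0.5}
    - {"slide":[0,-40,0],"yaw":0,"gripper":0.5}
    - {"slide":[0,0,0],"yaw":0,"gripper":0.5}

```text
t: 69.38
tcp_pos: [0.4292, 0.1118, 0.2103]
tcp_rot: [-0.0, 0.75, 0.661, -0.0]
ft_force: [0.7, -0.6, -0.0]
opening: 0.0425
```

```bash
python3 - <<'E'
from h import *
s=cam('side','ae_s.png');t=cam('top','ae_t.png')
E
python3 -c "
import cv2
s=cv2.imread('pics/ae_s.png');s=cv2.convertScaleAbs(s,alpha=1.2);cv2.imwrite('pics/ae_sz.png',cv2.resize(s[265:355,250:330],None,fx=8,fy=6.6,interpolation=cv2.INTER_CUBIC))
s=cv2.imread('pics/ae_t.png');s=cv2.convertScaleAbs(s,alpha=1.8);cv2.imwrite('pics/ae_tz.png',cv2.resize(s[185:240,190:290],None,fx=8,fy=8,interpolation=cv2.INTER_CUBIC))"
```

```text
(no output)
```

View pics/ae_sz.png

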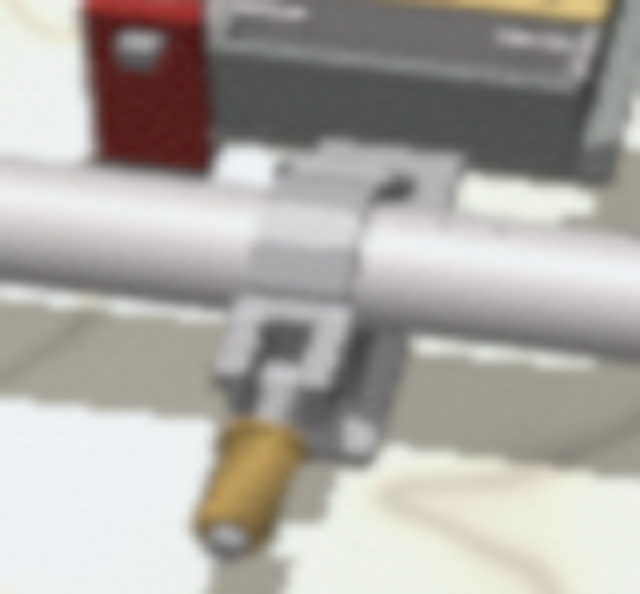

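View pics/ae_tz.png

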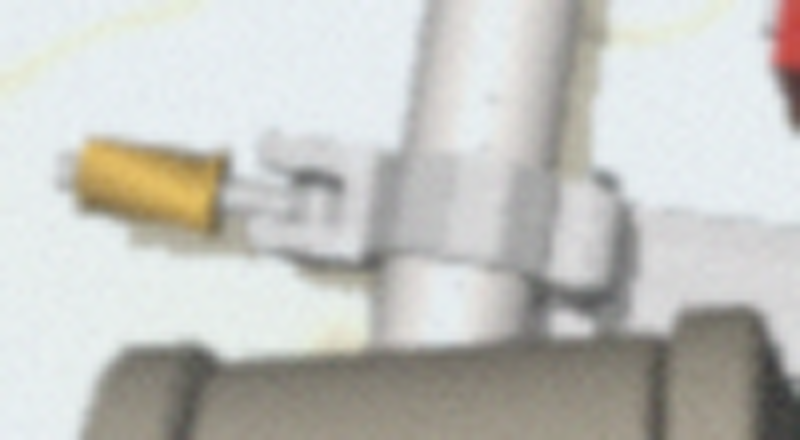

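```bash
python3 - <<'E'
from h import *
s=robot.camera('side');t=robot.camera('top')
f=lambda p:((p[0]+.5)/8-.5+190,(p[1]+.5)/8-.5+185)
g=lambda p:((p[0]+.5)/8-.5+250,(p[1]+.5)/6.6-.5+265)
for a,b in [((262,152),(232,374)),((250,232),(313,382))]:
  w,e=tri(t,f(a),s,g(b)); print('prong',inr(w).round(1),e)
for a,b in [((148,185),(250,478)),((70,170),(228,535)),((222,195),(265,428))]:
  w,e=tri(t,f(a),s,g(b)); print('nut',inr(w).round(1),w,e)
E
```

```text
prong [ 12.4 300.8  83.7] 0.0019605131329847375
prong [-12.8 300.1  84.1] 0.0012553117875656358
nut [ -1.  337.5  72.9] [0.5933 0.291  0.0729] 0.002066833437330697
nut [  0.2 362.8  72.8] [0.5977 0.3159 0.0728] 0.0024895667100534977
nut [ -0.5 314.1  71.7] [0.5908 0.2677 0.0717] 0.0016624394085698766
```

The half is shut (prong tops at z≈84 mm, level). The bolt is at about 1.39 rad with its grip point near rack (0, 342, 74).

```bash
python3 - <<'E'
from h import *
go(rk((0,342,210)),X)
E
```

```text
yaw deg -0.04 slide after yaw [202.4 138.1   0.2] tcp [0.4325 0.1118 0.21  ] tcp rack [-138.1  139.6  210. ] F [ 0.8 -0.7  0.2] open 0.0428 t 69.575 j6 0.21 j5 1.14
```

>>> jog_arm:
  targets:
    - {"slide":[20,14,0],"yaw":0,"gripper":0.5}
    - {"slide":[36,24,0],"yaw":0,"gripper":0.5}
    - {"slide":[40,28,0],"yaw":0,"gripper":0.5}
    - {"slide":[40,28,0],"yaw":0,"gripper":0.5}
    - {"slide":[40,27,0],"yaw":0,"gripper":0.5}
    - {"slide":[26,17,0],"yaw":0,"gripper":0.5}
    - {"slide":[0,0,40],"yaw":0,"gripper":0.5}
    - {"slide":[0,0,30],"yaw":0,"gripper":0.5}
    - {"slide":[0,0,0],"yaw":0,"gripper":0.5}

```text
t: 70.7
tcp_pos: [0.5928, 0.2944, 0.1362]
tcp_rot: [-0.001, 0.75, 0.661, -0.003]
ft_force: [-0.7, 0.6, 0.3]
opening: 0.0428
```

```bash
python3 - <<'E'
from h import *
go(rk((0,342,75)),X)
s=cam('side','af_s.png');t=cam('top','af_t.png')
E
python3 -c "
import cv2
s=cv2.imread('pics/af_s.png');s=cv2.convertScaleAbs(s,alpha=1.2);cv2.imwrite('pics/af_sz.png',cv2.resize(s[255:365,240:330],None,fx=7,fy=5.4,interpolation=cv2.INTER_CUBIC))"
```

```text
yaw deg -0.04 slide after yaw [ 1.3  2.3 61.1] tcp [0.5928 0.2944 0.1362] tcp rack [ -2.  340.8 136.2] F [-0.7  0.6  0.3] open 0.0428 t 70.7 j6 0.47 j5 1.23
```

View pics/af_sz.png

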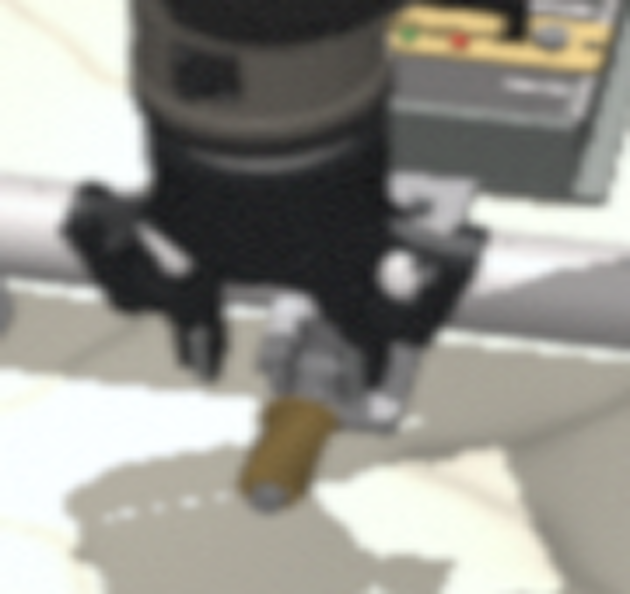

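>>> jog_arm:
  targets:
    - {"slide":[1.2,1.7,20],"yaw":0,"gripper":0.5}
    - {"slide":[0,0,18],"yaw":0,"gripper":0.5}
    - {"slide":[0,0,12],"yaw":0,"gripper":0.5}
    - {"slide":[0,0,8],"yaw":0,"gripper":0.5}
    - {"slide":[0,0,3],"yaw":0,"gripper":0.5}
    - {"slide":[0,0,0],"yaw":0,"gripper":0.5}

```text
t: 71.55
tcp_pos: [0.5957, 0.2958, 0.0789]
tcp_rot: [0.0, 0.75, 0.661, 0.0]
ft_force: [0.2, 0.4, 0.9]
opening: 0.0424
```

```bash
python3 - <<'E'
from h import *
go(rk((0,342,75)),X)
s=cam('side','ag_s.png');t=cam('top','ag_t.png')
E
python3 -c "
import cv2
s=cv2.imread('pics/ag_s.png');s=cv2.convertScaleAbs(s,alpha=1.3);cv2.imwrite('pics/ag_sz.png',cv2.resize(s[275:365,240:330],None,fx=7,fy=6.5,interpolation=cv2.INTER_CUBIC))"
```

```text
yaw deg -0.04 slide after yaw [-0.6 -0.7  3.9] tcp [0.5957 0.2958 0.0789] tcp rack [  0.7 342.6  78.9] F [0.2 0.4 0.9] open 0.0424 t 71.55 j6 0.47 j5 1.11
```

View pics/ag_sz.png

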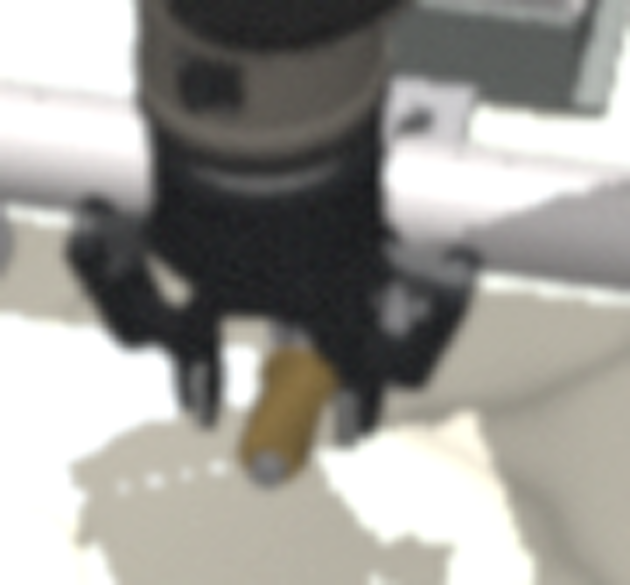

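>>> jog_arm:
  targets:
    - {"slide":[-0.5,-0.8,3.5],"yaw":0,"gripper":0.45}
    - {"slide":[0,0,0],"yaw":0,"gripper":0.35}
    - {"slide":[0,0,0],"yaw":0,"gripper":0.28}
    - {"slide":[0,0,0],"yaw":0,"gripper":0.28}
    - {"slide":[0,0,0],"yaw":0,"gripper":0.22}
    - {"slide":[0,0,0],"yaw":0,"gripper":0.22}

```text
t: 72.4
tcp_pos: [0.5958, 0.2952, 0.0756]
tcp_rot: [0.001, 0.75, 0.661, 0.001]
ft_force: [4.4, -0.7, -1.9]
opening: 0.0227
```

The nut is gripped. I'll swing it up along its arc, checking midway.

>>> jog_arm:
  targets:
    - {"slide":[-1.8,0,-7.1],"yaw":0,"gripper":0.22}
    - {"slide":[-2.6,0,-6.6],"yaw":0,"gripper":0.22}
    - {"slide":[-4,0,-7.1],"yaw":0,"gripper":0.22}
    - {"slide":[-4.2,0,-5.7],"yaw":0,"gripper":0.22}
    - {"slide":[0,0,0],"yaw":0,"gripper":0.22}

```text
t: 73.03
tcp_pos: [0.5938, 0.2806, 0.0996]
tcp_rot: [0.001, 0.751, 0.661, -0.001]
ft_force: [9.7, -6.0, -12.1]
opening: 0.0218
```

```bash
python3 - <<'E'
from h import *
go(rk((0,329.4,102)),X)
s=cam('side','ah_s.png');t=cam('top','ah_t.png')
E
python3 -c "
import cv2
s=cv2.imread('pics/ah_s.png');s=cv2.convertScaleAbs(s,alpha=1.3);cv2.imwrite('pics/ah_sz.png',cv2.resize(s[265:355,240:330],None,fx=7,fy=6.5,interpolation=cv2.INTER_CUBIC))"
```

```text
yaw deg -0.11 slide after yaw [ 2.1 -0.7 -2.4] tcp [0.5938 0.2806 0.0996] tcp rack [  0.7 327.3  99.6] F [  9.7  -6.  -12.1] open 0.0218 t 73.025 j6 0.45 j5 1.14
```

View pics/ah_sz.png

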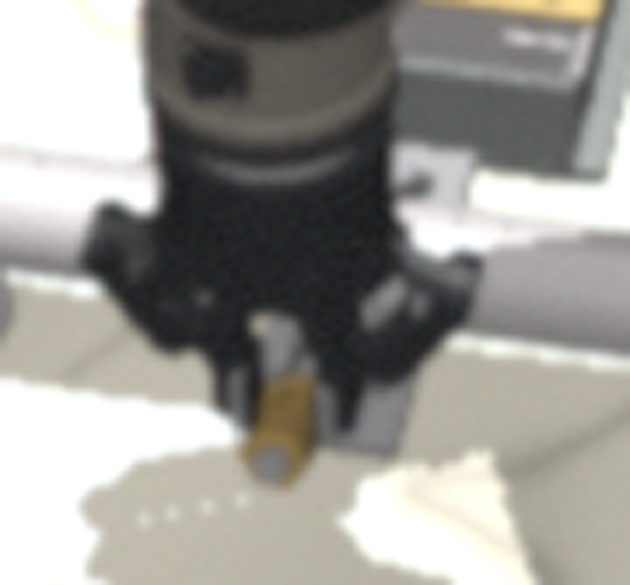

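The nut is following, with its end facing more toward the camera. Continuing.

>>> jog_arm:
  targets:
    - {"slide":[-5,0,-6],"yaw":0,"gripper":0.22}
    - {"slide":[-5.5,0,-4.6],"yaw":0,"gripper":0.22}
    - {"slide":[-6.5,0,-4.2],"yaw":0,"gripper":0.22}
    - {"slide":[-6.5,0,-2.8],"yaw":0,"gripper":0.22}
    - {"slide":[0,0,0],"yaw":0,"gripper":0.22}

```text
t: 73.75
tcp_pos: [0.5909, 0.2582, 0.1172]
tcp_rot: [0.0, 0.751, 0.661, -0.0]
ft_force: [10.2, -3.6, -13.1]
opening: 0.0213
```

```bash
python3 - <<'E'
from h import *
go(rk((0,304.8,119)),X)
s=cam('side','ai_s.png');t=cam('top','ai_t.png')
E
python3 -c "
import cv2
s=cv2.imread('pics/ai_s.png');s=cv2.convertScaleAbs(s,alpha=1.3);cv2.imwrite('pics/ai_sz.png',cv2.resize(s[255:345,240:330],None,fx=7,fy=6.5,interpolation=cv2.INTER_CUBIC))"
```

```text
yaw deg -0.11 slide after yaw [ 0.2 -0.7 -1.8] tcp [0.5909 0.2582 0.1172] tcp rack [  0.7 304.6 117.2] F [ 10.2  -3.6 -13.1] open 0.0213 t 73.75 j6 0.42 j5 1.15
```

View pics/ai_sz.png

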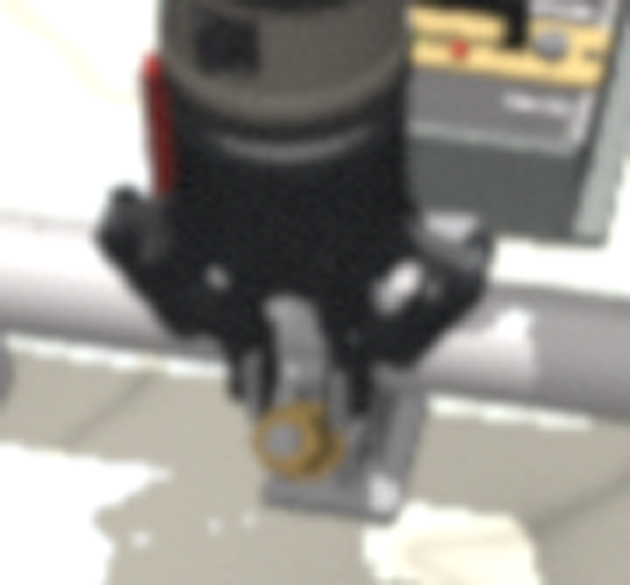

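The bolt is at about 40° and has slipped in the pads. I'll release and push it upright from the outer side with closed fingers.

>>> jog_arm:
  targets:
    - {"slide":[0,0,0],"yaw":0,"gripper":0.35}
    - {"slide":[0,0,0],"yaw":0,"gripper":0.5}
    - {"slide":[0,0,0],"yaw":0,"gripper":0.5}
    - {"slide":[0,0,-30],"yaw":0,"gripper":0.5}
    - {"slide":[0,0,-40],"yaw":0,"gripper":0.5}
    - {"slide":[25,0,-10],"yaw":0,"gripper":0.2}
    - {"slide":[40,0,0],"yaw":0,"gripper":0}
    - {"slide":[15,0,0],"yaw":0,"gripper":0}
    - {"slide":[0,0,0],"yaw":0,"gripper":0}
    - {"slide":[0,0,0],"yaw":0,"gripper":0}

```text
t: 75.1
tcp_pos: [0.6001, 0.3379, 0.1991]
tcp_rot: [0.0, 0.751, 0.661, -0.0]
ft_force: [-0.3, 0.3, 0.3]
opening: -0.0
```

```bash
python3 - <<'E'
from h import *
go(rk((0,375,108)),X)
s=cam('side','aj_s.png');t=cam('top','aj_t.png')
E
python3 -c "
import cv2
s=cv2.imread('pics/aj_s.png');s=cv2.convertScaleAbs(s,alpha=1.3);cv2.imwrite('pics/aj_sz.png',cv2.resize(s[245:355,230:340],None,fx=6,fy=5.4,interpolation=cv2.INTER_CUBIC))
s=cv2.imread('pics/aj_t.png');s=cv2.convertScaleAbs(s,alpha=1.8);cv2.imwrite('pics/aj_tz.png',cv2.resize(s[170:260,180:290],None,fx=6,fy=6,interpolation=cv2.INTER_CUBIC))"
```

```text
yaw deg -0.07 slide after yaw [-9.8  0.2 91.1] tcp [0.6001 0.3379 0.1991] tcp rack [ -0.1 384.9 199.1] F [-0.3  0.3  0.3] open -0.0 t 75.1 j6 0.53 j5 1.4
```

View pics/aj_sz.png

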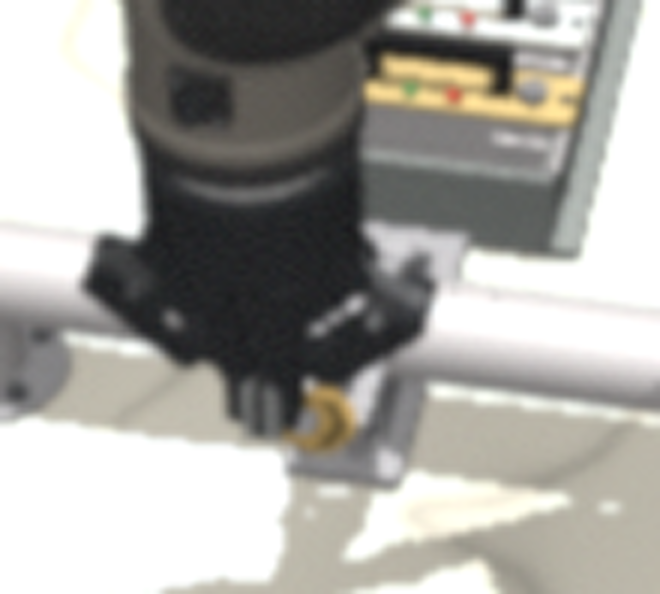

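View pics/aj_tz.png

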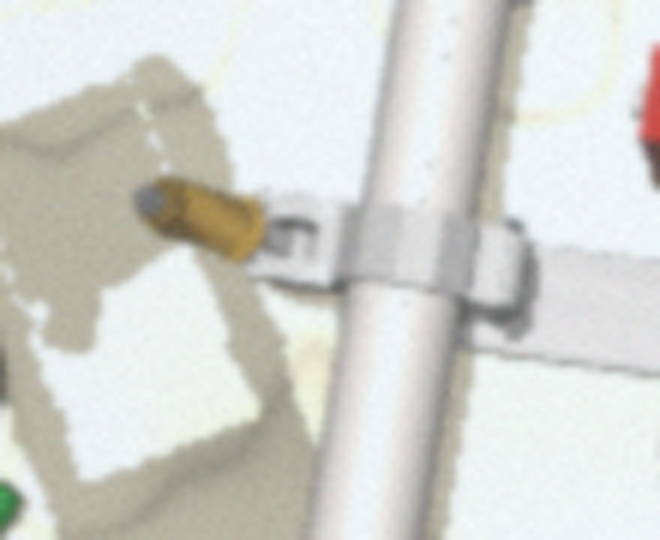

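```bash
python3 - <<'E'
from h import *
t=robot.camera('top')
o,d=ray(t,153/6+180-.4,200/6+170-.4)
from scipy.optimize import brentq
def e(phi):
    w=rk((0,285+82*np.sin(phi),63+82*np.cos(phi))); p=o+d*(w[2]-o[2])/d[2]; return inr(p)[1]-inr(w)[1]
for ph in np.arange(0.2,1.5,.1): print(round(ph,1),round(e(ph),1))
E
```

```text
0.2 24.8
0.3 17.4
0.4 10.6
0.5 4.3
0.6 -1.4
0.7 -6.5
0.8 -10.8
0.9 -14.4
1.0 -17.2
1.1 -19.1
1.2 -20.2
1.3 -20.5
1.4 -19.9
```

>>> jog_arm:
  targets:
    - {"slide":[-5,0,30],"yaw":0,"gripper":0}
    - {"slide":[0,0,30],"yaw":0,"gripper":0}
    - {"slide":[0,0,18],"yaw":0,"gripper":0}
    - {"slide":[0,0,8],"yaw":0,"gripper":0}
    - {"slide":[-10,0,0],"yaw":0,"gripper":0}
    - {"slide":[-10,0,0],"yaw":0,"gripper":0}
    - {"slide":[-5,0,0],"yaw":0,"gripper":0}
    - {"slide":[0,0,0],"yaw":0,"gripper":0}

```text
t: 76.25
tcp_pos: [0.5968, 0.3086, 0.1141]
tcp_rot: [0.0, 0.751, 0.661, 0.001]
ft_force: [-0.3, -0.2, -1.2]
opening: -0.0002
```

>>> jog_arm:
  targets:
    - {"slide":[-6,0,0],"yaw":0,"gripper":0}
    - {"slide":[-6,0,0],"yaw":0,"gripper":0}
    - {"slide":[-6,0,0],"yaw":0,"gripper":0}
    - {"slide":[-6,0,0],"yaw":0,"gripper":0}
    - {"slide":[-6,0,0],"yaw":0,"gripper":0}
    - {"slide":[0,0,0],"yaw":0,"gripper":0}

```text
t: 77.0
tcp_pos: [0.5929, 0.2795, 0.1138]
tcp_rot: [0.0, 0.75, 0.661, 0.001]
ft_force: [0.6, 2.5, 1.2]
opening: 0.0001
```

```bash
python3 - <<'E'
from h import *
go(rk((0,306,112)),X)
s=cam('side','ak_s.png');t=cam('top','ak_t.png')
E
python3 -c "
import cv2
s=cv2.imread('pics/ak_s.png');s=cv2.convertScaleAbs(s,alpha=1.3);cv2.imwrite('pics/ak_sz.png',cv2.resize(s[245:355,230:340],None,fx=6,fy=5.4,interpolation=cv2.INTER_CUBIC))"
```

```text
yaw deg -0.05 slide after yaw [-20.   -0.    1.8] tcp [0.5929 0.2795 0.1138] tcp rack [  0.  326.  113.8] F [0.6 2.5 1.2] open 0.0001 t 77.0 j6 0.45 j5 1.16
```

View pics/ak_sz.png

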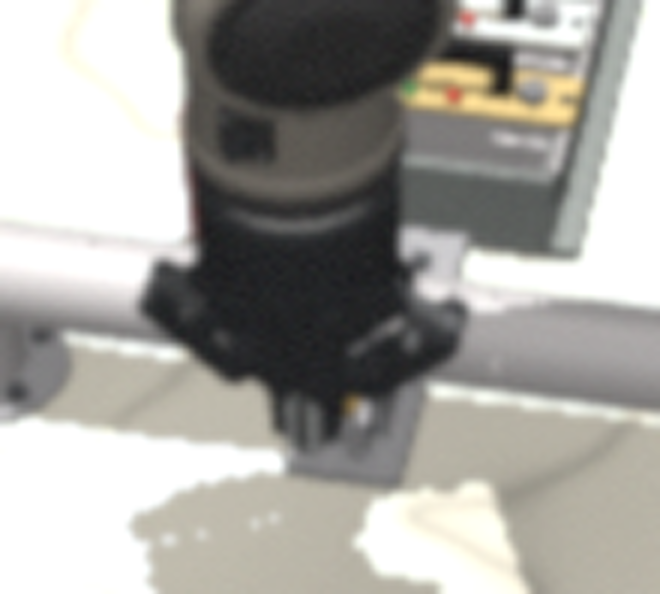

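>>> jog_arm:
  targets:
    - {"slide":[-5,0,0],"yaw":0,"gripper":0}
    - {"slide":[-5,0,0],"yaw":0,"gripper":0}
    - {"slide":[-4,0,0],"yaw":0,"gripper":0}
    - {"slide":[0,0,0],"yaw":0,"gripper":0}

```text
t: 77.6
tcp_pos: [0.5906, 0.2646, 0.1129]
tcp_rot: [-0.0, 0.751, 0.661, -0.001]
ft_force: [0.4, -0.6, -0.0]
opening: 0.0002
```

>>> jog_arm:
  targets:
    - {"slide":[-2,0,0],"yaw":0,"gripper":0}
    - {"slide":[-1.5,0,0],"yaw":0,"gripper":0}
    - {"slide":[0,0,0],"yaw":0,"gripper":0}

```text
t: 77.97
tcp_pos: [0.5903, 0.2619, 0.1132]
tcp_rot: [-0.0, 0.75, 0.661, -0.0]
ft_force: [0.2, 1.7, 0.8]
opening: 0.0001
```

>>> jog_arm:
  targets:
    - {"slide":[-2,0,0],"yaw":0,"gripper":0}
    - {"slide":[-1.5,0,0],"yaw":0,"gripper":0}
    - {"slide":[0,0,0],"yaw":0,"gripper":0}

```text
t: 78.35
tcp_pos: [0.5902, 0.2612, 0.1134]
tcp_rot: [-0.001, 0.75, 0.661, 0.002]
ft_force: [1.5, 12.0, -2.5]
opening: 0.0003
```

A firm stop at the expected upright position. I'll back off and check.

>>> jog_arm:
  targets:
    - {"slide":[10,0,0],"yaw":0,"gripper":0}
    - {"slide":[20,0,-10],"yaw":0,"gripper":0}
    - {"slide":[10,0,-40],"yaw":0,"gripper":0}
    - {"slide":[0,-30,-40],"yaw":0,"gripper":0}
    - {"slide":[-10,-50,0],"yaw":0,"gripper":0}
    - {"slide":[-40,-50,0],"yaw":0,"gripper":0}
    - {"slide":[-40,-40,0],"yaw":0,"gripper":0}
    - {"slide":[-40,0,0],"yaw":0,"gripper":0}
    - {"slide":[-40,0,0],"yaw":0,"gripper":0}
    - {"slide":[0,0,0],"yaw":0,"gripper":0}
    - {"slide":[0,0,0],"yaw":0,"gripper":0}

```text
t: 79.72
tcp_pos: [0.4066, 0.1519, 0.2034]
tcp_rot: [0.0, 0.751, 0.661, 0.0]
ft_force: [-0.0, 0.6, 0.1]
opening: -0.0001
```

```bash
python3 - <<'E'
from h import *
s=cam('side','al_s.png');t=cam('top','al_t.png')
for n,c in(('side',s),('top',t)): print(n,'bolt end expected upright',proj(c,rk((0,285,145)))[0].round(1),'tilt .16',proj(c,rk((0,285+82*.159,63+81))) [0].round(1))
E
python3 -c "
import cv2
s=cv2.imread('pics/al_s.png');s=cv2.convertScaleAbs(s,alpha=1.2);cv2.imwrite('pics/al_sz.png',cv2.resize(s[190:340,230:350],None,fx=5,fy=4,interpolation=cv2.INTER_CUBIC))
s=cv2.imread('pics/al_t.png');s=cv2.convertScaleAbs(s,alpha=1.8);cv2.imwrite('pics/al_tz.png',cv2.resize(s[165:275,190:410],None,fx=3.6,fy=5,interpolation=cv2.INTER_CUBIC))"
```

```text
side bolt end expected upright [283.9 300.8] tilt .16 [282.8 305.3]
top bolt end expected upright [222.2 204.4] tilt .16 [216.8 203.8]
```

View pics/al_sz.png

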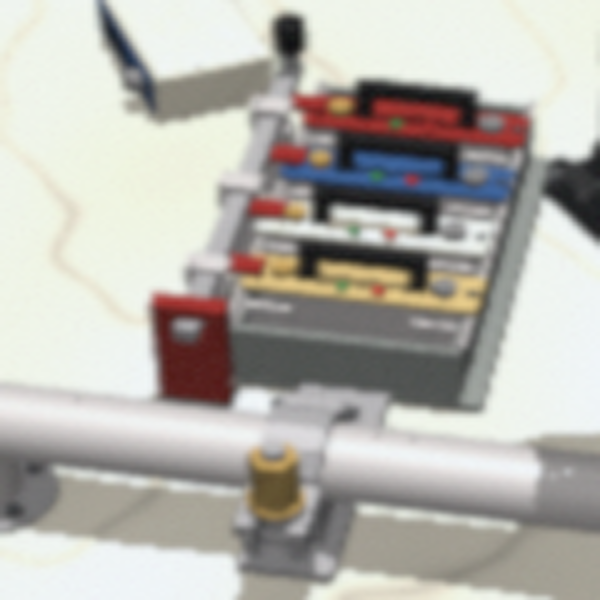

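View pics/al_tz.png

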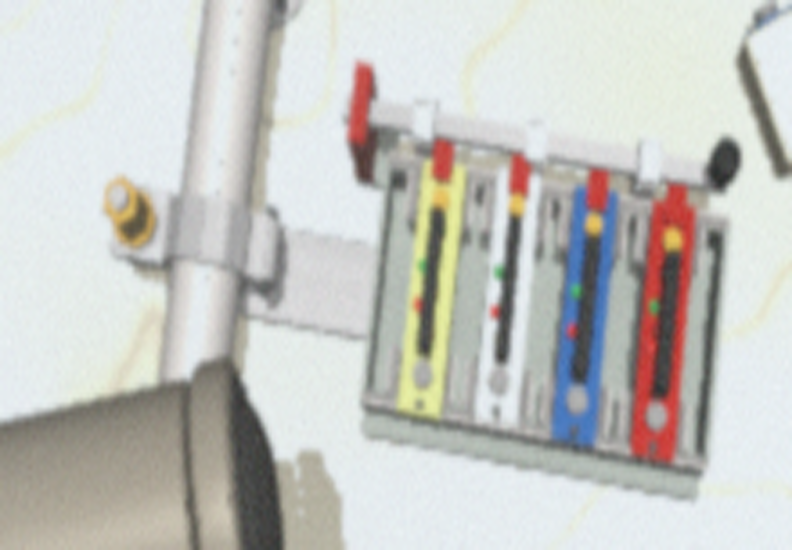

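The bolt end shows at (222.4,204.4) in the top view, against (222.2,204.4) predicted for upright. The tabs lie over all four panels and the arm is clear. Handing in.

```bash
python3 - <<'E'
from h import *
a=cv2.imread('pics/side0.png').astype(int);b=cv2.imread('pics/al_s.png')
for n,im in(('start',cv2.imread('pics/side0.png')),('end',b)):
    print(n,[ (c[1].round(1)) for c in blobs(im[:,:,::-1].copy(),(50,100,30),(80,255,255),30,(200,300,410,440))])
t0=cv2.imread('pics/top0.png').astype(int);t1=cv2.imread('pics/al_t.png').astype(int)
print('meter patch mean diff',abs(t0-t1)[150:200,405:450].mean())
robot.job_done()
E
```

```text
start [array([336.1, 393.4])]
end [array([336.1, 393.5])]
meter patch mean diff 4.6306666666666665
the job is handed in; nothing more can be done
```

I finished all parts of the task and handed the job in at about 80 s of robot time; `job_done()` gives no verdict, so the result is unconfirmed.

**What I did**
- I drew the bar back to its stop.
- I lowered sand, white, blue and red into slots 4, 3, 2 and 1, each down to contact with the floor.
- I pushed the bar 27 mm to its home stop.
- I swung the hinged half shut, then put the bolt upright.

**Last checks that agreed**
- All four panels are level in the slots with the tabs over their ends.
- The lug prongs measured level (about z = 84 mm, against 85.5 mm expected for the lug's top face), and the half had stopped firmly when I pressed it with 15 N. I measured this before the bolt went up; afterwards I only looked at the picture.
- The bolt end is within about 0.2 px of its predicted upright place in the top view.
- The screwdriver did not move, and the arm was clear of everything.

**What did not go as planned**
- **White module:** it touched the slot end on the way in, at about 28 N sideways and 44 N upward, before sliding in. The contact was through the module in the fingers, and it later showed level and seated.
- **Swing bolt:** it slipped in the pads partway up, so I released it and pushed it upright with closed fingers.
- **Side view of the bolt end:** it read about 2 px lower than predicted for upright. That is less sure than the top view, which matched.
- **Meter:** I checked it only by a patch difference between the first and last top pictures (mean 4.6 grey levels). The patch probably includes the moved bar knob, so this is weak evidence that it did not move.

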